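# Draw the register pins, dress the die face, zero the gauge

## Task

Make the die ready for measuring: first draw every register pin out of the steel die block and hang each by its neck, upright and pushed fully home, in any free notch of the pin rail. Then take the lapping block and, in one pass, sweep it flat along the middle of the die face from the yellow end to the plain end, pressing lightly all the way so that the sprung block dips by a few millimetres without reaching its stop, and put the lapping block back flat on its leather pad. Last, press the recessed red zero button of the gauge fully with the stylus, stand the stylus back in its stand, and leave the other things on the bench where they are.

Things in the scene. Friction and masses are not known exactly. Their poses are not given: they have to be found in the camera images.
- die_base: grey holder 84 x 224 mm, fixed, with a steel die block on springs. Origin: centre of its underside, on the bench. Block face: flat, 64 mm above the bench, 60 (x) x 200 mm (y), yellow strip at its -y end, plain at +y; bores 15 mm wide go right through the 42 mm block on its centre line at y = -60, -20, 20, 60 mm.
- die (a joint): how far the sprung die block has been pressed down (m): 0 at rest, 0.008 against the stop. About 2 N starts it moving, then 1.5 N per mm.
- rail: fixed pin rail: aluminium plate 50 x 200 mm, 10 thick, top 75 mm above the bench, on a blue upright at its back (x > 11 mm) and a 6 mm foot; open below in front. Origin: centre of its underside, on the bench. Four notches 11 mm wide, 26 deep in its front edge (x = -25 mm) at y = -72, -24, 24, 72 mm, open to local -x.
- notch0 (a point): notch at local y = -72 mm of the rail: point on the plate's top where the axis of a fully home pin stands (3.5-5.5 mm in front of the notch's closed end); axes as the rail, the notch's mouth lies 20.5 mm away towards -x
- notch1 (a point): notch at local y = -24 mm of the rail: point on the plate's top where the axis of a fully home pin stands (3.5-5.5 mm in front of the notch's closed end); axes as the rail, the notch's mouth lies 20.5 mm away towards -x
- notch2 (a point): notch at local y = 24 mm of the rail: point on the plate's top where the axis of a fully home pin stands (3.5-5.5 mm in front of the notch's closed end); axes as the rail, the notch's mouth lies 20.5 mm away towards -x
- notch3 (a point): notch at local y = 72 mm of the rail: point on the plate's top where the axis of a fully home pin stands (3.5-5.5 mm in front of the notch's closed end); axes as the rail, the notch's mouth lies 20.5 mm away towards -x
- pin0: register pin (may be absent), at the start in the bore at y = -60 mm. Brass head 20 mm across, 20 mm high; below it a steel neck 8 mm across, 22 mm long, then a foot 12 mm across, 16 mm long. Origin: centre of the head's underside, resting on the die face; z up. 60 g. Only the neck fits a notch, not the foot.
- pin1: register pin (may be absent), at the start in the bore at y = -20 mm. Brass head 20 mm across, 20 mm high; below it a steel neck 8 mm across, 22 mm long, then a foot 12 mm across, 16 mm long. Origin: centre of the head's underside, resting on the die face; z up. 60 g. Only the neck fits a notch, not the foot.
- pin2: register pin (may be absent), at the start in the bore at y = 20 mm. Brass head 20 mm across, 20 mm high; below it a steel neck 8 mm across, 22 mm long, then a foot 12 mm across, 16 mm long. Origin: centre of the head's underside, resting on the die face; z up. 60 g. Only the neck fits a notch, not the foot.
- pin3: register pin (may be absent), at the start in the bore at y = 60 mm. Brass head 20 mm across, 20 mm high; below it a steel neck 8 mm across, 22 mm long, then a foot 12 mm across, 16 mm long. Origin: centre of the head's underside, resting on the die face; z up. 60 g. Only the neck fits a notch, not the foot.
- lap: lapping block: dark steel sole 56 (x) x 50 (y) x 16 mm with a wooden grip ridge on top, 20 mm wide (y), 56 mm long (x), from 16 to 44 mm height. Origin: centre of the sole's underside, z up. About 200 g.
- pad: brown leather pad, fixed, 130 (x) x 120 (y) x 4 mm. Origin: centre of its underside, on the bench.
- zero_mouth (a point): on the gauge readout (fixed grey box 90 (x) x 100 (y) x 45 mm with a green display on its +x side): centre of the 15 mm wide round mouth of its 34 mm square black collar, 59 mm above the bench and 22 mm from the box's centre towards -x; the red zero button, 11 mm across, lies 8 mm below it and is pressed straight down.
- zero (a joint): travel of the red zero button (m): 0 out, 0.004 fully down, about 5 N.
- stand: fixed wooden stylus stand, 50 x 50 x 60 mm, with an upright hole 14 mm wide through its centre. Origin: centre of its underside, on the bench.
- stylus: blunt stylus standing in the stand: steel shank 8 mm across and 50 mm long, then a brass ferrule 20 mm across (6 mm), then a wooden handle 22 mm across from 56 to 108 mm with a domed top to 118 mm (heights above the tip). Origin: the tip; z up towards the handle. In the stand the ferrule rests on the stand's top, so the tip is 10 mm above the bench. 80 g.
- graver1: bystander: graver with brown wooden handle, lying
- graver3: bystander: graver with dark wooden handle, lying
- blank: bystander: copper medal blank, 40 mm across, 6 mm high
- loupe: bystander: black loupe, 40 mm across, 30 mm high
There are look-alikes about, which are no part of the job. What is shaped like the die_base but pink is not meant.

How it is judged (in metres and radians):
On the way, in this order (a step that is already met when the one before it is completed fails the run):
1. every register pin hangs upright, fully home in a notch of the rail ((distance between pin0 and notch0 below 0.01 m or distance between pin0 and notch1 below 0.01 m or distance between pin0 and notch2 below 0.01 m or distance between pin0 and notch3 below 0.01 m) and angle between each of pin0, pin1, pin2, pin3's own z axis and vertical below 0.15 rad and linear speed of each of pin0, pin1, pin2, pin3 below 0.03 m/s and (distance between pin1 and notch0 below 0.01 m or distance between pin1 and notch1 below 0.01 m or distance between pin1 and notch2 below 0.01 m or distance between pin1 and notch3 below 0.01 m) and (distance between pin2 and notch0 below 0.01 m or distance between pin2 and notch1 below 0.01 m or distance between pin2 and notch2 below 0.01 m or distance between pin2 and notch3 below 0.01 m) and (distance between pin3 and notch0 below 0.01 m or distance between pin3 and notch1 below 0.01 m or distance between pin3 and notch2 below 0.01 m or distance between pin3 and notch3 below 0.01 m)), for 0.2 s.
2. the held lapping block presses flat on the die face at the yellow end, the block dipping (y of lap in the frame of die_base between -0.12 and -0.055 m and x of lap in the frame of die_base between -0.015 and 0.015 m and angle between lap's own z axis and vertical below 0.1 rad and value of joint die between 0.001 and 0.0072 m and contact force between lap and die_base above 2.5 N and contact force between the fingers and lap above 1 N), for 0.1 s.
3. still pressing, it passes the second bore (y of lap in the frame of die_base between -0.035 and -0.005 m and x of lap in the frame of die_base between -0.015 and 0.015 m and angle between lap's own z axis and vertical below 0.1 rad and value of joint die between 0.001 and 0.0072 m and contact force between lap and die_base above 2.5 N and contact force between the fingers and lap above 1 N), for 0.1 s.
4. still pressing, it passes the third bore (y of lap in the frame of die_base between 0.005 and 0.035 m and x of lap in the frame of die_base between -0.015 and 0.015 m and angle between lap's own z axis and vertical below 0.1 rad and value of joint die between 0.001 and 0.0072 m and contact force between lap and die_base above 2.5 N and contact force between the fingers and lap above 1 N), for 0.1 s.
5. still pressing, it reaches the plain end (y of lap in the frame of die_base between 0.055 and 0.12 m and x of lap in the frame of die_base between -0.015 and 0.015 m and angle between lap's own z axis and vertical below 0.1 rad and value of joint die between 0.001 and 0.0072 m and contact force between lap and die_base above 2.5 N and contact force between the fingers and lap above 1 N), for 0.1 s.
6. the lapping block is back flat on the pad (x of lap in the frame of pad between -0.042 and 0.042 m and y of lap in the frame of pad between -0.037 and 0.037 m and height (world z) of lap below 0.008 m and angle between lap's own z axis and vertical below 0.1 rad and linear speed of lap below 0.03 m/s and contact force between the fingers and lap below 0.1 N), for 0.2 s.
7. the zero button is pressed fully with the stylus (value of joint zero above 0.003 m and horizontal distance between stylus and zero_mouth below 0.008 m and z of stylus in the frame of zero_mouth below -0.006 m), for 0.1 s.
At the end, for the whole second after the job is handed in: Every pin present hangs upright in a notch (within 10 mm of its home point, 0.15 rad); the lapping block lies flat on the pad (centre within 42 mm in x, 37 mm in y); the stylus stands in its stand (within 6 mm, tip under 14 mm high); button and die block are back up; all at rest (all of step 1 and x of lap in the frame of pad between -0.042 and 0.042 m and y of lap in the frame of pad between -0.037 and 0.037 m and height (world z) of lap below 0.008 m and angle between lap's own z axis and vertical below 0.1 rad and linear speed of each of lap, stylus below 0.03 m/s and horizontal distance between stylus and stand below 0.006 m and z of stylus in the frame of stand below 0.014 m and angle between stylus's own z axis and vertical below 0.12 rad and value of joint each of zero, die below 0.001 m); the robot touches nothing.
It fails at once if another thing on the bench is moved more than 30 mm (distance of any of graver1, graver3, blank, loupe from where it was at the start of the episode above 0.03 m).
It fails at once if the lapping block is forced or dropped hard on the die (over 40 N) (contact force between lap and die_base above 40 N).
Of pin0, pin1, pin2, pin3 only 2 to 3 are there at a start; the rules pass over those that are not, and their reading is None.
At some moment in a run one of lap may be knocked a few centimetres aside while the robot is not near it.
It also fails if it takes over 210 s, if anything falls off the work surface, if the arm or the gripper's body presses on something with over 40 N, if the wrist force passes 120 N, or if a joint passes its speed limit or range.

## Robot

A 6-joint arm with a two-finger parallel gripper is mounted at the origin on the work surface. World frame = base frame: x ahead of the robot, y to its left, z up, the work surface at z = 0. Lengths are in mm, angles in degrees, forces in N, time in s.
With the tool pointing down it reaches from about 300 to 850 mm from the base axis. Payload 4.2 kg.
Tool frame: the origin (TCP) lies midway between the tips of the shut fingers; the grasp point (between the pads) lies 19 mm behind it; z points along the fingers, x is the direction in which the jaws open and shut, and the axes are right-handed (so a half turn about z gives the same grasp; the last joint's range is limited). The gripper opens to 91 mm and grips with 3 to 60 N. Pads are 32 mm wide; open, the fingers measure 118 mm over their backs; the gripper's body (76 mm by 178 mm) begins 60 mm behind the grasp point.
Start: joints at [-67.609, 18.312, 89.639, -0, 72.044, -1.146], TCP at [229.628, -527.178, 186.476] pointing down, gripper open.
Joint ranges: [-177.97, 177.97], [-48.28, 115.42], [12.27, 149.76], [-77.06, 257.06], [2.81, 150.46], [-146.56, 146.56]. Speed limits (degrees/s): [147.25, 147.25, 180, 180, 180, 180].

## Interface

Orientations are given as [roll, pitch, yaw] about the fixed x, y, z axes, in that order (R = Rz(yaw) Ry(pitch) Rx(roll)).
In Python, from workcell import env gives the robot as it stands. The module is installed in compiled form; this text tells all that it offers.
- The arm moves only by the tool drive_tool, never from a script. Its argument "series" is a list of rows, each a list of 3 entries, a list of its own where there are three numbers: the closure, from 0 (fully open) to 1 (shut), then the shift along the tool's x, y, z in mm, then the turn, a rotation vector about the tool's x, y, z in rad. In form: [[gripper, [dx, dy, dz], [rx, ry, rz]], ...]. A call has exactly 5 rows; each row is the pose to reach, as a shift and turn from the pose commanded when the call began, along the tool's axes at that moment; what a row does not reach only later rows make up. A row lasts 1/10 s, in which the tool goes at most 50 mm and 8.59 degrees, less where a joint would pass 70% of its speed; a pose out of reach is approached as far as the arm can. A call with a gripper value outside its range is refused whole. The fingers move at their own pace and stop on an object; "squeeze" is the grip in N (left out, the last holds). Time passes only in rows, so rows that repeat a pose let the fingers close, or fill a call up. It gives the time, the measured TCP pose, the force and the opening at its end, in the units of the state.
- env.state(): the state, without advancing time (a new reading comes with each control period).
- env.grab_frame(name): name is "side" or "top"; returns a dict with "image" (480x640x3 uint8, red, green, blue), "K" (3x3 intrinsics, pixels), "origin" and "orientation" of the camera in the world. Camera axes: x right, y down, z forward; pixel columns grow to the right and rows downward; lengths in mm; the calibration is good to about 2 mm. A picture is of the moment at which its call begins. There is no depth.
- env.job_done(): hands the job in, once; it reports no verdict.
The state is a dict: "time_s": time; "qpos": joint angles; "qvel": joint speeds; "effort": joint torques, N m; "ee_pos": TCP position; "ee_rot": TCP orientation; "force": force on the tool from outside, world axes, zero at the start; "torque": the same for the moment, N m; "gripper_width": finger opening in mm.
Only numpy, scipy, OpenCV 4.12 (cv2) and the standard library are available. Lean on these libraries where they do the work, as an engineer would, in place of code of your own. Each camera call takes 0.05 s, during which the arm holds its last target.

## Working session

There is one attempt and no reset: what is moved stays moved. The work goes in short steps, Python scripts to look and compute and a tool call to move; the robot and the scene stay as the last step left them, time stands still between calls to the robot, and variables do not carry over. Pictures are saved under pics/ and viewed, and the job is handed in when it is done.

Besides the shell and the picture viewer there is one more tool, called after "Request:" by a JSON object that holds its "name" and its "arguments". drive_tool: Moves the arm, as the interface text tells. Its arguments: {"type":"object","properties":{"series":{"type":"array","items":{"type":"array"}},"squeeze":{"type":"number"}},"required":["series"]}

```bash
mkdir -p pics; ls; cat > h.py <<'E'
import numpy as np, cv2
from workcell import env
def snap(name,fn):
    f=env.grab_frame(name)
    cv2.imwrite(f'pics/{fn}.png',cv2.cvtColor(f['image'],cv2.COLOR_RGB2BGR))
    import pickle; pickle.dump({k:f[k] for k in f},open(f'pics/{fn}.pkl','wb'))
    return f
E
python3 - <<'E'
from h import *
print(env.state())
for n in('top','side'):
    f=snap(n,n+'0'); print(f['K'],f['origin'],f['orientation'])
E
```

```text
pics
{'time_s': 0.0, 'qpos': array([-6.76094231e+01,  1.83512060e+01,  8.97062079e+01, -1.19167766e-03,
        7.20438760e+01, -1.14630357e+00]), 'qvel': array([-0.04167334, -0.00468262,  0.01136179,  0.00084455,  0.00880944,
        0.10342767]), 'effort': array([ 1.41733672e-03, -4.12450254e+01, -2.31973743e+01,  7.26665184e-02,
        4.54784813e-02, -1.42946469e-04]), 'ee_pos': array([ 229.39947767, -526.65342805,  185.62603151]), 'ee_rot': array([-1.79999106e+02,  1.01292281e-01, -6.64627504e+01]), 'force': array([-0.44659254, -0.05950033, -0.33194897]), 'torque': array([ 0.04735793, -0.04075472,  0.01561146]), 'gripper_width': 90.96958831385501}
[[540.77726433   0.         323.23605598]
 [  0.         540.77726433 236.34802969]
 [  0.           0.           1.        ]] [ 338.78146238  -27.97665202 1135.15301969] [-174.86856675    1.74395019  -89.39734972]
[[558.2576506    0.         328.19598185]
 [  0.         558.2576506  247.94398269]
 [  0.           0.           1.        ]] [-50.73692436 767.16522923 658.51136419] [-121.43349754   -0.44335029 -146.61036285]
```

View pics/top0.png

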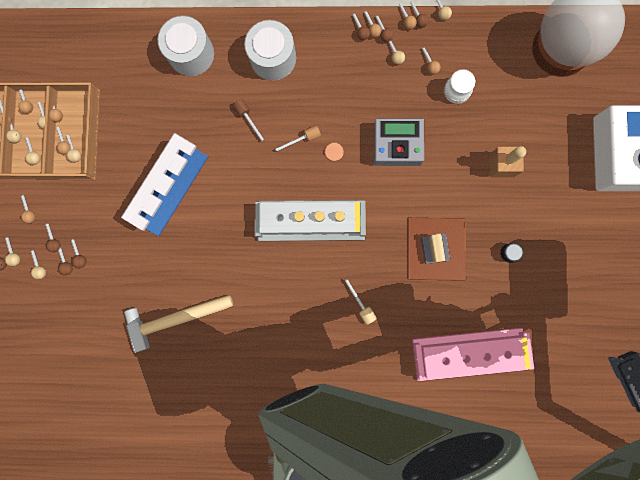

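View pics/side0.png

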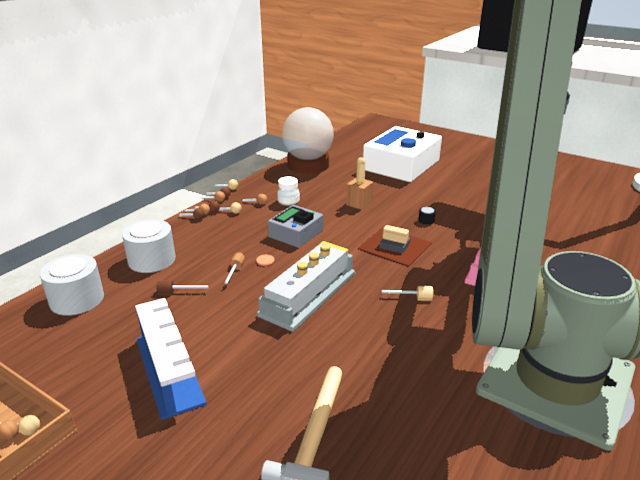

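The top view shows the die at about (310,220), with its yellow end on the right and three pins (pin0, pin1, pin2); the left bore is empty. The rail is at (163,183), gauge (400,142), stand (510,158), pad and lap (437,248), and the pink decoy is at (475,355). I'll enlarge these.

```bash
python3 - <<'E'
from h import *
im=cv2.imread('pics/top0.png')
def crop(n,x0,y0,x1,y1,s):
    c=cv2.resize(im[y0:y1,x0:x1],None,fx=s,fy=s,interpolation=cv2.INTER_CUBIC)
    for i in range(x0,x1,10): cv2.putText(c,str(i),((i-x0)*s,8),0,.3,(0,255,0),1); cv2.line(c,((i-x0)*s,10),((i-x0)*s,14),(0,255,0),1)
    for i in range(y0,y1,10): cv2.putText(c,str(i),(0,(i-y0)*s+4),0,.3,(0,255,0),1); cv2.line(c,(20,(i-y0)*s),(24,(i-y0)*s),(0,255,0),1)
    cv2.imwrite(f'pics/{n}.png',c)
crop('c_die',245,190,375,250,6)
crop('c_rail',110,125,220,245,5)
crop('c_right',370,110,540,290,4-1)
E
```

```text
(no output)
```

View pics/c_die.png

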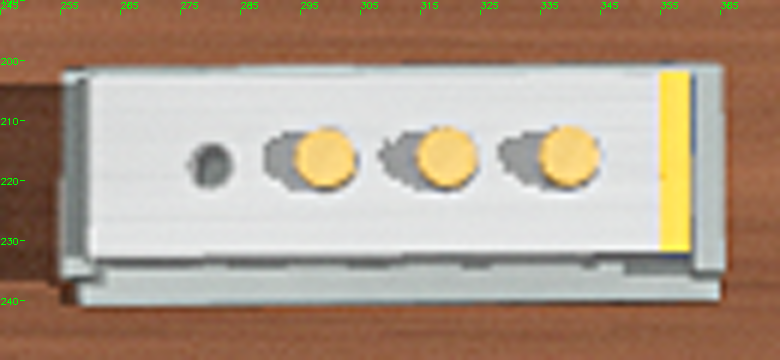

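View pics/c_rail.png

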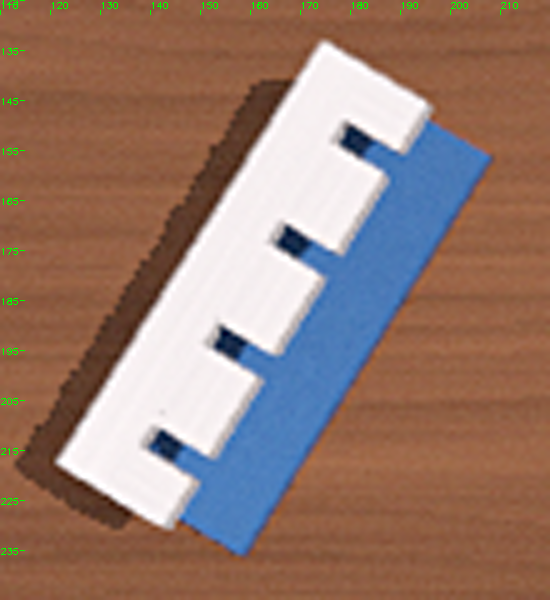

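View pics/c_right.png

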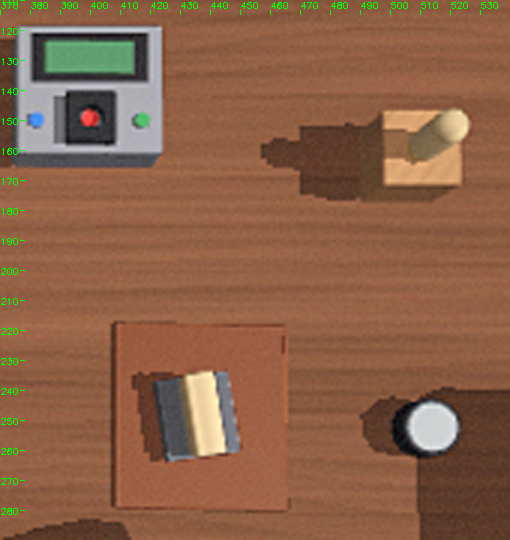

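```bash
cat >> h.py <<'E'
from scipy.spatial.transform import Rotation as Rn
import pickle
class Cam:
    def __init__(s,fn):
        f=pickle.load(open(f'pics/{fn}.pkl','rb')); s.f=f
        s.K=f['K']; s.R=Rn.from_euler('xyz',f['orientation'],degrees=True).as_matrix(); s.o=np.array(f['origin'])
    def proj(s,P):
        p=(np.atleast_2d(P)-s.o)@s.R; q=p@s.K.T; return q[:,:2]/q[:,2:]
    def ray(s,uv,z):
        uv=np.atleast_2d(uv).astype(float); d=np.c_[uv,np.ones(len(uv))]@np.linalg.inv(s.K).T@s.R.T
        return s.o+d*((z-s.o[2])/d[:,2])[:,None]
def fit2d(L,W):
    L=np.array(L,float);W=np.array(W)[:,:2];a=L-L.mean(0);b=W-W.mean(0)
    t=np.arctan2((a[:,0]*b[:,1]-a[:,1]*b[:,0]).sum(),(a*b).sum())
    R=np.array([[np.cos(t),-np.sin(t)],[np.sin(t),np.cos(t)]]); c=W.mean(0)-R@L.mean(0)
    return c,np.degrees(t),np.linalg.norm(L@R.T+c-W,axis=1)
def place(L,c,t):
    L=np.array(L,float); t=np.radians(t); R=np.array([[np.cos(t),-np.sin(t)],[np.sin(t),np.cos(t)]])
    return np.c_[L[:,:2]@R.T+c,L[:,2]]
E
python3 - <<'E'
from h import *
C=Cam('top0')
c,t,e=None,None,None
d=np.array
def r(n,L,px,z):
    c,t,e=fit2d(L,C.ray(px,z)); print(n,c.round(1),round(t,2),e.round(1))
r('heads',[(0,-60),(0,-20),(0,20)],[(339.7,216.2),(319.3,216.2),(299,216.2)],84)
# die face corners (x=+-30): crop
r('face',[(30,-100),(-30,-100),(-30,100),(30,100)],d([(690,71),(690,251),(90,256),(90,71)])/6+d([245,190]),64)
r('rail',[(25,-100),(25,100),(-25,100),(-25,-100)],d([(55,460),(322,40),(431,105),(170,527)])/5+d([110,125]),75)
# try other orientation (notches toward -x local)
g=d([370,110])
r('gauge',[(45,-50),(45,50)],d([(162,28),(18,28)])/3+g,45)
print('mouth',C.ray(d([(90,118)])/3+g,59))
print('button',C.ray(d([(90,118)])/3+g,51))
r('stand',[(25,-25),(25,25),(-25,-25)],d([(461,111),(384,111),(461,185)])/3+g,60)
print('styl top',C.ray(d([(454,124)])/3+g,128-6))
r('pad',[(65,-60),(65,60),(-65,60),(-65,-60)],d([(286,325),(114,322),(113,506),(287,510)])/3+g,4)
r('lapridge',[(28,0),(-28,0)],d([(201,374),(210,457)])/3+g,48)
E
```

```text
heads [472.3  33.1] 0.38 [0.1 0.  0.1]
face [473.3  32.8] 0.63 [0.2 0.2 1.1 1.2]
rail [541.9 336. ] -120.39 [52.2 51.3 51.2 52.3]
gauge [ 634.1 -149.1] 0.06 [0.8 0.8]
mouth [[ 612.73429595 -147.42206935   59.        ]]
button [[ 614.77083037 -148.31001309   51.        ]]
stand [ 592.9 -368.5] -0.34 [0.6 0.4 0.2]
styl top [[ 593.48446577 -368.53757199  122.        ]]
pad [ 416.6 -229.1] -0.57 [1.  0.8 1.  0.6]
lapridge [ 413.5 -225. ] 5.67 [0.1 0.1]
```

```bash
python3 - <<'E'
from h import *
C=Cam('top0');d=np.array
c,t,e=fit2d([(25,100),(25,-100),(-25,-100),(-25,100)],C.ray(d([(55,460),(322,40),(431,105),(170,527)])/5+d([110,125]),75)); print(c,t,e)
rail=(c,t)
die=(d([472.5,33.0]),0.45)
objs=[]
def box(hx,hy,z): return [(hx,hy,z),(hx,-hy,z),(-hx,-hy,z),(-hx,hy,z)]
polys=[place(box(25,100,75),*rail),place(box(25,100,0),*rail),place(box(30,100,64),*die),place(box(42,112,0),*die),place(box(65,60,4),d([416.6,-229.1]),-.5),place(box(45,50,45),d([634.1,-148.5]),0),place(box(25,25,60),d([592.9,-368.5]),0),place(box(25,25,0),d([592.9,-368.5]),0),place(box(10,28,48),d([413.5,-225]),95.7),place(box(17,17,59),d([612.1,-148.3]),0)]
for y in(-72,-24,24,72): polys.append(place([(-25,y+5.5,75),(1,y+5.5,75),(1,y-5.5,75),(-25,y-5.5,75)],*rail))
a=np.linspace(0,6.28,20)
for y in(-60,-20,20): polys.append(place(np.c_[10*np.cos(a),y+10*np.sin(a),84+0*a],*die))
for n in('top0','side0'):
    K=Cam(n); im=cv2.imread(f'pics/{n}.png'); s=4
    im=cv2.resize(im,None,fx=s,fy=s,interpolation=cv2.INTER_CUBIC)
    for P in polys: cv2.polylines(im,[(K.proj(P)*s+s/2).astype(int)],True,(0,0,255),1)
    if n=='top0': cv2.imwrite('pics/o1.png',im[120*s:250*s,110*s:210*s]);cv2.imwrite('pics/o2.png',im[190*s:250*s,240*s:380*s]);cv2.imwrite('pics/o3.png',cv2.resize(im[110*s:290*s,370*s:540*s],None,fx=.8,fy=.8))
    else: cv2.imwrite('pics/o4.png',im[290*s:420*s,120*s:220*s]);cv2.imwrite('pics/o5.png',im[200*s:340*s,250*s:440*s])
E
```

```text
[541.88539412 336.03975152] 59.683556293172096 [2.28197235 1.2948643  1.46839889 2.43237661]
```

View pics/o1.png

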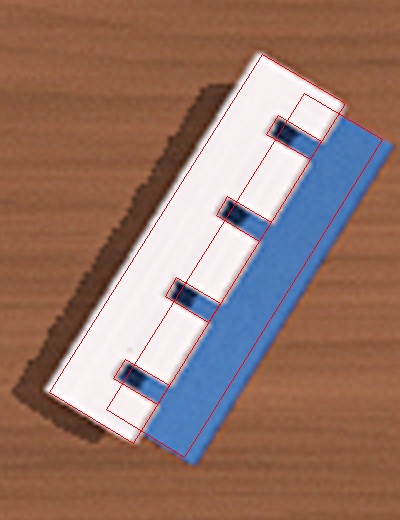

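View pics/o2.png

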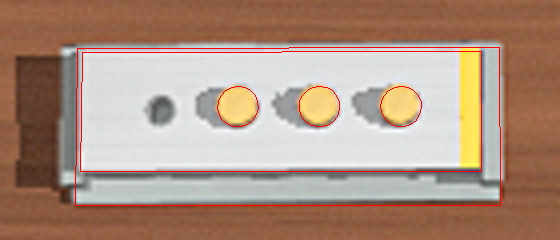

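View pics/o3.png

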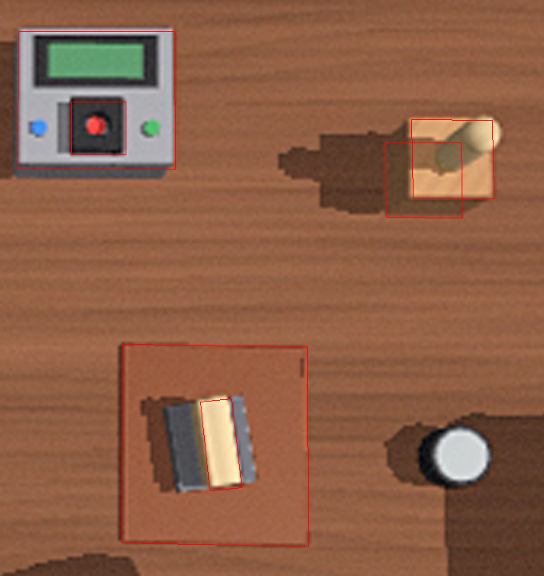

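View pics/o4.png

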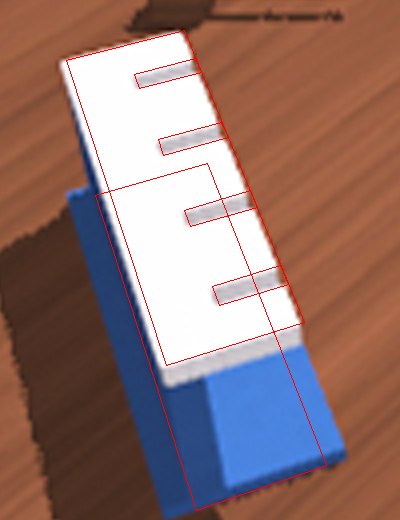

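View pics/o5.png

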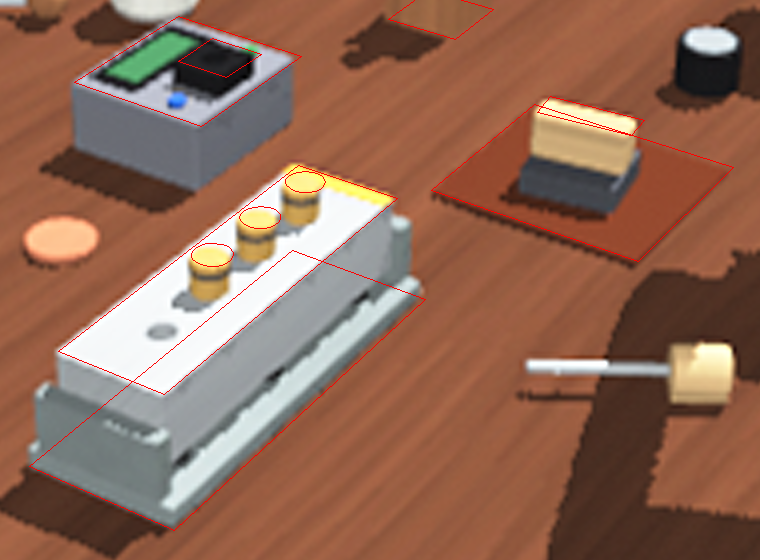

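```bash
cat >> h.py <<'E'
RAIL=(np.array([541.9,336.0]),59.7); DIE=(np.array([472.5,33.0]),0.45)
def rl(x,y): return place([(x,y,0)],*RAIL)[0,:2]
def dl(x,y): return place([(x,y,0)],*DIE)[0,:2]
def go(x,y,z,yaw):
    s=env.state(); R0=Rn.from_euler('xyz',s['ee_rot'],degrees=True); R1=Rn.from_euler('xyz',[180,0,yaw],degrees=True)
    d=R0.inv().apply(np.array([x,y,z])-s['ee_pos']); v=(R0.inv()*R1).as_rotvec()
    print('t',round(s['time_s'],1),'pos',s['ee_pos'].round(1),'rot',s['ee_rot'].round(1),'F',s['force'].round(1),'w',round(s['gripper_width'],1)); print('shift',d.round(1).tolist(),'turn',v.round(3).tolist(), 'tgt',np.round([x,y,z,yaw],1))
E
python3 - <<'E'
from h import *
for y in(-72,-24,24,72): print(rl(-4.5,y).round(1),rl(-60,y).round(1))
p=dl(0,20); print(p); go(*p,130,0.5)
E
```

```text
[601.8 295.8] [573.8 247.9]
[560.4 320. ] [532.3 272.1]
[518.9 344.2] [490.9 296.3]
[477.5 368.4] [449.5 320.5]
[472.34292198  52.99938315]
t 0.1 pos [ 229.4 -526.7  185.7] rot [-1.80e+02  1.00e-01 -6.65e+01] F [ 0.3 -0.1 -0.4] w 91.0
shift [-434.4, -454.2, 56.4] turn [-0.001, 0.001, -1.169] tgt [472.3  53.  130.    0.5]
```

Request:
{"name": "drive_tool", "arguments": {"series": [[0,[-87,-91,0],[0,0,-0.15]],[0,[-87,-91,0],[0,0,-0.3]],[0,[-174,-182,0],[0,0,-0.45]],[0,[-174,-182,0],[0,0,-0.6]],[0,[-174,-182,0],[0,0,-0.75]]], "squeeze": 20}}

```text
time_s: 0.6
ee_pos: [326.5, -294.6, 186.2]
ee_rot: [-180.0, 0.0, -23.2]
force: [0.6, 0.2, -0.1]
gripper_width: 91.5
```

```bash
python3 - <<'E'
from h import *
p=dl(0,20); go(*p,130,0.5)
E
```

```text
t 0.6 pos [ 326.5 -294.6  186.2] rot [-180.     0.   -23.2] F [ 0.6  0.2 -0.1] w 91.5
shift [-2.8, -377.0, 56.3] turn [-0.0, 0.0, -0.413] tgt [472.3  53.  130.    0.5]
```

Request:
{"name": "drive_tool", "arguments": {"series": [[0,[-3,-240,20],[0,0,-0.41]],[0,[-3,-240,20],[0,0,-0.41]],[0,[-3,-240,20],[0,0,-0.41]],[0,[-3,-240,20],[0,0,-0.41]],[0,[-3,-240,20],[0,0,-0.41]]]}}

```text
time_s: 1.1
ee_pos: [419.4, -72.9, 166.1]
ee_rot: [-180.0, 0.0, 0.1]
force: [-0.2, 0.2, 0.5]
gripper_width: 91.6
```

```bash
python3 - <<'E'
from h import *
p=dl(0,20); go(*p,130,0.5)
E
```

```text
t 1.1 pos [419.4 -72.9 166.1] rot [-1.8e+02  0.0e+00  1.0e-01] F [-0.2  0.2  0.5] w 91.6
shift [53.1, -125.8, 36.2] turn [-0.0, 0.0, -0.008] tgt [472.3  53.  130.    0.5]
```

Request:
{"name": "drive_tool", "arguments": {"series": [[0,[53,-126,36],[0,0,-0.008]],[0,[53,-126,36],[0,0,-0.008]],[0,[53,-126,36],[0,0,-0.008]],[0,[53,-126,36],[0,0,-0.008]],[0,[53,-126,36],[0,0,-0.008]]]}}

```text
time_s: 1.6
ee_pos: [471.7, 51.1, 129.8]
ee_rot: [180.0, 0.1, 0.6]
force: [0.2, -0.0, 1.1]
gripper_width: 90.7
```

```bash
python3 - <<'E'
from h import *
p=dl(0,20); go(*p,67,0.5)
snap('top','t1');snap('side','s1')
im=cv2.imread('pics/s1.png');cv2.imwrite('pics/s1c.png',cv2.resize(im[120:340,220:480],None,fx=3,fy=3)[:600,:800])
E
```

```text
t 1.6 pos [471.7  51.1 129.8] rot [1.8e+02 1.0e-01 6.0e-01] F [ 0.2 -0.   1.1] w 90.7
shift [0.8, -1.9, 62.8] turn [0.001, 0.002, 0.002] tgt [472.3  53.   67.    0.5]
```

View pics/s1c.png

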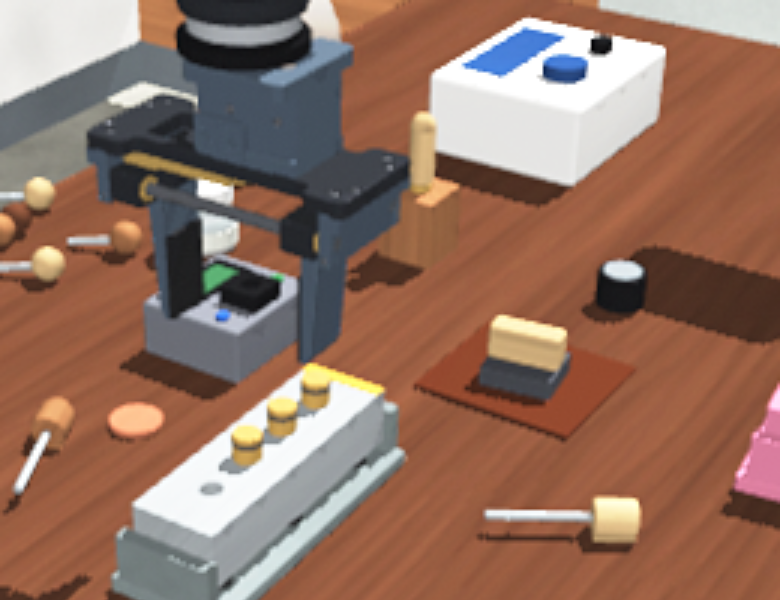

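Request:
{"name": "drive_tool", "arguments": {"series": [[0,[0.8,-1.9,20],[0,0,0]],[0,[0.8,-1.9,40],[0,0,0]],[0,[0.8,-1.9,55],[0,0,0]],[0,[0.8,-1.9,62.5],[0,0,0]],[0,[0.8,-1.9,62.5],[0,0,0]]]}}

```text
time_s: 2.2
ee_pos: [472.3, 51.5, 67.6]
ee_rot: [180.0, 0.1, 0.4]
force: [-0.1, -0.0, -0.1]
gripper_width: 91.2
```

```bash
python3 - <<'E'
from h import *
p=dl(0,20); go(*p,67,0.5)
C=Cam('t1');print(C.proj([env.state()['ee_pos']]))
f=snap('top','t2');f=snap('side','s2')
a=cv2.imread('pics/t2.png')[170:270,240:390];b=cv2.imread('pics/s2.png')[180:320,240:400]
cv2.imwrite('pics/x2.png',np.hstack([cv2.resize(a,(400,267)),cv2.resize(b,(400,350))[:267]]))
E
```

```text
t 2.2 pos [472.3  51.5  67.6] rot [1.8e+02 1.0e-01 4.0e-01] F [-0.1 -0.  -0.1] w 91.2
shift [0.1, -1.5, 0.6] turn [0.0, 0.001, -0.003] tgt [472.3  53.   67.    0.5]
[[300.38406955 217.20268463]]
```

View pics/x2.png

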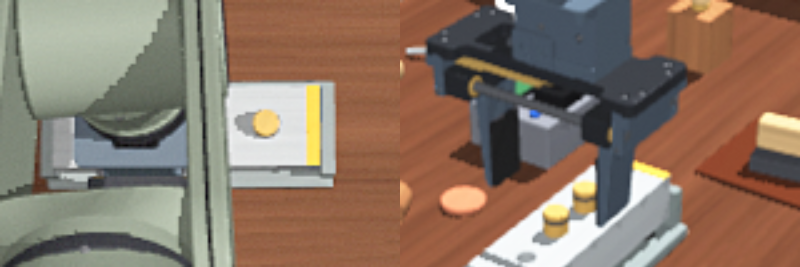

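Request:
{"name": "drive_tool", "arguments": {"series": [[0,[0,-1.5,0.6],[0,0,0]],[0.5,[0,-1.5,0.6],[0,0,0]],[1,[0,-1.5,0.6],[0,0,0]],[1,[0,-1.5,0.6],[0,0,0]],[1,[0,-1.5,0.6],[0,0,0]]], "squeeze": 20}}

```text
time_s: 2.8
ee_pos: [473.1, 54.1, 67.5]
ee_rot: [180.0, -0.0, 0.5]
force: [0.1, 0.7, 0.2]
gripper_width: 62.2
```

Request:
{"name": "drive_tool", "arguments": {"series": [[1,[0,0,0],[0,0,0]],[1,[0,0,0],[0,0,0]],[1,[0,0,0],[0,0,0]],[1,[0,0,0],[0,0,0]],[1,[0,0,0],[0,0,0]]]}}

```text
time_s: 3.3
ee_pos: [473.0, 54.1, 67.3]
ee_rot: [180.0, 0.0, 0.5]
force: [-0.1, 0.1, 0.2]
gripper_width: 22.0
```

```bash
python3 - <<'E'
from h import *
p=dl(0,20); go(*p,130,0.5)
E
```

```text
t 3.3 pos [473.   54.1  67.3] rot [180.    0.    0.5] F [-0.1  0.1  0.2] w 22.0
shift [-0.7, 1.1, -62.7] turn [0.0, 0.0, -0.001] tgt [472.3  53.  130.    0.5]
```

Request:
{"name": "drive_tool", "arguments": {"series": [[1,[0,0,0],[0,0,0]],[1,[0,0,0],[0,0,0]],[1,[0,0,-20],[0,0,0]],[1,[0,0,-40],[0,0,0]],[1,[0,0,-60],[0,0,0]]]}}

```text
time_s: 3.8
ee_pos: [472.8, 54.0, 127.9]
ee_rot: [180.0, 0.0, 0.5]
force: [0.4, -0.2, -0.2]
gripper_width: 0.4
```

```bash
python3 - <<'E'
from h import *
p=rl(-60,72); go(*p,115,60)
f=snap('side','s3')
a=cv2.imread('pics/s3.png')[130:330,200:420]
cv2.imwrite('pics/x3.png',cv2.resize(a,None,fx=3,fy=3))
E
```

```text
t 3.8 pos [472.8  54.  127.9] rot [180.    0.    0.5] F [ 0.4 -0.2 -0.2] w 0.4
shift [-21.2, -266.7, 12.9] turn [-0.0, 0.0, -1.039] tgt [449.5 320.5 115.   60. ]
```

View pics/x3.png

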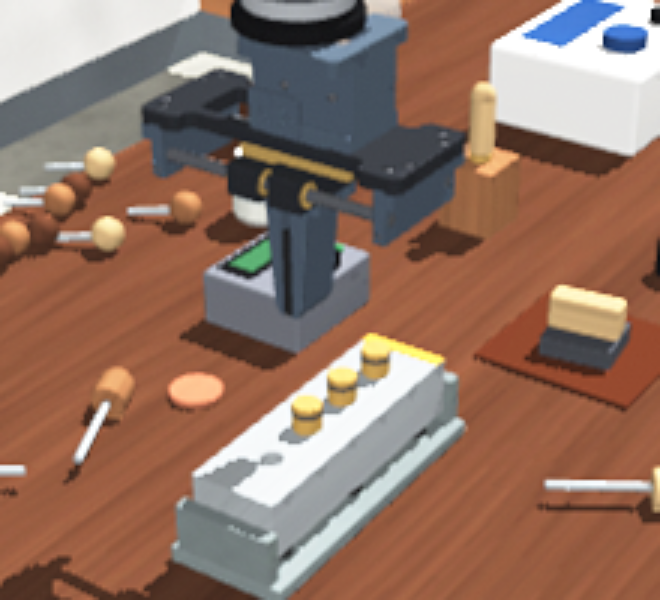

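```bash
python3 - <<'E'
from h import *
C=Cam('s3');T=Cam('s3')
e=env.state()['ee_pos'];print(e, C.proj([e]), 'crop',(C.proj([e])-[200,130])*3)
for h in (0,20,84): print(h,(C.proj([[472.3,53,h]])-[200,130])*3)
f=snap('top','t3')
a=cv2.imread('pics/t3.png')[130:330,200:420]
cv2.imwrite('pics/x3b.png',cv2.resize(a,None,fx=3,fy=3)); print((Cam('t3').proj([e])-[200,130])*3)
E
```

```text
[475.21052453  54.29023453 131.16751897] [[300.59817945 241.58683401]] crop [[301.79453836 334.76050203]]
0 [[310.16398743 507.15319002]]
20 [[309.68840303 482.33692832]]
84 [[308.10327099 399.62384512]]
[[289.35250688 244.24646287]]
```

View pics/x3b.png

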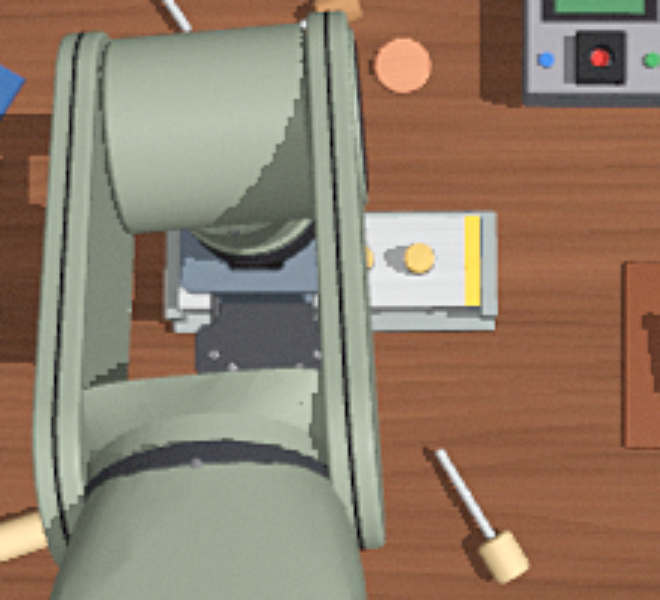

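```bash
python3 - <<'E'
from h import *
f=snap('side','s4'); s=env.state(); e=s['ee_pos'];print(s['time_s'],e,s['ee_rot'],s['qpos'])
C=Cam('s4')
a=cv2.imread('pics/s4.png')[190:250,260:340]
a=cv2.resize(a,None,fx=9,fy=9,interpolation=cv2.INTER_CUBIC)
for y in(-16,16):
  for dz in (0,10,20):
    p=(C.proj([e+[0,y,dz]])[0]-[260,190]+.5)*9; cv2.circle(a,tuple(p.astype(int)),3,(0,0,255),-1); cv2.putText(a,f'{y},{dz}',tuple(p.astype(int)+5),0,.4,(0,255,255),1)
cv2.imwrite('pics/x4.png',a)
E
```

```text
3.95 [473.83970786  54.13981345 128.18408555] [-1.79992442e+02 -1.61919847e-01  4.59489743e-01] [ 5.14084010e+00  1.22210493e+01  1.07290479e+02 -6.53997518e-03
  6.03264758e+01  4.68456931e+00]
```

View pics/x4.png

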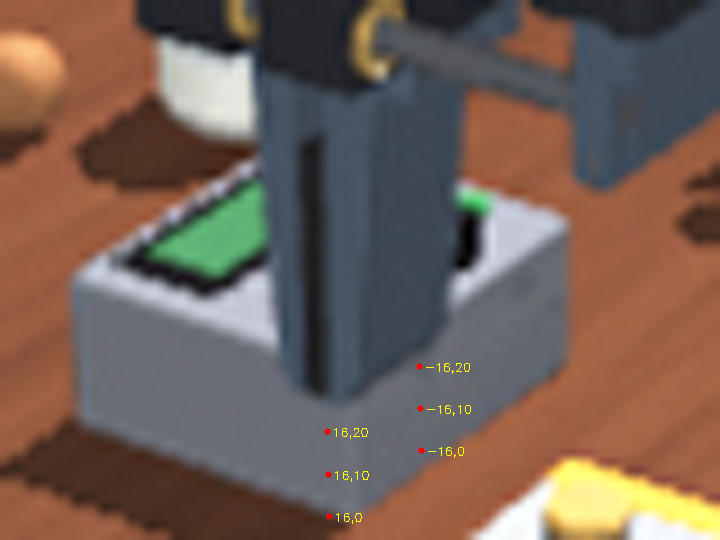

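Request:
{"name": "drive_tool", "arguments": {"series": [[0.3,[0,0,0],[0,0,0]],[0.3,[0,0,0],[0,0,0]],[0.3,[0,0,0],[0,0,0]],[0.3,[0,0,0],[0,0,0]],[0.3,[0,0,0],[0,0,0]]]}}

```text
time_s: 4.45
ee_pos: [472.8, 54.1, 127.0]
ee_rot: [180.0, 0.0, 0.5]
force: [0.3, 1.0, -0.2]
gripper_width: 37.7
```

Request:
{"name": "drive_tool", "arguments": {"series": [[0.3,[0,0,20],[0,0,0]],[0.3,[0,0,40],[0,0,0]],[0.3,[0,0,60],[0,0,0]],[0.3,[0,0,60],[0,0,0]],[0.3,[0,0,60],[0,0,0]]]}}

```text
time_s: 4.95
ee_pos: [473.1, 54.1, 67.5]
ee_rot: [180.0, 0.0, 0.5]
force: [0.8, -1.0, -0.3]
gripper_width: 64.0
```

```bash
cat >> h.py <<'E'
def sidecrop(fn,x0,y0,x1,y1,s,name='side',pts=[]):
    snap(name,fn); st=env.state(); e=st['ee_pos']; print(round(st['time_s'],2),e.round(1),st['ee_rot'].round(1),st['force'].round(1),round(st['gripper_width'],1))
    C=Cam(fn); a=cv2.resize(cv2.imread(f'pics/{fn}.png')[y0:y1,x0:x1],None,fx=s,fy=s,interpolation=cv2.INTER_CUBIC)
    for P in pts:
        p=(C.proj([P])[0]-[x0,y0]+.5)*s; cv2.circle(a,tuple(p.astype(int)),2,(0,0,255),-1)
    cv2.imwrite(f'pics/{fn}_c.png',a)
E
python3 - <<'E'
from h import *
sidecrop('s5',240,200,360,300,6,pts=[env.state()['ee_pos']+[0,0,k] for k in(0,10,20,30)])
E
```

```text
5.0 [473.7  54.1  68.1] [-1.8e+02 -1.0e-01  5.0e-01] [-0.6 -0.7  0.7] 63.9
```

View pics/s5_c.png

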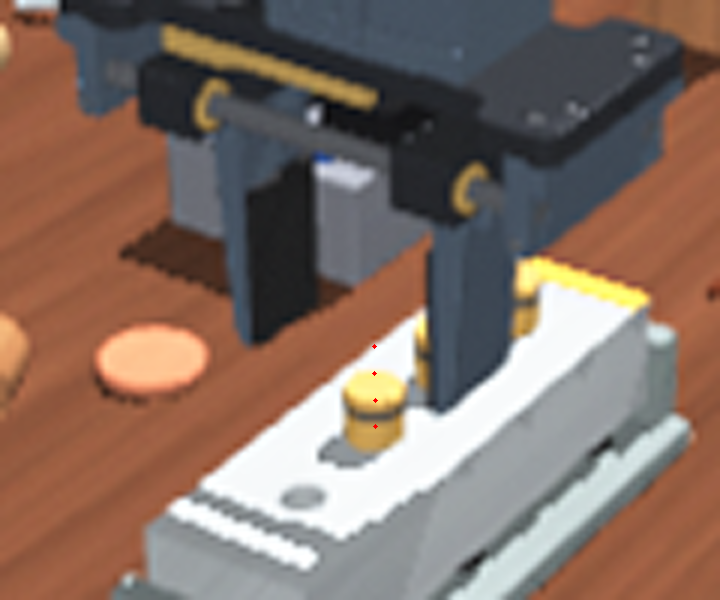

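Request:
{"name": "drive_tool", "arguments": {"series": [[0.3,[0,0,3],[0,0,0]],[0.3,[0,0,6],[0,0,0]],[0.3,[0,0,9],[0,0,0]],[0.3,[0,0,12],[0,0,0]],[0.3,[0,0,12],[0,0,0]]]}}

```text
time_s: 5.5
ee_pos: [472.6, 54.0, 54.9]
ee_rot: [180.0, 0.1, 0.5]
force: [0.1, 0.2, -1.1]
gripper_width: 63.9
```

```bash
python3 - <<'E'
from h import *
sidecrop('s6',240,200,360,300,6,pts=[env.state()['ee_pos']+[0,0,k] for k in(0,10,20,30)])
sidecrop('t6',200,130,420,330,3,name='top')
E
```

```text
5.55 [472.8  54.1  55.1] [180.    0.    0.5] [0.3 0.4 0.2] 64.0
5.6 [472.9  54.1  55.3] [180.    0.    0.5] [ 0.1  0.1 -1. ] 64.0
```

View pics/s6_c.png

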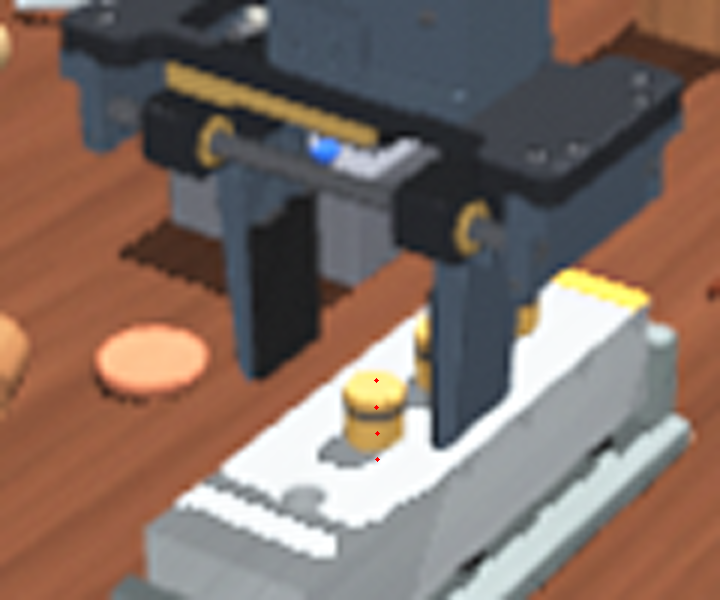

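View pics/t6_c.png

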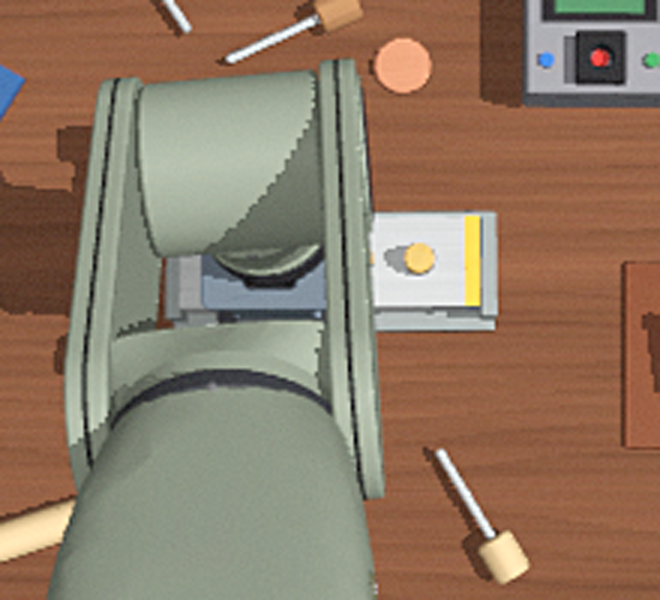

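```bash
python3 - <<'E'
from h import *
C=Cam('t6')
for y in (53,17):
  for z in (134,165,200): print(y,z,[((C.proj([[472,y+k,z]])[0]-[200,130])*3).round() for k in(38,-38)])
E
```

```text
53 134 [array([230., 248.]), array([352., 249.])]
53 165 [array([224., 242.]), array([350., 242.])]
53 200 [array([217., 233.]), array([347., 234.])]
17 134 [array([288., 249.]), array([410., 250.])]
17 165 [array([284., 242.]), array([409., 243.])]
17 200 [array([279., 234.]), array([409., 235.])]
```

Request:
{"name": "drive_tool", "arguments": {"series": [[0.3,[0,0,3],[0,0,0]],[0.3,[0,0,6],[0,0,0]],[0.3,[0,0,9],[0,0,0]],[0.3,[0,0,12],[0,0,0]],[0.3,[0,0,12],[0,0,0]]]}}

```text
time_s: 6.1
ee_pos: [472.6, 54.1, 42.8]
ee_rot: [180.0, 0.1, 0.5]
force: [0.3, -0.5, 0.3]
gripper_width: 64.4
```

```bash
python3 - <<'E'
from h import *
sidecrop('s7',240,200,360,300,6)
E
```

```text
6.15 [472.8  54.   43.1] [180.    0.    0.5] [ 0.5 -0.5 -0.2] 63.8
```

View pics/s7_c.png

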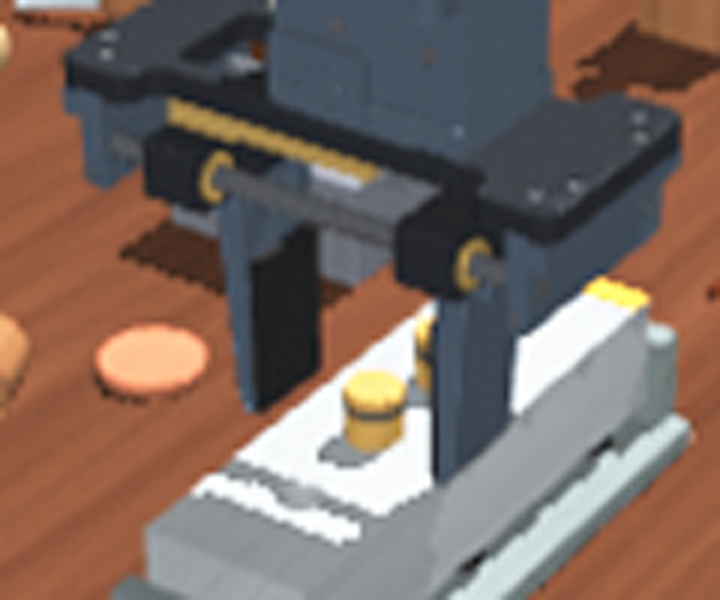

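Request:
{"name": "drive_tool", "arguments": {"series": [[0.3,[0,0,2],[0,0,0]],[0.5,[0,0,4],[0,0,0]],[1,[0,0,4],[0,0,0]],[1,[0,0,4],[0,0,0]],[1,[0,0,4],[0,0,0]]]}}

```text
time_s: 6.65
ee_pos: [473.0, 54.1, 39.4]
ee_rot: [180.0, -0.0, 0.5]
force: [-0.4, 0.4, 0.3]
gripper_width: 34.6
```

Request:
{"name": "drive_tool", "arguments": {"series": [[1,[0,0,0],[0,0,0]],[1,[0,0,0],[0,0,0]],[1,[0,0,0],[0,0,0]],[1,[0,0,0],[0,0,0]],[1,[0,0,0],[0,0,0]]]}}

```text
time_s: 7.15
ee_pos: [473.1, 54.1, 39.4]
ee_rot: [180.0, -0.0, 0.5]
force: [0.3, 0.5, -0.3]
gripper_width: 19.3
```

```bash
python3 - <<'E'
from h import *
sidecrop('s8',240,200,360,300,6)
E
```

```text
7.2 [473.1  54.1  39.4] [180.   -0.    0.5] [-0.7 -0.7  0.4] 19.4
```

View pics/s8_c.png

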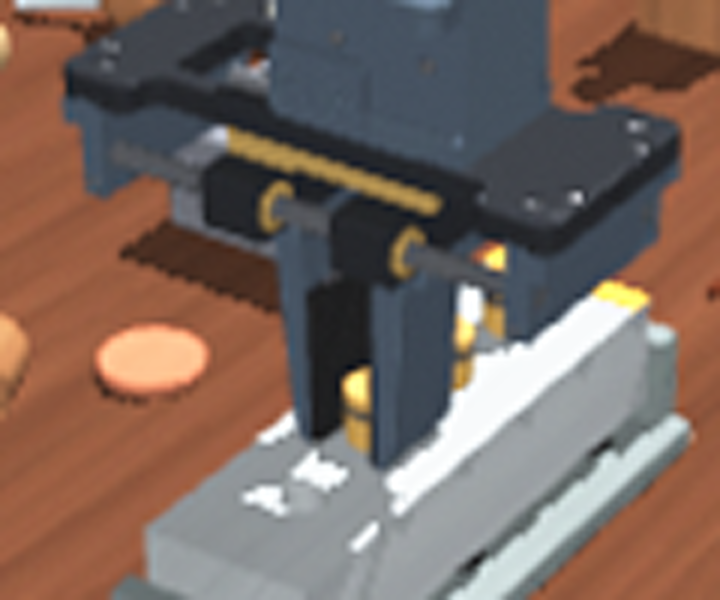

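Request:
{"name": "drive_tool", "arguments": {"series": [[1,[0,0,-15],[0,0,0]],[1,[0,0,-30],[0,0,0]],[1,[0,0,-50],[0,0,0]],[1,[0,0,-65],[0,0,0]],[1,[0,0,-65],[0,0,0]]], "squeeze": 25}}

```text
time_s: 7.7
ee_pos: [474.5, 54.2, 106.0]
ee_rot: [-180.0, -0.2, 0.5]
force: [0.4, -0.3, -1.0]
gripper_width: 18.9
```

```bash
python3 - <<'E'
from h import *
sidecrop('s9',240,150,380,290,5)
p=rl(-60,72); go(*p,100,60)
E
```

```text
7.75 [473.4  54.1 104.8] [-1.8e+02 -1.0e-01  5.0e-01] [-0.7  0.1 -0.6] 19.5
t 7.8 pos [473.4  54.1 104.8] rot [-1.8e+02 -1.0e-01  5.0e-01] F [-0.7  0.1 -0.6] w 19.5
shift [-21.8, -266.6, 4.8] turn [0.001, -0.002, -1.039] tgt [449.5 320.5 100.   60. ]
```

View pics/s9_c.png

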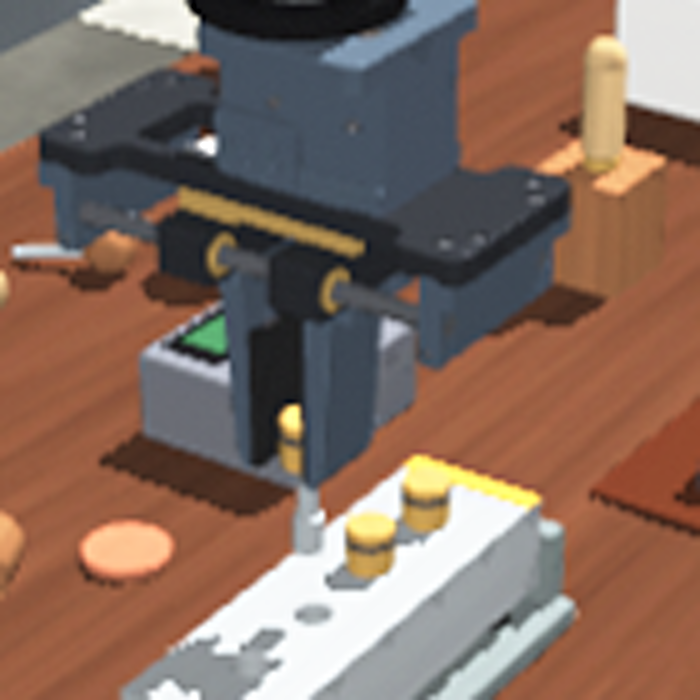

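Request:
{"name": "drive_tool", "arguments": {"series": [[1,[-4,-40,0],[0,0,-0.15]],[1,[-8,-80,0],[0,0,-0.3]],[1,[-12,-120,0],[0,0,-0.45]],[1,[-16,-160,0],[0,0,-0.6]],[1,[-20,-200,0],[0,0,-0.75]]]}}

```text
time_s: 8.25
ee_pos: [450.2, 255.0, 102.9]
ee_rot: [-180.0, 0.1, 43.8]
force: [0.6, 0.7, -0.6]
gripper_width: 19.1
```

```bash
python3 - <<'E'
from h import *
p=rl(-60,72); go(*p,80,60)
E
```

```text
t 8.2 pos [450.2 255.  102.9] rot [-1.80e+02  1.00e-01  4.38e+01] F [ 0.6  0.7 -0.6] w 19.1
shift [44.8, -47.8, 22.8] turn [-0.001, 0.002, -0.283] tgt [449.5 320.5  80.   60. ]
```

Request:
{"name": "drive_tool", "arguments": {"series": [[1,[22,-24,8],[0,0,-0.14]],[1,[45,-48,18],[0,0,-0.283]],[1,[45,-48,28],[0,0,-0.283]],[1,[45,-48,28],[0,0,-0.283]],[1,[45,-48,28],[0,0,-0.283]]]}}

```text
time_s: 8.75
ee_pos: [450.4, 318.5, 75.4]
ee_rot: [-180.0, 0.2, 59.6]
force: [0.1, 0.1, -0.7]
gripper_width: 19.0
```

```bash
python3 - <<'E'
from h import *
sidecrop('s10',110,230,310,430,4)
sidecrop('t10',60,120,260,300,4,name='top')
p=rl(-60,72); go(*p,56,59.7)
E
```

```text
8.8 [450.9 318.6  76. ] [-1.80e+02  1.00e-01  5.96e+01] [ 0.5  0.  -1.1] 19.1
8.85 [451.2 318.7  76.4] [180.    0.   59.5] [-0.3  0.6 -0.7] 19.3
t 8.8 pos [451.2 318.7  76.4] rot [180.    0.   59.5] F [-0.3  0.6 -0.7] w 19.3
shift [0.7, -2.4, 20.4] turn [0.0, 0.0, -0.003] tgt [449.5 320.5  56.   59.7]
```

View pics/s10_c.png

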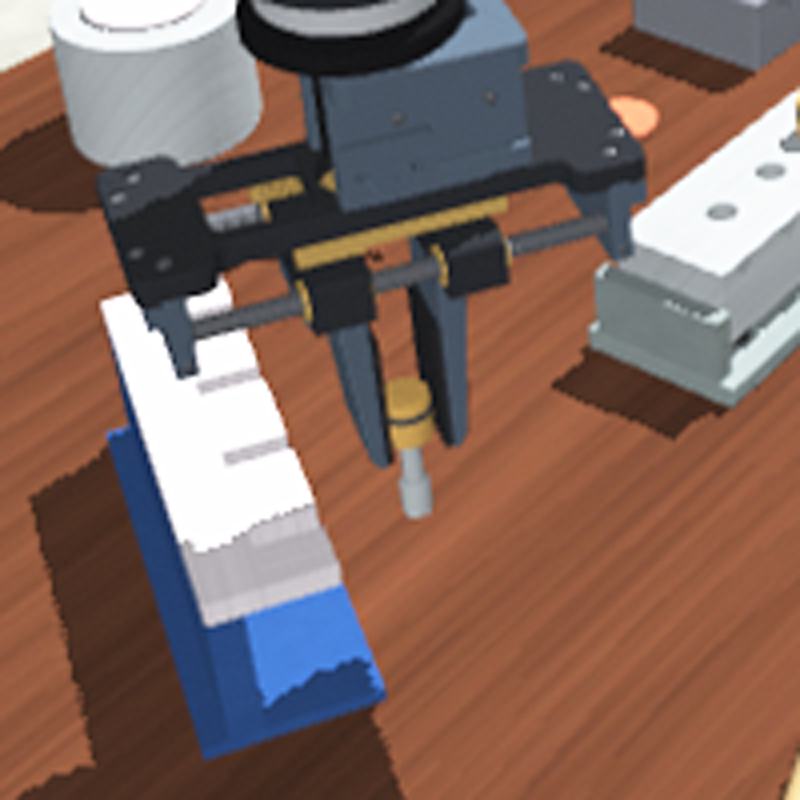

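View pics/t10_c.png

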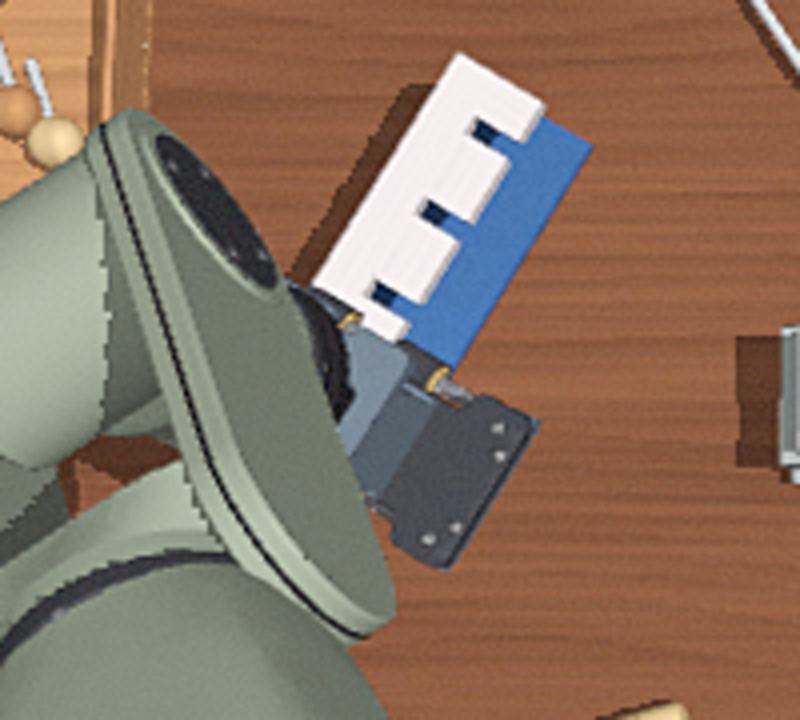

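```bash
python3 - <<'E'
from h import *
C=Cam('s10')
print(((C.proj([[451.5,317.4,120.6],[451.5,317.4,100.6],[451.5,317.4,62.6]])-[110,230]+.5)*4).round())
J=[((C.proj([[451.5+a,317.4+b,120.6]])-C.proj([[451.5,317.4,120.6]]))*4) for a,b in((10,0),(0,10))];print(J)
E
```

```text
[[405. 389.]
 [410. 430.]
 [420. 505.]]
[array([[-19.569548  ,  -9.51445462]]), array([[-18.87678723,  14.34539783]])]
```

```bash
python3 - <<'E'
from h import *
p=rl(-50,72)-[.5,-1.25]; go(*p,55.5,59.7)
E
```

```text
t 8.8 pos [451.2 318.7  76.4] rot [180.    0.   59.5] F [-0.3  0.6 -0.7] w 19.3
shift [11.5, -3.5, 20.9] turn [0.0, 0.0, -0.003] tgt [454.  330.4  55.5  59.7]
```

Request:
{"name": "drive_tool", "arguments": {"series": [[1,[3,-1,7],[0,0,0]],[1,[6,-2,14],[0,0,0]],[1,[11.5,-3.5,21],[0,0,-0.003]],[1,[11.5,-3.5,21],[0,0,-0.003]],[1,[11.5,-3.5,21],[0,0,-0.003]]]}}

```text
time_s: 9.35
ee_pos: [453.8, 331.4, 54.9]
ee_rot: [-180.0, 0.0, 59.8]
force: [-0.3, -0.2, 0.3]
gripper_width: 19.0
```

```bash
python3 - <<'E'
from h import *
k=[tuple(list(rl(-50,72))+[z]) for z in(100,80,58,42)]+[tuple(list(rl(x,72))+[75]) for x in(1,-4.5,-25)]
sidecrop('s11',110,290,260,400,5,pts=k)
p=rl(-4,72)-[.5,-1.25]; go(*p,55.5,59.7)
E
```

```text
9.4 [453.9 331.5  55.2] [180.    0.   59.8] [ 0.4 -0.5 -0.2] 19.2
t 9.4 pos [453.9 331.5  55.2] rot [180.    0.   59.8] F [ 0.4 -0.5 -0.2] w 19.2
shift [45.1, 0.7, -0.3] turn [0.0, 0.0, 0.002] tgt [477.2 370.1  55.5  59.7]
```

View pics/s11_c.png

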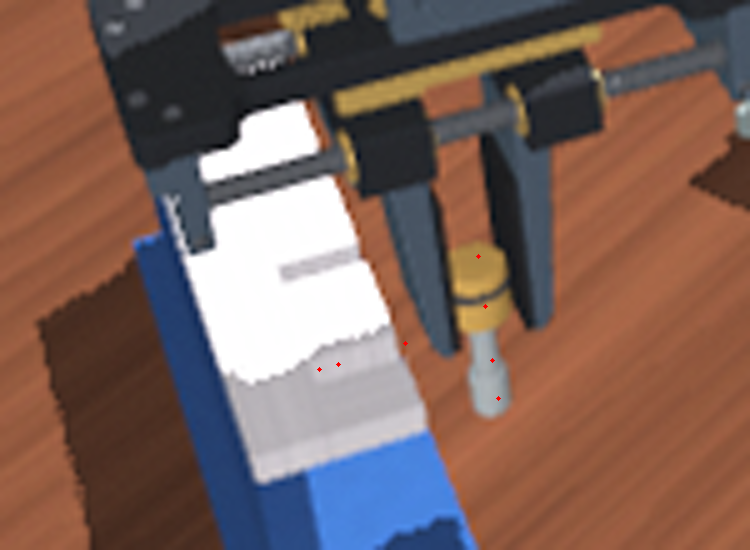

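Request:
{"name": "drive_tool", "arguments": {"series": [[1,[6,0.5,0],[0,0,0]],[1,[12,0.5,0],[0,0,0]],[1,[18,0.5,0],[0,0,0]],[1,[24,0.5,0],[0,0,0]],[1,[30,0.5,0],[0,0,0]]]}}

```text
time_s: 9.9
ee_pos: [469.7, 357.7, 55.3]
ee_rot: [180.0, -0.0, 59.8]
force: [-0.1, 0.1, -0.4]
gripper_width: 19.2
```

```bash
python3 - <<'E'
from h import *
sidecrop('s12',110,290,260,400,5)
p=rl(-4,72)-[.5,-1.25]; go(*p,55.5,59.7)
E
```

```text
9.95 [470.4 358.6  55.4] [ 1.80e+02 -1.00e-01  5.98e+01] [ 0.9  0.9 -1.1] 19.3
t 9.9 pos [470.4 358.6  55.4] rot [ 1.80e+02 -1.00e-01  5.98e+01] F [ 0.9  0.9 -1.1] w 19.3
shift [13.4, 0.1, -0.1] turn [0.0, -0.002, 0.002] tgt [477.2 370.1  55.5  59.7]
```

View pics/s12_c.png

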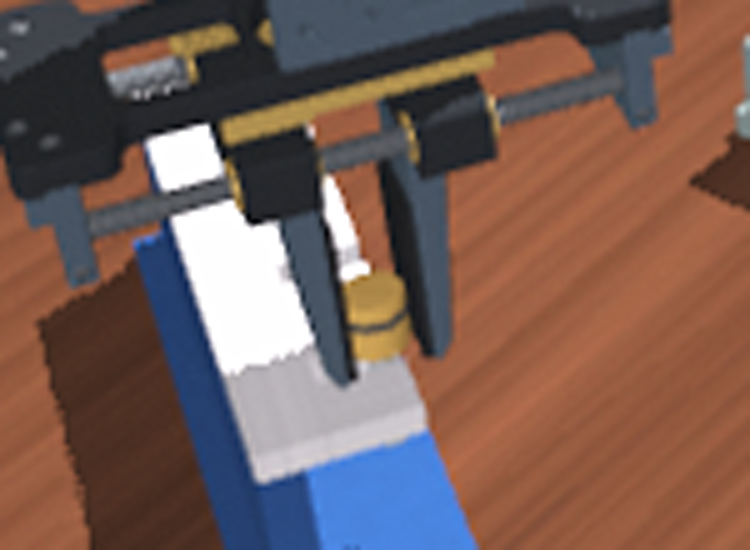

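Request:
{"name": "drive_tool", "arguments": {"series": [[1,[4,0.2,0],[0,0,0]],[1,[8,0.2,0],[0,0,0]],[1,[11,0.2,0],[0,0,0]],[1,[13.5,0.2,0],[0,0,0]],[1,[13.5,0.2,0],[0,0,0]]]}}

```text
time_s: 10.45
ee_pos: [476.5, 368.9, 55.3]
ee_rot: [180.0, -0.0, 59.8]
force: [0.8, 0.3, -0.8]
gripper_width: 19.2
```

```bash
python3 - <<'E'
from h import *
p=rl(-4,72)-[.5,-1.25]; go(*p,51.5,59.7)
E
```

```text
t 10.4 pos [476.5 368.9  55.3] rot [180.   -0.   59.8] F [ 0.8  0.3 -0.8] w 19.2
shift [1.4, -0.0, 3.8] turn [0.0, -0.0, 0.002] tgt [477.2 370.1  51.5  59.7]
```

Request:
{"name": "drive_tool", "arguments": {"series": [[1,[1.4,0,1],[0,0,0]],[1,[1.4,0,2.5],[0,0,0]],[1,[1.4,0,4],[0,0,0]],[1,[1.4,0,4],[0,0,0]],[1,[1.4,0,4],[0,0,0]]]}}

```text
time_s: 10.95
ee_pos: [477.0, 369.7, 51.3]
ee_rot: [-180.0, 0.0, 59.8]
force: [0.3, 0.2, -0.2]
gripper_width: 19.1
```

Request:
{"name": "drive_tool", "arguments": {"series": [[0.6,[0,0,0],[0,0,0]],[0.6,[0,0,0],[0,0,0]],[0.6,[0,0,0],[0,0,0]],[0.6,[0,0,0],[0,0,0]],[0.6,[0,0,0],[0,0,0]]]}}

```text
time_s: 11.45
ee_pos: [477.1, 369.9, 51.4]
ee_rot: [180.0, -0.0, 59.8]
force: [-0.8, 0.1, 0.5]
gripper_width: 36.2
```

```bash
python3 - <<'E'
from h import *
sidecrop('s13',110,290,260,400,5)
E
```

```text
11.5 [477.1 369.9  51.3] [180.   -0.   59.8] [-1.1  0.2 -0.4] 36.6
```

View pics/s13_c.png

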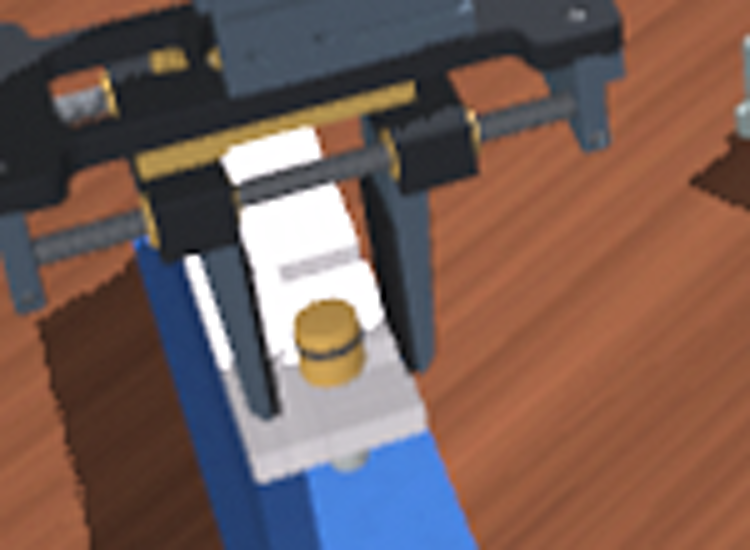

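Request:
{"name": "drive_tool", "arguments": {"series": [[0.4,[0,0,-20],[0,0,0]],[0.4,[0,0,-50],[0,0,0]],[0.4,[-40,0,-50],[0,0,0.15]],[0.4,[-80,0,-50],[0,0,0.3]],[0.4,[-130,0,-50],[0,0,0.45]]]}}

```text
time_s: 12.0
ee_pos: [411.7, 257.2, 101.5]
ee_rot: [180.0, -0.1, 33.7]
force: [0.0, -0.2, -0.4]
gripper_width: 54.5
```

```bash
python3 - <<'E'
from h import *
p=dl(0,-20)+[.5,7]; go(*p,90,.5)
E
```

```text
t 12.0 pos [411.7 257.2 101.5] rot [ 1.80e+02 -1.00e-01  3.37e+01] F [ 0.  -0.2 -0.4] w 54.5
shift [-80.7, 231.3, 11.4] turn [-0.0, -0.002, 0.58] tgt [473.2  20.   90.    0.5]
```

Request:
{"name": "drive_tool", "arguments": {"series": [[0.35,[-81,231,0],[0,0,0.58]],[0.35,[-81,231,0],[0,0,0.58]],[0.35,[-81,231,0],[0,0,0.58]],[0.35,[-81,231,0],[0,0,0.58]],[0.35,[-81,231,11],[0,0,0.58]]]}}

```text
time_s: 12.5
ee_pos: [475.5, 18.5, 91.7]
ee_rot: [180.0, -0.3, 0.7]
force: [1.4, 0.6, 0.8]
gripper_width: 59.5
```

```bash
python3 - <<'E'
from h import *
p=dl(0,-20)+[.5,7]; go(*p,39.5,.5)
E
```

```text
t 12.5 pos [475.5  18.5  91.7] rot [180.   -0.3   0.7] F [1.4 0.6 0.8] w 59.5
shift [-2.6, -1.5, 52.2] turn [0.0, -0.004, 0.003] tgt [473.2  20.   39.5   0.5]
```

Request:
{"name": "drive_tool", "arguments": {"series": [[0.35,[-1,0,8],[0,0,0]],[0.35,[-1,0,16],[0,0,0]],[0.35,[-1,0,24],[0,0,0]],[0.35,[-1,0,30],[0,0,0]],[0.35,[-1,0,30],[0,0,0]]]}}

```text
time_s: 13.0
ee_pos: [471.9, 21.9, 59.5]
ee_rot: [-180.0, 0.1, 0.9]
force: [0.3, 0.6, -0.1]
gripper_width: 59.1
```

```bash
python3 - <<'E'
from h import *
sidecrop('s14',240,180,390,290,5)
p=dl(0,-20)+[.5,7]; go(*p,39.5,.5)
E
```

```text
13.05 [472.4  21.8  59.9] [1.8e+02 1.0e-01 9.0e-01] [ 0.4 -0.5  0.2] 59.4
t 13.1 pos [472.4  21.8  59.9] rot [1.8e+02 1.0e-01 9.0e-01] F [ 0.4 -0.5  0.2] w 59.4
shift [0.7, 1.8, 20.4] turn [0.0, 0.001, 0.007] tgt [473.2  20.   39.5   0.5]
```

View pics/s14_c.png

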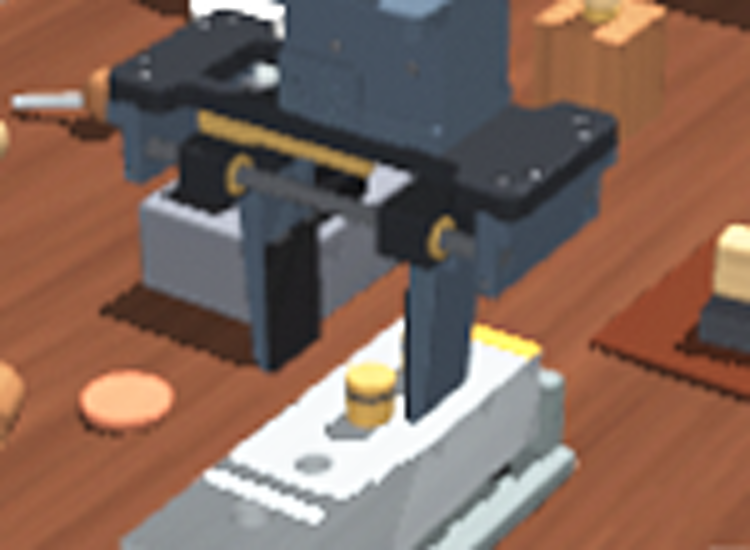

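Request:
{"name": "drive_tool", "arguments": {"series": [[0.35,[0.7,1.8,7],[0,0,0.007]],[0.35,[0.7,1.8,14],[0,0,0.007]],[0.35,[0.7,1.8,20.5],[0,0,0.007]],[0.6,[0.7,1.8,20.5],[0,0,0.007]],[1,[0.7,1.8,20.5],[0,0,0.007]]]}}

```text
time_s: 13.55
ee_pos: [473.5, 18.9, 39.6]
ee_rot: [180.0, 0.0, 0.4]
force: [0.2, -0.0, 0.8]
gripper_width: 46.3
```

Request:
{"name": "drive_tool", "arguments": {"series": [[1,[0,0,0],[0,0,0]],[1,[0,0,0],[0,0,0]],[1,[0,0,0],[0,0,0]],[1,[0,0,0],[0,0,0]],[1,[0,0,0],[0,0,0]]]}}

```text
time_s: 14.05
ee_pos: [473.8, 18.9, 40.0]
ee_rot: [180.0, -0.0, 0.4]
force: [0.1, 0.3, 0.7]
gripper_width: 19.2
```

```bash
python3 - <<'E'
from h import *
sidecrop('s15',240,180,390,290,5)
p=dl(0,-20)+[.5,7]; go(*p,39.5,.5)
E
```

```text
14.1 [473.7  18.9  40. ] [180.   -0.    0.4] [-0.3 -0.7  1.5] 19.2
t 14.1 pos [473.7  18.9  40. ] rot [180.   -0.    0.4] F [-0.3 -0.7  1.5] w 19.2
shift [-0.6, -1.1, 0.5] turn [0.0, -0.0, -0.002] tgt [473.2  20.   39.5   0.5]
```

View pics/s15_c.png

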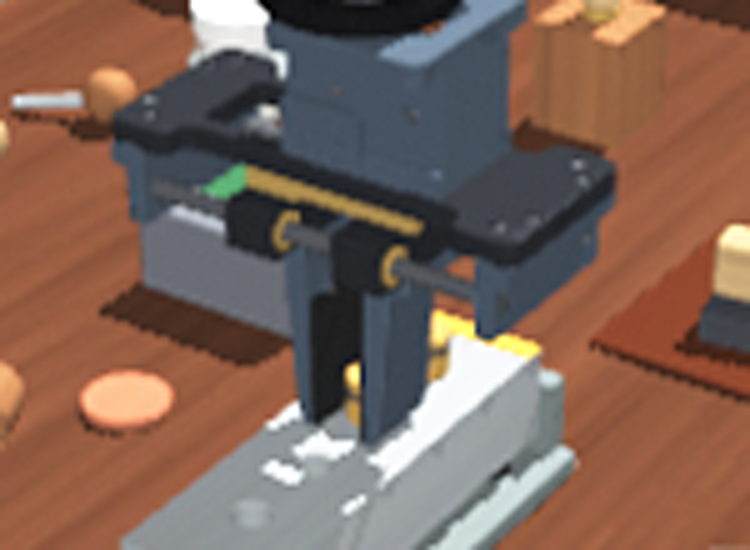

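Request:
{"name": "drive_tool", "arguments": {"series": [[1,[0,0,-15],[0,0,0]],[1,[0,0,-30],[0,0,0]],[1,[0,0,-45],[0,0,0]],[1,[0,0,-60],[0,0,0]],[1,[0,0,-65],[0,0,0]]]}}

```text
time_s: 14.6
ee_pos: [474.4, 19.0, 106.1]
ee_rot: [180.0, -0.1, 0.4]
force: [0.9, 0.2, -0.1]
gripper_width: 19.6
```

```bash
python3 - <<'E'
from h import *
go(*rl(-59,29.9),90,59.7)
E
```

```text
t 14.6 pos [474.4  19.  106.1] rot [ 1.8e+02 -1.0e-01  4.0e-01] F [ 0.9  0.2 -0.1] w 19.6
shift [13.9, -281.1, 16.1] turn [0.001, -0.002, -1.035] tgt [486.3 300.1  90.   59.7]
```

Request:
{"name": "drive_tool", "arguments": {"series": [[1,[2,-40,0],[0,0,-0.15]],[1,[4,-80,0],[0,0,-0.3]],[1,[6,-120,0],[0,0,-0.45]],[1,[8,-160,0],[0,0,-0.6]],[1,[10,-200,0],[0,0,-0.75]]]}}

```text
time_s: 15.1
ee_pos: [481.6, 220.4, 104.2]
ee_rot: [-180.0, 0.1, 43.7]
force: [0.8, -0.5, 0.0]
gripper_width: 18.7
```

```bash
python3 - <<'E'
from h import *
go(*rl(-55,29.9),56,59.7)
E
```

```text
t 15.1 pos [481.6 220.4 104.2] rot [-1.80e+02  1.00e-01  4.37e+01] F [ 0.8 -0.5  0. ] w 18.7
shift [62.4, -55.5, 48.1] turn [-0.0, 0.001, -0.279] tgt [488.3 303.6  56.   59.7]
```

Request:
{"name": "drive_tool", "arguments": {"series": [[1,[20,-18,12],[0,0,-0.14]],[1,[40,-36,24],[0,0,-0.279]],[1,[61,-55,36],[0,0,-0.279]],[1,[61,-55,48],[0,0,-0.279]],[1,[61,-55,48],[0,0,-0.279]]]}}

```text
time_s: 15.6
ee_pos: [486.8, 300.0, 54.3]
ee_rot: [-179.9, 0.3, 59.4]
force: [-0.4, -0.9, -1.4]
gripper_width: 19.5
```

```bash
python3 - <<'E'
from h import *
k=[tuple(list(rl(-54,24))+[z]) for z in(100,80,58,42)]+[tuple(list(rl(x,24))+[75]) for x in(1,-4.5,-25)]
sidecrop('s16',110,270,260,380,5,pts=k)
go(*rl(-3,29.9),56,59.7)
E
```

```text
15.65 [487.5 299.8  55.4] [-179.9    0.2   59.4] [-0.7  0.3 -0.3] 19.4
t 15.7 pos [487.5 299.8  55.4] rot [-179.9    0.2   59.4] F [-0.7  0.3 -0.3] w 19.4
shift [55.7, -1.5, -0.8] turn [-0.001, 0.004, -0.006] tgt [514.6 348.5  56.   59.7]
```

View pics/s16_c.png

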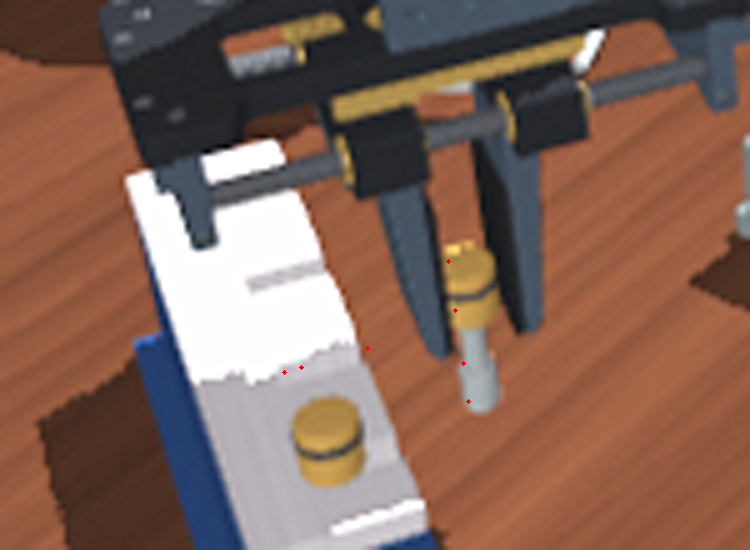

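Request:
{"name": "drive_tool", "arguments": {"series": [[1,[6,-1.5,-1],[0,0,-0.006]],[1,[12,-1.5,-1],[0,0,-0.006]],[1,[18,-1.5,-1],[0,0,-0.006]],[1,[18,-1.5,-1],[0,0,-0.006]],[1,[18,-1.5,-1],[0,0,-0.006]]]}}

```text
time_s: 16.15
ee_pos: [496.7, 317.1, 58.0]
ee_rot: [180.0, -0.0, 59.7]
force: [-1.3, 0.9, -0.7]
gripper_width: 19.0
```

```bash
python3 - <<'E'
from h import *
s=env.state(); L=np.linalg.inv(np.array([[np.cos(np.radians(59.7)),-np.sin(np.radians(59.7))],[np.sin(np.radians(59.7)),np.cos(np.radians(59.7))]]))@(s['ee_pos'][:2]-RAIL[0]); print('ee local',L)
l=L-[1,5.9]
k=[tuple(list(rl(*l))+[z]) for z in(100,80,58,42)]+[tuple(list(rl(x,24))+[75]) for x in(1,-4.5,-25)]
sidecrop('s17',110,270,260,380,5,pts=k)
go(*rl(-3,29.9),56,59.7)
E
```

```text
ee local [-39.11572431  29.43645893]
16.2 [496.6 316.9  57.9] [180.    0.   59.7] [-0.9 -0.1 -1.1] 19.1
t 16.2 pos [496.6 316.9  57.9] rot [180.    0.   59.7] F [-0.9 -0.1 -1.1] w 19.1
shift [36.3, -0.4, 1.9] turn [0.0, 0.0, -0.0] tgt [514.6 348.5  56.   59.7]
```

View pics/s17_c.png

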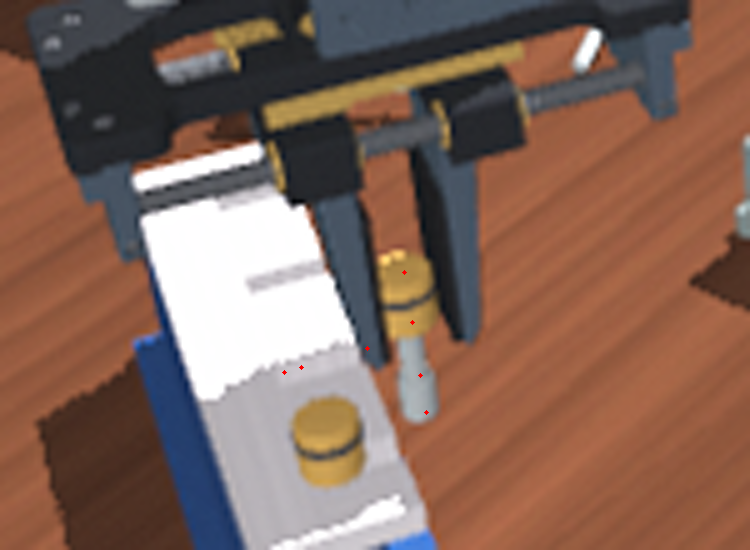

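Request:
{"name": "drive_tool", "arguments": {"series": [[1,[6,-0.4,1],[0,0,0]],[1,[12,-0.4,1],[0,0,0]],[1,[18,-0.4,1],[0,0,0]],[1,[23,-0.4,1],[0,0,0]],[1,[23,-0.4,1],[0,0,0]]]}}

```text
time_s: 16.7
ee_pos: [508.4, 338.0, 56.7]
ee_rot: [180.0, -0.0, 59.7]
force: [0.0, 0.3, -1.2]
gripper_width: 19.5
```

```bash
python3 - <<'E'
from h import *
sidecrop('s18',110,270,260,380,5)
go(*rl(-3,29.9),56,59.7)
E
```

```text
16.75 [508.  337.5  56.7] [180.    0.   59.7] [-0.6 -0.3 -0.8] 19.4
t 16.8 pos [508.  337.5  56.7] rot [180.    0.   59.7] F [-0.6 -0.3 -0.8] w 19.4
shift [12.8, 0.1, 0.7] turn [0.0, 0.0, 0.0] tgt [514.6 348.5  56.   59.7]
```

View pics/s18_c.png

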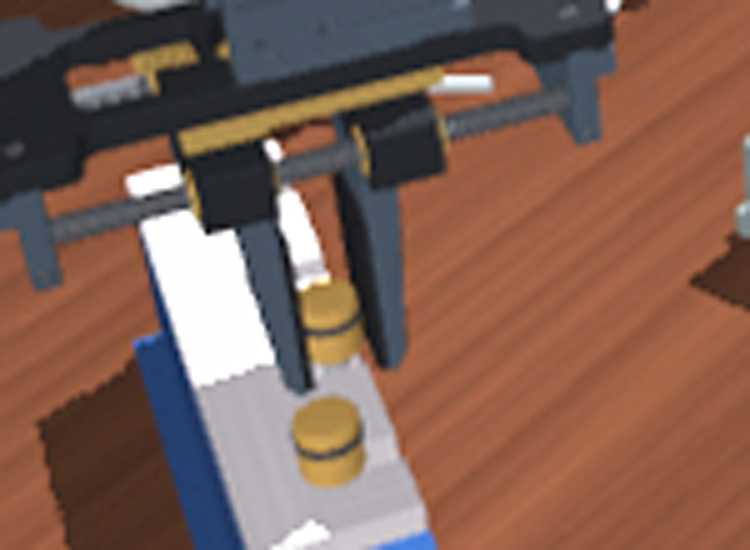

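Request:
{"name": "drive_tool", "arguments": {"series": [[1,[5,0,0],[0,0,0]],[1,[9,0,0],[0,0,0]],[1,[13,0,1],[0,0,0]],[1,[13,0,3],[0,0,0]],[1,[13,0,5],[0,0,0]]]}}

```text
time_s: 17.25
ee_pos: [514.4, 348.4, 51.5]
ee_rot: [-180.0, 0.0, 59.7]
force: [-0.7, 0.4, -1.2]
gripper_width: 19.1
```

Request:
{"name": "drive_tool", "arguments": {"series": [[1,[0,0,0],[0,0,0]],[0.6,[0,0,0],[0,0,0]],[0.6,[0,0,0],[0,0,0]],[0.6,[0,0,0],[0,0,0]],[0.6,[0,0,0],[0,0,0]]]}}

```text
time_s: 17.75
ee_pos: [514.5, 348.4, 52.0]
ee_rot: [180.0, -0.0, 59.7]
force: [0.5, -0.7, 1.0]
gripper_width: 36.3
```

```bash
python3 - <<'E'
from h import *
sidecrop('s19',110,270,260,380,5)
E
```

```text
17.8 [514.5 348.4  52. ] [180.   -0.   59.7] [ 0.5 -0.5 -1. ] 36.6
```

View pics/s19_c.png

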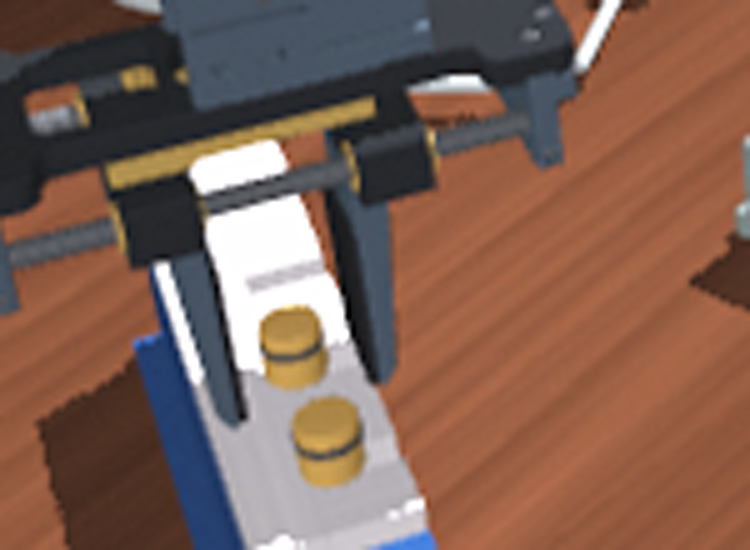

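Two pins hang at (292,345) and (328,440) in the crop, both upright and home. Next is pin0.

Request:
{"name": "drive_tool", "arguments": {"series": [[0.4,[0,0,-20],[0,0,0]],[0.4,[0,0,-50],[0,0,0]],[0.4,[-40,0,-50],[0,0,0.15]],[0.4,[-80,0,-50],[0,0,0.3]],[0.4,[-130,0,-50],[0,0,0.45]]]}}

```text
time_s: 18.3
ee_pos: [448.9, 235.8, 102.0]
ee_rot: [180.0, -0.1, 33.6]
force: [1.1, -0.4, 0.6]
gripper_width: 54.7
```

```bash
python3 - <<'E'
from h import *
p=dl(0,-60)+[.8,7]; go(*p,90,.5)
E
```

```text
t 18.3 pos [448.9 235.8 102. ] rot [ 1.80e+02 -1.00e-01  3.36e+01] F [ 1.1 -0.4  0.6] w 54.7
shift [-121.0, 226.8, 11.9] turn [-0.0, -0.002, 0.578] tgt [473.8 -20.   90.    0.5]
```

Request:
{"name": "drive_tool", "arguments": {"series": [[0.35,[-111,207,0],[0,0,0.578]],[0.35,[-111,207,0],[0,0,0.578]],[0.35,[-111,207,0],[0,0,0.578]],[0.35,[-111,207,0],[0,0,0.578]],[0.35,[-111,207,12],[0,0,0.578]]]}}

```text
time_s: 18.8
ee_pos: [473.7, -0.3, 91.3]
ee_rot: [180.0, -0.3, 0.6]
force: [0.9, 0.6, -0.6]
gripper_width: 59.0
```

```bash
python3 - <<'E'
from h import *
p=dl(0,-60)+[.8,7]; go(*p,60,.5)
E
```

```text
t 18.8 pos [ 4.737e+02 -3.000e-01  9.130e+01] rot [180.   -0.3   0.6] F [ 0.9  0.6 -0.6] w 59.0
shift [-0.3, 19.7, 31.3] turn [0.001, -0.005, 0.002] tgt [473.8 -20.   60.    0.5]
```

Request:
{"name": "drive_tool", "arguments": {"series": [[0.35,[1,10,5],[0,0,0]],[0.35,[1,20,10],[0,0,0]],[0.35,[1,20,20],[0,0,0]],[0.35,[1,20,31],[0,0,0]],[0.35,[1,20,31],[0,0,0]]]}}

```text
time_s: 19.3
ee_pos: [472.0, -16.3, 57.1]
ee_rot: [-180.0, 0.2, 0.9]
force: [-0.1, 0.2, 0.9]
gripper_width: 59.2
```

```bash
python3 - <<'E'
from h import *
p=dl(0,-60)+[.8,7]; go(*p,40,.5)
E
```

```text
t 19.3 pos [472.  -16.3  57.1] rot [-180.     0.2    0.9] F [-0.1  0.2  0.9] w 59.2
shift [1.7, 3.7, 17.1] turn [-0.0, 0.004, 0.007] tgt [473.8 -20.   40.    0.5]
```

Request:
{"name": "drive_tool", "arguments": {"series": [[0.35,[1.5,2.7,6],[0,0,0.005]],[0.35,[1.5,2.7,12],[0,0,0.005]],[0.35,[1.5,2.7,17],[0,0,0.005]],[0.7,[1.5,2.7,17],[0,0,0.005]],[1,[1.5,2.7,17],[0,0,0.005]]]}}

```text
time_s: 19.8
ee_pos: [475.1, -20.2, 41.8]
ee_rot: [180.0, 0.0, 0.5]
force: [0.4, -0.2, 0.3]
gripper_width: 46.2
```

Request:
{"name": "drive_tool", "arguments": {"series": [[1,[0,0,0],[0,0,0]],[1,[0,0,0],[0,0,0]],[1,[0,0,0],[0,0,0]],[1,[0,0,0],[0,0,0]],[1,[0,0,0],[0,0,0]]]}}

```text
time_s: 20.3
ee_pos: [475.2, -20.3, 42.0]
ee_rot: [180.0, -0.0, 0.5]
force: [-0.3, -0.7, 0.9]
gripper_width: 18.9
```

```bash
python3 - <<'E'
from h import *
sidecrop('s20',240,180,390,290,5)
p=dl(0,-60); go(*p,40,.5)
E
```

```text
20.35 [475.2 -20.3  42. ] [180.   -0.    0.5] [ 0.2 -0.3  1.2] 19.2
t 20.4 pos [475.2 -20.3  42. ] rot [180.   -0.    0.5] F [ 0.2 -0.3  1.2] w 19.2
shift [-2.3, 6.7, 2.0] turn [0.0, -0.0, 0.0] tgt [473.  -27.   40.    0.5]
```

View pics/s20_c.png

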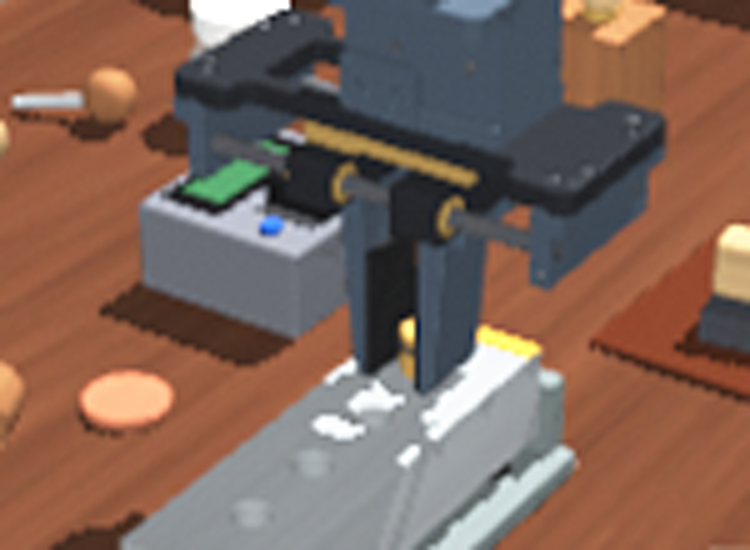

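Request:
{"name": "drive_tool", "arguments": {"series": [[1,[0,0,-15],[0,0,0]],[1,[0,0,-30],[0,0,0]],[1,[0,0,-45],[0,0,0]],[1,[0,0,-60],[0,0,0]],[1,[0,0,-65],[0,0,0]]]}}

```text
time_s: 20.85
ee_pos: [475.9, -20.3, 108.0]
ee_rot: [180.0, -0.1, 0.5]
force: [0.3, 0.0, -1.3]
gripper_width: 18.9
```

```bash
python3 - <<'E'
from h import *
go(*rl(-59,-17.3),90,59.7)
E
```

```text
t 20.9 pos [475.9 -20.3 108. ] rot [ 1.8e+02 -1.0e-01  5.0e-01] F [ 0.3  0.  -1.3] w 18.9
shift [53.8, -296.2, 18.1] turn [0.002, -0.002, -1.033] tgt [527.1 276.3  90.   59.7]
```

Request:
{"name": "drive_tool", "arguments": {"series": [[1,[7,-40,0],[0,0,-0.15]],[1,[14,-80,0],[0,0,-0.3]],[1,[22,-120,0],[0,0,-0.45]],[1,[30,-160,0],[0,0,-0.6]],[1,[36,-200,0],[0,0,-0.75]]]}}

```text
time_s: 21.35
ee_pos: [509.2, 181.6, 106.1]
ee_rot: [-180.0, 0.0, 43.8]
force: [1.7, 0.6, -0.8]
gripper_width: 19.2
```

```bash
python3 - <<'E'
from h import *
go(*rl(-55,-17.3),60,59.7)
E
```

```text
t 21.4 pos [509.2 181.6 106.1] rot [-180.     0.    43.8] F [ 1.7  0.6 -0.8] w 19.2
shift [82.4, -57.0, 46.1] turn [-0.0, 0.001, -0.277] tgt [529.1 279.8  60.   59.7]
```

Request:
{"name": "drive_tool", "arguments": {"series": [[1,[26,-18,12],[0,0,-0.14]],[1,[54,-36,24],[0,0,-0.277]],[1,[80,-56,36],[0,0,-0.277]],[1,[80,-56,45],[0,0,-0.277]],[1,[80,-56,45],[0,0,-0.277]]]}}

```text
time_s: 21.85
ee_pos: [527.1, 275.4, 59.5]
ee_rot: [-179.9, 0.3, 59.4]
force: [-0.7, -0.5, -0.5]
gripper_width: 19.3
```

Request:
{"name": "drive_tool", "arguments": {"series": [[1,[2,0,0],[0,0,0]],[1,[4,0,0],[0,0,0]],[1,[6,0,0],[0,0,0]],[1,[6,0,0],[0,0,0]],[1,[6,0,0],[0,0,0]]]}}

```text
time_s: 22.35
ee_pos: [532.0, 280.7, 62.2]
ee_rot: [180.0, -0.0, 59.3]
force: [0.0, -0.0, -0.2]
gripper_width: 18.8
```

```bash
cat >> h.py <<'E'
def eeloc():
    s=env.state(); t=np.radians(RAIL[1]); R=np.array([[np.cos(t),-np.sin(t)],[np.sin(t),np.cos(t)]]); return R.T@(s['ee_pos'][:2]-RAIL[0])
E
python3 - <<'E'
from h import *
L=eeloc(); print(L); l=L-[1,6.7]; z=env.state()['ee_pos'][2]+22
k=[tuple(list(rl(*l))+[z+q]) for q in(20,0,-22,-38)]+[tuple(list(rl(x,-24))+[75]) for x in(1,-4.5,-25)]
sidecrop('s21',110,260,260,370,5,pts=k)
go(*rl(-3,-17.3),59,59.7)
E
```

```text
[-52.73608352 -19.37264288]
22.4 [531.9 280.7  62.1] [180.   -0.   59.3] [ 0.6 -0.6 -1.4] 19.0
t 22.4 pos [531.9 280.7  62.1] rot [180.   -0.   59.3] F [ 0.6 -0.6 -1.4] w 19.0
shift [49.8, -2.3, 3.1] turn [0.0, -0.0, -0.006] tgt [555.3 324.7  59.   59.7]
```

View pics/s21_c.png

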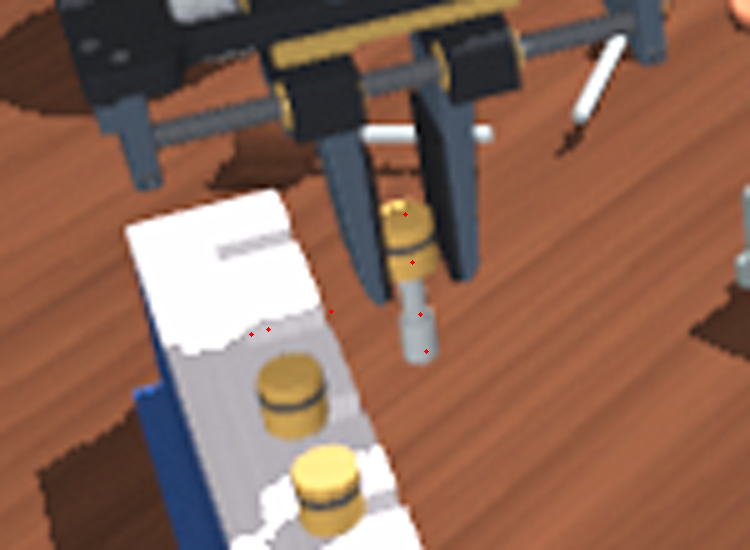

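Request:
{"name": "drive_tool", "arguments": {"series": [[1,[5,-2.3,3],[0,0,-0.006]],[1,[12,-2.3,3],[0,0,-0.006]],[1,[18,-2.3,3],[0,0,-0.006]],[1,[18,-2.3,3],[0,0,-0.006]],[1,[18,-2.3,3],[0,0,-0.006]]]}}

```text
time_s: 22.9
ee_pos: [539.1, 297.8, 58.6]
ee_rot: [180.0, 0.0, 59.7]
force: [-1.0, -0.0, -0.9]
gripper_width: 19.1
```

```bash
python3 - <<'E'
from h import *
print(eeloc());go(*rl(-3,-17.3),59,59.7)
E
```

```text
[-34.42381464 -16.82801274]
t 22.9 pos [539.1 297.8  58.6] rot [180.    0.   59.7] F [-1.  -0.  -0.9] w 19.1
shift [31.4, 0.5, -0.4] turn [0.0, 0.0, 0.0] tgt [555.3 324.7  59.   59.7]
```

Request:
{"name": "drive_tool", "arguments": {"series": [[1,[5,0.4,0],[0,0,0]],[1,[10,0.4,0],[0,0,0]],[1,[15,0.4,0],[0,0,0]],[1,[20,0.4,0],[0,0,0]],[1,[20,0.4,0],[0,0,0]]]}}

```text
time_s: 23.4
ee_pos: [550.0, 315.4, 58.8]
ee_rot: [180.0, -0.0, 59.7]
force: [-0.1, -0.8, -1.3]
gripper_width: 19.2
```

```bash
python3 - <<'E'
from h import *
sidecrop('s22',110,260,260,370,5)
print(eeloc());go(*rl(-3,-17.3),59,59.7)
E
```

```text
23.45 [549.6 314.9  58.7] [180.    0.   59.7] [ 0.1 -0.8 -0.6] 19.0
[-14.27690436 -17.29485449]
t 23.4 pos [549.6 314.9  58.7] rot [180.    0.   59.7] F [ 0.1 -0.8 -0.6] w 19.0
shift [11.3, 0.0, -0.3] turn [0.0, 0.0, 0.0] tgt [555.3 324.7  59.   59.7]
```

View pics/s22_c.png

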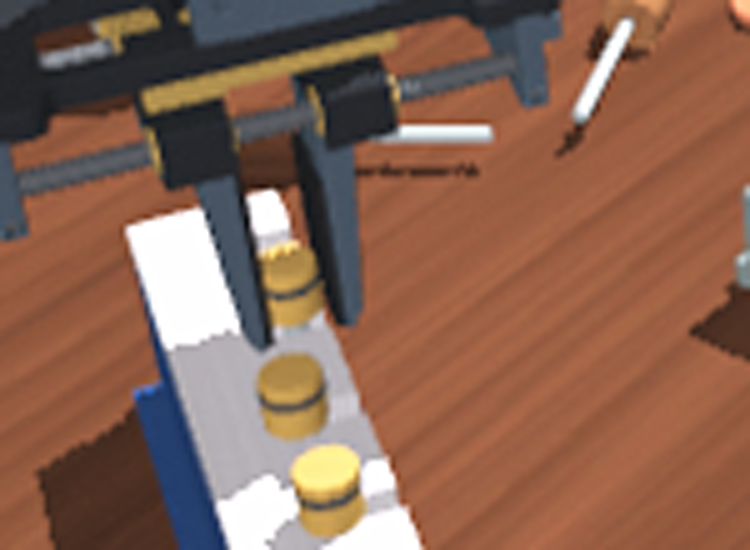

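Request:
{"name": "drive_tool", "arguments": {"series": [[1,[5,0,0],[0,0,0]],[1,[9,0,0],[0,0,0]],[1,[11.5,0,1],[0,0,0]],[1,[11.5,0,3],[0,0,0]],[1,[11.5,0,5.5],[0,0,0]]]}}

```text
time_s: 23.95
ee_pos: [555.2, 324.5, 53.1]
ee_rot: [180.0, 0.0, 59.7]
force: [-0.3, -0.2, -0.2]
gripper_width: 18.9
```

Request:
{"name": "drive_tool", "arguments": {"series": [[1,[0,0,0],[0,0,0]],[0.6,[0,0,0],[0,0,0]],[0.6,[0,0,0],[0,0,0]],[0.6,[0,0,0],[0,0,0]],[0.6,[0,0,0],[0,0,0]]]}}

```text
time_s: 24.45
ee_pos: [555.3, 324.6, 53.4]
ee_rot: [180.0, -0.0, 59.7]
force: [-0.0, 0.2, 0.2]
gripper_width: 36.4
```

Request:
{"name": "drive_tool", "arguments": {"series": [[0.5,[0,0,-20],[0,0,0]],[0.5,[0,0,-50],[0,0,0]],[0.5,[0,0,-80],[0,0,0]],[0.4,[-40,0,-100],[0,0,0]],[0.4,[-80,0,-100],[0,0,0]]]}}

```text
time_s: 24.95
ee_pos: [516.6, 256.1, 156.4]
ee_rot: [179.8, -0.3, 59.8]
force: [-0.0, 0.1, 0.2]
gripper_width: 54.4
```

```bash
python3 - <<'E'
from h import *
k=[tuple(list(rl(-3,y))+[z]) for y in(-24,24,72) for z in(75,95)]
sidecrop('s23',110,260,260,400,4,pts=k)
snap('top','t23')
E
```

```text
25.0 [510.5 249.6 154.6] [-180.     0.3   59.7] [-5.1 -5.5 -2. ] 54.6
```

View pics/s23_c.png

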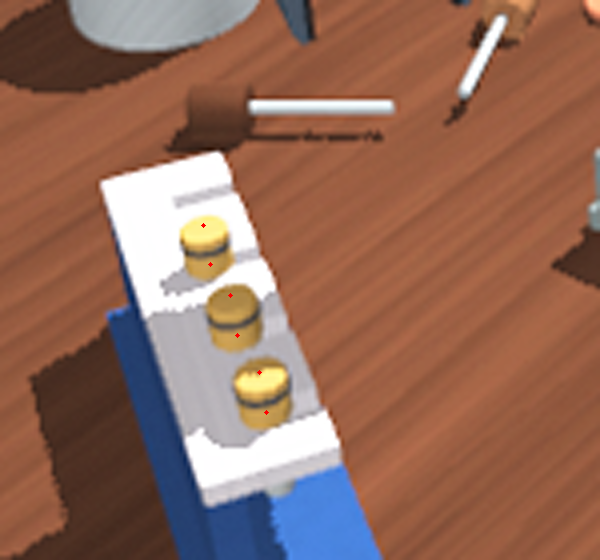

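View pics/t23.png

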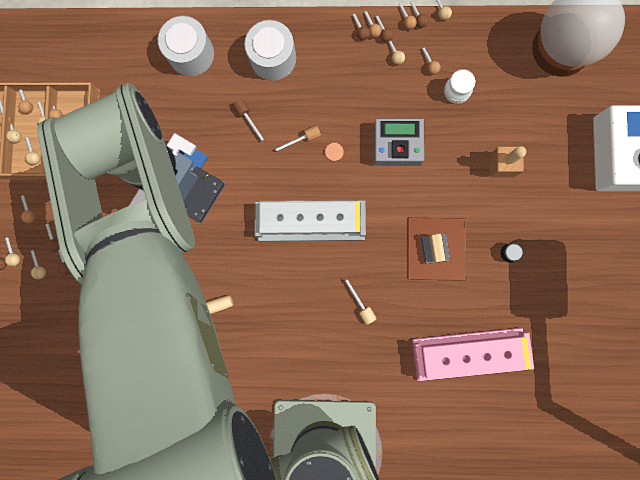

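```bash
python3 - <<'E'
from h import *
go(413.5,-225,110,95.7)
C=Cam('t23'); im=cv2.imread('pics/t23.png')
cv2.imwrite('pics/x23.png',cv2.resize(im[210:290,400:480],None,fx=7,fy=7,interpolation=cv2.INTER_CUBIC))
E
```

```text
t 25.1 pos [512.2 252.  154.2] rot [-1.80e+02  1.00e-01  5.96e+01] F [ 0.4 -0.5  0.5] w 54.4
shift [-461.3, 156.4, 45.3] turn [-0.001, 0.002, -0.63] tgt [ 413.5 -225.   110.    95.7]
```

View pics/x23.png

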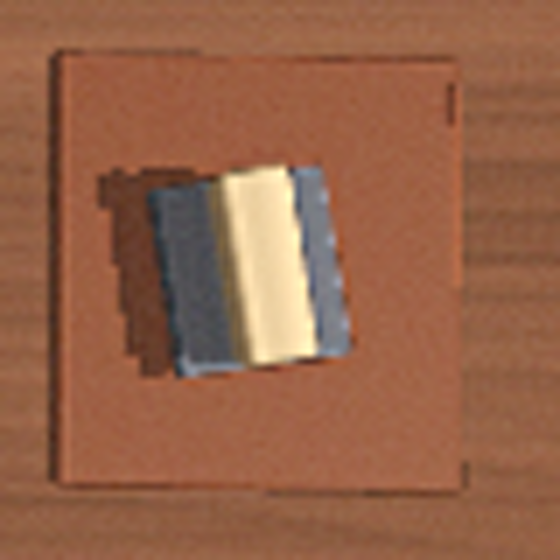

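```bash
python3 - <<'E'
from h import *
C=Cam('t23');d=np.array
W=C.ray(d([(225,173),(292,167),(317,353),(254,363)])/7+d([400,210])-.07,48)
print(W, fit2d([(28,10),(28,-10),(-28,-10),(-28,10)],W))
W=C.ray(d([(318,168),(350,350),(180,377),(150,188)])/7+d([400,210])-.07,20)
print(fit2d([(28,-25),(-28,-25),(-28,25),(28,25)],W))
E
```

```text
[[ 441.23605084 -212.4099707    48.        ]
 [ 443.11056356 -231.52152234   48.        ]
 [ 389.84338511 -238.13472742   48.        ]
 [ 386.82502069 -220.23907687   48.        ]] (array([ 415.25375505, -225.57632433]), np.float64(7.627434457218885), array([0.63956917, 1.24802648, 1.4742401 , 1.07676186]))
(array([ 415.18029626, -224.07640362]), np.float64(8.740967603853068), array([1.10760701, 0.8271725 , 0.05813995, 0.22845795]))
```

Request:
{"name": "drive_tool", "arguments": {"series": [[0.4,[-46,16,0],[0,0,-0.1]],[0.4,[-92,31,0],[0,0,-0.2]],[0.4,[-138,47,0],[0,0,-0.3]],[0.4,[-184,62,0],[0,0,-0.4]],[0.4,[-230,78,0],[0,0,-0.5]]]}}

```text
time_s: 25.55
ee_pos: [466.0, 16.2, 153.4]
ee_rot: [180.0, -0.0, 88.6]
force: [-0.3, -0.7, 0.1]
gripper_width: 54.6
```

```bash
python3 - <<'E'
from h import *
go(412.5,-227,110,98.5)
E
```

```text
t 25.6 pos [466.   16.2 153.4] rot [180.   -0.   88.6] F [-0.3 -0.7  0.1] w 54.6
shift [-244.4, -47.7, 43.4] turn [0.001, 0.0, -0.172] tgt [ 412.5 -227.   110.    98.5]
```

Lap: centre (415,-225), yaw about 8°.

Request:
{"name": "drive_tool", "arguments": {"series": [[0.4,[-49,-10,0],[0,0,-0.08]],[0.4,[-97,-20,0],[0,0,-0.17]],[0.4,[-145,-30,0],[0,0,-0.17]],[0.4,[-193,-40,0],[0,0,-0.17]],[0.4,[-240,-49,0],[0,0,-0.17]]]}}

```text
time_s: 26.05
ee_pos: [410.1, -222.8, 153.5]
ee_rot: [179.9, 0.0, 98.1]
force: [1.1, -0.1, 0.3]
gripper_width: 54.8
```

```bash
python3 - <<'E'
from h import *
go(415,-225,60,98.3)
e=env.state()['ee_pos']
sidecrop('s24',320,120,480,270,5)
E
```

```text
t 26.1 pos [ 410.1 -222.8  153.5] rot [179.9   0.   98.1] F [ 1.1 -0.1  0.3] w 54.8
shift [-2.8, 4.5, 93.5] turn [0.001, 0.0, -0.004] tgt [ 415.  -225.    60.    98.3]
26.1 [ 409.  -229.7  153.6] [-180.     0.4   97.9] [-0.6 -4.8  0.2] 55.0
```

View pics/s24_c.png

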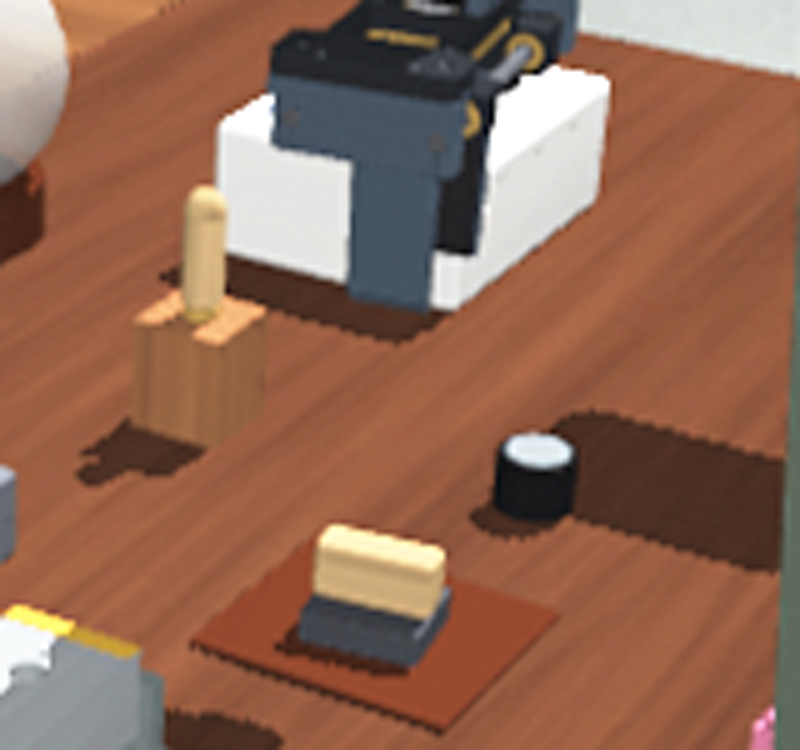

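Request:
{"name": "drive_tool", "arguments": {"series": [[0.4,[0,3,30],[0,0,0]],[0.4,[0,3,60],[0,0,0]],[0.4,[0,3,90],[0,0,0]],[0.4,[0,3,105],[0,0,0]],[0.4,[0,3,105],[0,0,0]]]}}

```text
time_s: 26.6
ee_pos: [412.1, -219.4, 46.3]
ee_rot: [-179.8, -0.2, 98.1]
force: [0.2, 0.8, 0.0]
gripper_width: 54.2
```

```bash
python3 - <<'E'
from h import *
sidecrop('s25',340,170,460,280,6)
go(415,-225,10,98.3)
e=env.state()['ee_pos']
E
```

```text
26.65 [ 413.2 -220.1   47.7] [-1.799e+02 -1.000e-01  9.810e+01] [-0.1  0.4  0.2] 54.5
t 26.6 pos [ 413.2 -220.1   47.7] rot [-1.799e+02 -1.000e-01  9.810e+01] F [-0.1  0.4  0.2] w 54.5
shift [-5.2, 1.1, 37.7] turn [-0.001, -0.001, -0.004] tgt [ 415.  -225.    10.    98.3]
```

View pics/s25_c.png

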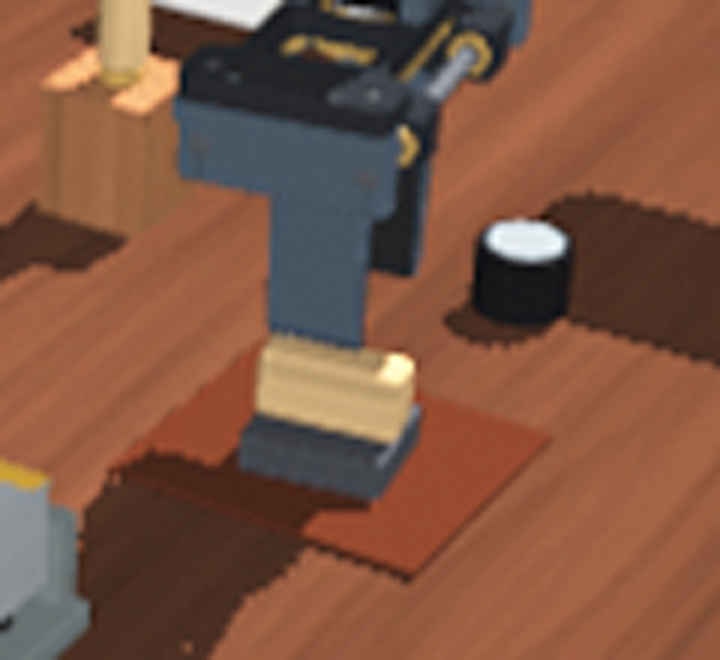

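```bash
python3 - <<'E'
from h import *
C=Cam('s25'); s=env.state(); R=Rn.from_euler('xyz',[180,0,98.1],degrees=True)
for dz in(20,27,30):
  for ty in(-16,0,16):
    P=s['ee_pos']+R.apply([40,ty,-dz]); print(dz,ty,((C.proj([P])[0]-[340,170]+.5)*6).round())
E
```

```text
20 -16 [350. 371.]
20 0 [307. 361.]
20 16 [265. 352.]
27 -16 [351. 354.]
27 0 [308. 344.]
27 16 [266. 335.]
30 -16 [352. 347.]
30 0 [309. 337.]
30 16 [267. 327.]
```

Request:
{"name": "drive_tool", "arguments": {"series": [[0.4,[-5,1,10],[0,0,0]],[0.4,[-5,1,20],[0,0,0]],[0.4,[-5,1,30],[0,0,0]],[0.4,[-5,1,38],[0,0,0]],[0.4,[-5,1,38],[0,0,0]]]}}

```text
time_s: 27.15
ee_pos: [414.1, -224.8, 9.2]
ee_rot: [-179.9, -0.1, 98.1]
force: [0.2, 0.2, 0.7]
gripper_width: 54.7
```

```bash
python3 - <<'E'
from h import *
sidecrop('s26',340,170,460,280,6)
go(415,-225,-2,98.3)
e=env.state()['ee_pos']
E
```

```text
27.2 [ 414.5 -225.     9.8] [-179.9   -0.    98.1] [ 1.  -0.8 -0.5] 54.8
t 27.2 pos [ 414.5 -225.     9.8] rot [-179.9   -0.    98.1] F [ 1.  -0.8 -0.5] w 54.8
shift [-0.1, 0.5, 11.8] turn [-0.001, -0.001, -0.004] tgt [ 415.  -225.    -2.    98.3]
```

View pics/s26_c.png

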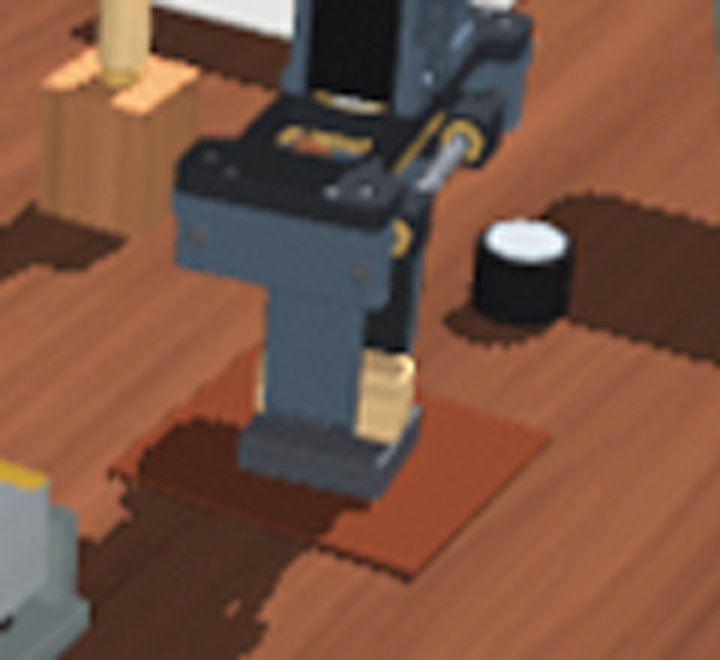

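Request:
{"name": "drive_tool", "arguments": {"series": [[0.4,[0,0.5,4],[0,0,0]],[0.4,[0,0.5,8],[0,0,0]],[0.4,[0,0.5,11],[0,0,0]],[0.7,[0,0.5,11],[0,0,0]],[1,[0,0.5,11],[0,0,0]]], "squeeze": 40}}

```text
time_s: 27.7
ee_pos: [415.5, -225.2, -0.7]
ee_rot: [-180.0, 0.0, 98.1]
force: [-0.1, -0.3, -0.1]
gripper_width: 41.6
```

Request:
{"name": "drive_tool", "arguments": {"series": [[1,[0,0,0],[0,0,0]],[1,[0,0,0],[0,0,0]],[1,[0,0,0],[0,0,0]],[1,[0,0,0],[0,0,0]],[1,[0,0,0],[0,0,0]]]}}

```text
time_s: 28.2
ee_pos: [415.6, -225.3, -0.5]
ee_rot: [180.0, 0.0, 98.1]
force: [-0.3, -0.2, 1.1]
gripper_width: 19.9
```

```bash
python3 - <<'E'
from h import *
sidecrop('s27',340,170,460,280,6)
go(*dl(0,-72),100,90.45)
e=env.state()['ee_pos']
E
```

```text
28.25 [ 415.6 -225.3   -0.5] [180.    0.   98.1] [-0.7 -0.8  2. ] 19.4
t 28.2 pos [ 415.6 -225.3   -0.5] rot [180.    0.   98.1] F [-0.7 -0.8  2. ] w 19.4
shift [176.4, 83.2, -100.5] turn [0.0, 0.0, 0.133] tgt [473.1 -39.  100.   90.4]
```

View pics/s27_c.png

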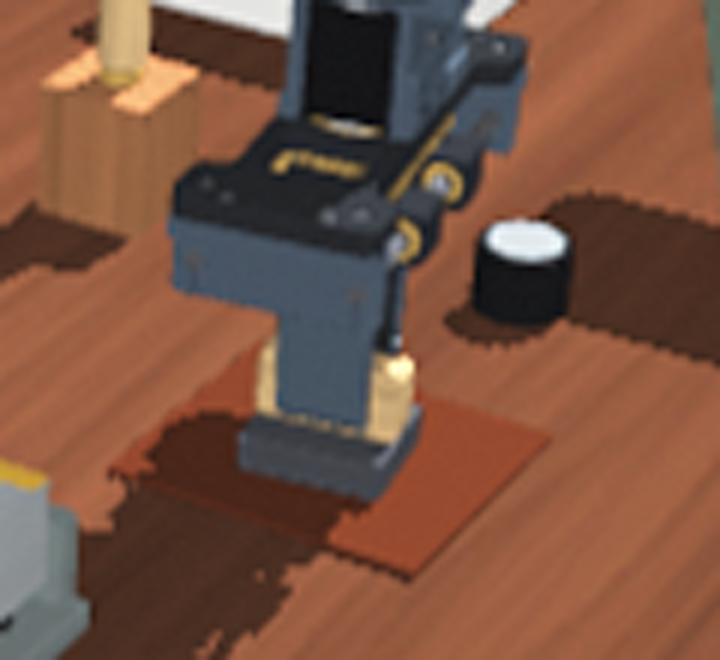

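Request:
{"name": "drive_tool", "arguments": {"series": [[1,[0,0,-12],[0,0,0]],[1,[0,0,-30],[0,0,0]],[1,[0,0,-55],[0,0,0]],[1,[0,0,-80],[0,0,0]],[1,[0,0,-100],[0,0,0]]]}}

```text
time_s: 28.75
ee_pos: [415.4, -225.2, 100.3]
ee_rot: [180.0, 0.0, 98.1]
force: [0.4, 0.2, -1.5]
gripper_width: 19.9
```

```bash
python3 - <<'E'
from h import *
go(*dl(0,-75),100,90.45)
sidecrop('s28',320,120,460,280,5)
E
```

```text
t 28.8 pos [ 415.4 -225.2  100.3] rot [180.    0.   98.1] F [ 0.4  0.2 -1.5] w 19.9
shift [173.2, 82.9, 0.3] turn [0.0, 0.0, 0.133] tgt [473.1 -42.  100.   90.4]
28.8 [ 417.3 -226.2  103.1] [179.7   0.2  98.1] [ 0.5 -1.4  0.4] 19.8
```

View pics/s28_c.png

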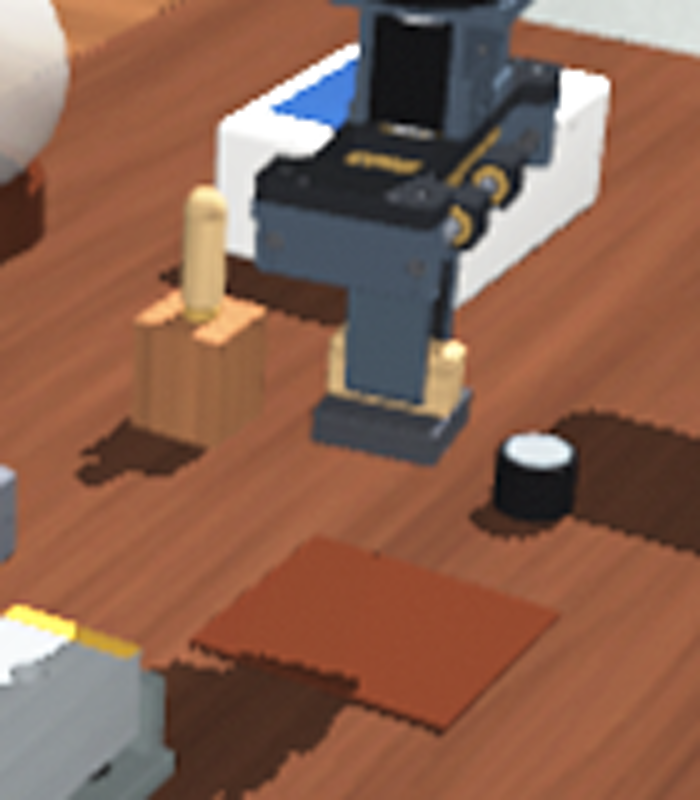

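Request:
{"name": "drive_tool", "arguments": {"series": [[1,[38,18,0],[0,0,0.03]],[1,[76,36,0],[0,0,0.06]],[1,[114,54,0],[0,0,0.1]],[1,[145,68,0],[0,0,0.133]],[1,[173,83,0],[0,0,0.133]]]}}

```text
time_s: 29.3
ee_pos: [472.7, -40.5, 98.3]
ee_rot: [-179.9, -0.0, 90.5]
force: [0.7, -0.7, -1.3]
gripper_width: 19.9
```

Request:
{"name": "drive_tool", "arguments": {"series": [[1,[0,0,5],[0,0,0]],[1,[0,0,10],[0,0,0]],[1,[0,0,15],[0,0,0]],[1,[0,0,15],[0,0,0]],[1,[0,0,15],[0,0,0]]]}}

```text
time_s: 29.8
ee_pos: [472.9, -43.1, 84.1]
ee_rot: [-180.0, 0.0, 90.4]
force: [0.7, -0.1, -1.3]
gripper_width: 20.1
```

```bash
python3 - <<'E'
from h import *
go(*dl(0,-75),64,90.45)
sidecrop('s29',240,170,400,300,5)
E
```

```text
t 29.8 pos [472.9 -43.1  84.1] rot [-180.     0.    90.4] F [ 0.7 -0.1 -1.3] w 20.1
shift [1.1, 0.2, 20.1] turn [-0.001, 0.0, -0.001] tgt [473.1 -42.   64.   90.4]
29.85 [473.2 -43.   84.3] [-180.     0.    90.4] [ 0.8 -0.5 -1.2] 19.9
```

View pics/s29_c.png

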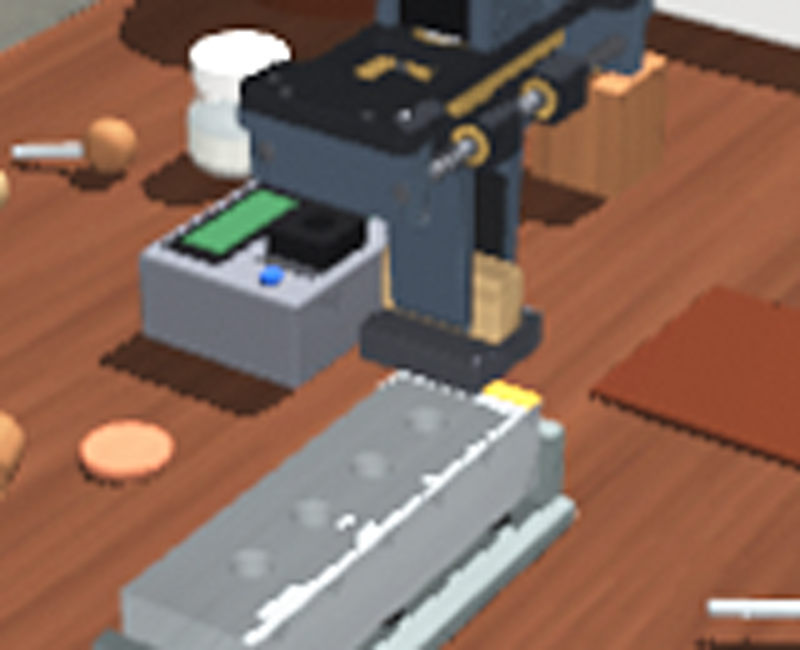

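Request:
{"name": "drive_tool", "arguments": {"series": [[1,[1,0,6],[0,0,0]],[1,[1,0,12],[0,0,0]],[1,[1,0,18],[0,0,0]],[1,[1,0,21],[0,0,0]],[1,[1,0,22],[0,0,0]]]}}

```text
time_s: 30.35
ee_pos: [473.0, -41.2, 61.7]
ee_rot: [-179.9, -0.0, 90.5]
force: [-0.8, -0.1, -2.0]
gripper_width: 19.6
```

Request:
{"name": "drive_tool", "arguments": {"series": [[1,[0,0,0.5],[0,0,0]],[1,[0,0,1],[0,0,0]],[1,[0,0,1.5],[0,0,0]],[1,[0,0,2],[0,0,0]],[1,[0,0,2],[0,0,0]]]}}

```text
time_s: 30.85
ee_pos: [473.3, -41.3, 60.4]
ee_rot: [180.0, 0.0, 90.5]
force: [0.3, 0.1, -2.0]
gripper_width: 20.0
```

Free weight reads about −1.5 N. I'll go on down.

Request:
{"name": "drive_tool", "arguments": {"series": [[1,[0,0,0.5],[0,0,0]],[1,[0,0,1],[0,0,0]],[1,[0,0,1.5],[0,0,0]],[1,[0,0,2],[0,0,0]],[1,[0,0,2],[0,0,0]]]}}

```text
time_s: 31.35
ee_pos: [473.4, -41.3, 58.5]
ee_rot: [180.0, 0.0, 90.5]
force: [-0.6, 0.4, 1.6]
gripper_width: 19.4
```

Request:
{"name": "drive_tool", "arguments": {"series": [[1,[0,0,0.5],[0,0,0]],[1,[0,0,1],[0,0,0]],[1,[0,0,1.5],[0,0,0]],[1,[0,0,1.5],[0,0,0]],[1,[0,0,1.5],[0,0,0]]]}}

```text
time_s: 31.85
ee_pos: [473.4, -41.3, 57.0]
ee_rot: [180.0, 0.0, 90.5]
force: [-1.0, 0.4, 4.2]
gripper_width: 19.8
```

Request:
{"name": "drive_tool", "arguments": {"series": [[1,[0,0,0.5],[0,0,0]],[1,[0,0,1],[0,0,0]],[1,[0,0,1],[0,0,0]],[1,[0,0,1],[0,0,0]],[1,[0,0,1],[0,0,0]]]}}

```text
time_s: 32.35
ee_pos: [473.4, -41.3, 56.0]
ee_rot: [180.0, 0.0, 90.5]
force: [-2.6, 0.1, 4.7]
gripper_width: 20.1
```

```bash
python3 - <<'E'
from h import *
go(*dl(0,-75),56,90.45)
sidecrop('s30',240,170,400,300,5)
go(*dl(0,75),56,90.45)
E
```

```text
t 32.4 pos [473.4 -41.3  56. ] rot [180.    0.   90.5] F [-2.6  0.1  4.7] w 20.1
shift [-0.7, -0.3, 0.0] turn [0.0, 0.0, 0.0] tgt [473.1 -42.   56.   90.4]
32.4 [473.4 -41.3  56. ] [180.    0.   90.5] [-2.   0.9  5.7] 19.9
t 32.4 pos [473.4 -41.3  56. ] rot [180.    0.   90.5] F [-2.   0.9  5.7] w 19.9
shift [149.3, -0.2, -0.0] turn [0.0, 0.0, 0.0] tgt [471.9 108.   56.   90.4]
```

View pics/s30_c.png

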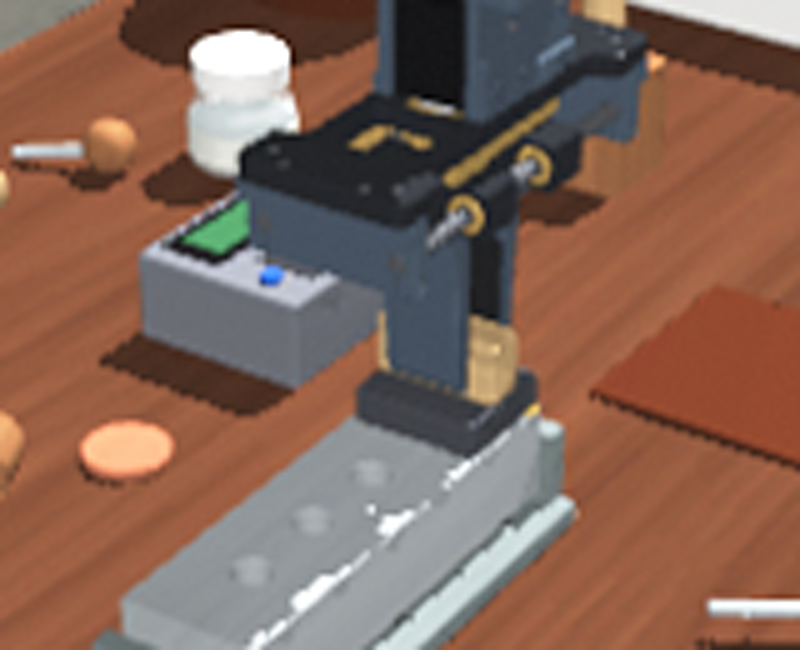

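Request:
{"name": "drive_tool", "arguments": {"series": [[1,[4,0,0],[0,0,0]],[1,[9,0,0],[0,0,0]],[1,[14,0,0],[0,0,0]],[1,[19,0,0],[0,0,0]],[1,[24,0,0],[0,0,0]]]}}

```text
time_s: 32.9
ee_pos: [474.4, -17.9, 56.3]
ee_rot: [179.9, 0.1, 90.5]
force: [0.3, -3.8, 4.9]
gripper_width: 19.8
```

Request:
{"name": "drive_tool", "arguments": {"series": [[1,[5,0,0],[0,0,0]],[1,[10,0,0],[0,0,0]],[1,[15,0,0],[0,0,0]],[1,[20,0,0],[0,0,0]],[1,[25,0,0],[0,0,0]]]}}

```text
time_s: 33.4
ee_pos: [474.0, 7.2, 56.2]
ee_rot: [179.9, 0.1, 90.5]
force: [-0.0, -3.1, 5.5]
gripper_width: 19.7
```

Request:
{"name": "drive_tool", "arguments": {"series": [[1,[5,0,0],[0,0,0]],[1,[10,0,0],[0,0,0]],[1,[15,0,0],[0,0,0]],[1,[20,0,0],[0,0,0]],[1,[25,0,0],[0,0,0]]]}}

```text
time_s: 33.9
ee_pos: [473.8, 32.2, 56.2]
ee_rot: [179.9, 0.1, 90.5]
force: [0.6, -3.7, 6.0]
gripper_width: 19.9
```

Request:
{"name": "drive_tool", "arguments": {"series": [[1,[5,0,0],[0,0,0]],[1,[10,0,0],[0,0,0]],[1,[15,0,0],[0,0,0]],[1,[20,0,0],[0,0,0]],[1,[25,0,0],[0,0,0]]]}}

```text
time_s: 34.4
ee_pos: [473.5, 57.3, 56.2]
ee_rot: [179.9, 0.1, 90.5]
force: [-0.0, -3.2, 5.5]
gripper_width: 19.8
```

Request:
{"name": "drive_tool", "arguments": {"series": [[1,[5,0,0],[0,0,0]],[1,[10,0,0],[0,0,0]],[1,[15,0,0],[0,0,0]],[1,[20,0,0],[0,0,0]],[1,[25,0,0],[0,0,0]]]}}

```text
time_s: 34.9
ee_pos: [473.1, 82.3, 56.1]
ee_rot: [179.9, 0.1, 90.5]
force: [0.6, -3.0, 4.7]
gripper_width: 19.9
```

Request:
{"name": "drive_tool", "arguments": {"series": [[1,[5,0,0],[0,0,0]],[1,[10,0,0],[0,0,0]],[1,[15,0,0],[0,0,0]],[1,[20,0,0],[0,0,0]],[1,[20,0,0],[0,0,0]]]}}

```text
time_s: 35.4
ee_pos: [472.9, 103.0, 56.1]
ee_rot: [179.9, 0.0, 90.5]
force: [0.7, 0.1, 5.5]
gripper_width: 19.9
```

```bash
python3 - <<'E'
from h import *
sidecrop('s31',220,190,380,320,5)
go(*dl(0,75),56,90.45)
E
```

```text
35.45 [472.9 103.1  56.1] [179.9  -0.   90.5] [ 0.3 -0.1  4.8] 19.6
t 35.5 pos [472.9 103.1  56.1] rot [179.9  -0.   90.5] F [ 0.3 -0.1  4.8] w 19.6
shift [4.9, -1.0, 0.1] turn [0.002, -0.0, 0.001] tgt [471.9 108.   56.   90.4]
```

View pics/s31_c.png

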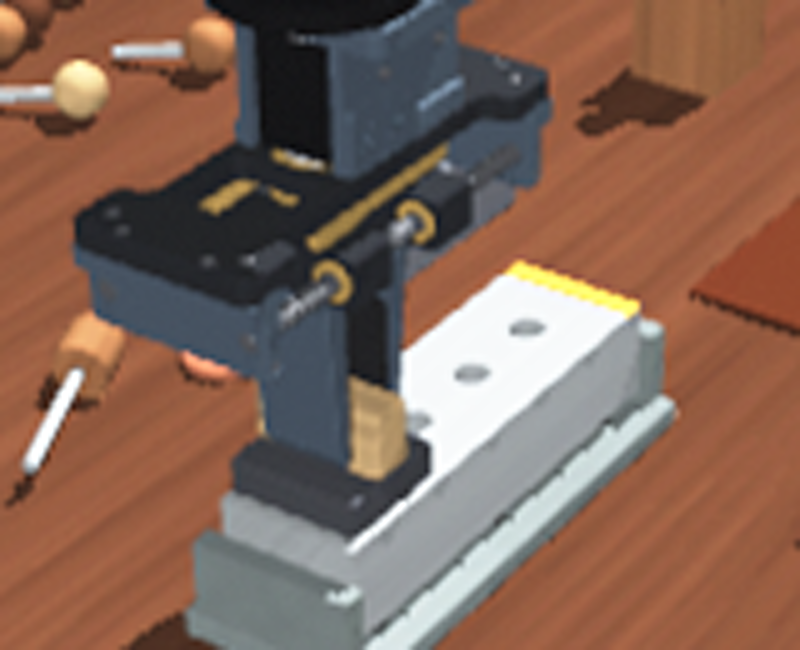

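Request:
{"name": "drive_tool", "arguments": {"series": [[1,[0,0,-3],[0,0,0]],[1,[0,0,-10],[0,0,0]],[1,[0,0,-25],[0,0,0]],[1,[-20,0,-40],[0,0,0]],[1,[-50,5,-40],[0,0,0]]]}}

```text
time_s: 35.95
ee_pos: [478.0, 53.4, 97.3]
ee_rot: [179.9, -0.0, 90.6]
force: [0.8, 0.1, -1.1]
gripper_width: 19.7
```

```bash
python3 - <<'E'
from h import *
go(416,-228,90,90.45)
E
```

```text
t 36.0 pos [478.   53.4  97.3] rot [179.9  -0.   90.6] F [ 0.8  0.1 -1.1] w 19.7
shift [-280.7, -65.0, 7.0] turn [0.002, -0.001, 0.003] tgt [ 416.  -228.    90.    90.4]
```

Request:
{"name": "drive_tool", "arguments": {"series": [[1,[-40,-9,0],[0,0,0]],[1,[-80,-18,0],[0,0,0]],[1,[-120,-27,0],[0,0,0]],[1,[-160,-37,0],[0,0,0]],[1,[-200,-46,0],[0,0,0]]]}}

```text
time_s: 36.45
ee_pos: [431.9, -148.8, 95.6]
ee_rot: [-179.9, -0.0, 90.5]
force: [0.4, -0.3, -1.4]
gripper_width: 20.0
```

Request:
{"name": "drive_tool", "arguments": {"series": [[1,[-30,-8,0],[0,0,0]],[1,[-55,-14,0],[0,0,0]],[1,[-74,-18,10],[0,0,0]],[1,[-74,-18,30],[0,0,0]],[1,[-74,-18,40],[0,0,0]]]}}

```text
time_s: 36.95
ee_pos: [414.3, -221.5, 54.4]
ee_rot: [-179.8, -0.1, 90.4]
force: [0.4, 1.1, -1.9]
gripper_width: 19.6
```

```bash
python3 - <<'E'
from h import *
sidecrop('s32',320,150,460,280,5)
go(416,-228,0,90.45)
E
```

```text
37.0 [ 413.7 -220.7   53.3] [-179.7   -0.2   90.4] [-0.7  1.  -3.5] 20.0
t 37.0 pos [ 413.7 -220.7   53.3] rot [-179.7   -0.2   90.4] F [-0.7  1.  -3.5] w 20.0
shift [-7.5, 2.5, 53.3] turn [-0.005, -0.003, -0.0] tgt [ 416.  -228.     0.    90.4]
```

View pics/s32_c.png

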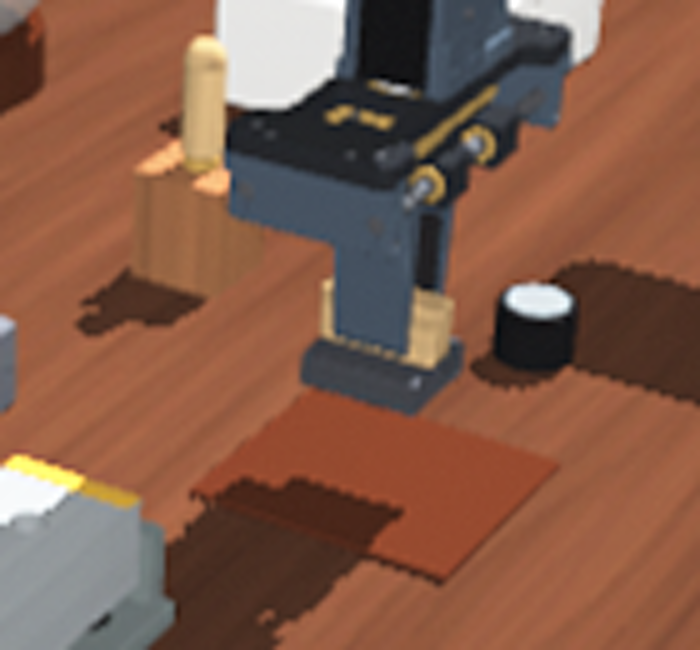

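Request:
{"name": "drive_tool", "arguments": {"series": [[1,[-6,2,12],[0,0,0]],[1,[-6,2,24],[0,0,0]],[1,[-6,2,36],[0,0,0]],[1,[-6,2,44],[0,0,0]],[1,[-6,2,48],[0,0,0]]]}}

```text
time_s: 37.5
ee_pos: [417.9, -227.5, 7.2]
ee_rot: [-180.0, -0.0, 90.5]
force: [0.1, -0.2, -2.1]
gripper_width: 19.8
```

```bash
python3 - <<'E'
from h import *
go(416,-228,-0.5,90.45)
E
```

```text
t 37.5 pos [ 417.9 -227.5    7.2] rot [-180.    -0.    90.5] F [ 0.1 -0.2 -2.1] w 19.8
shift [-0.5, -1.9, 7.7] turn [-0.001, -0.0, 0.001] tgt [ 416.  -228.    -0.5   90.4]
```

Request:
{"name": "drive_tool", "arguments": {"series": [[1,[0,0,2],[0,0,0]],[1,[0,0,4],[0,0,0]],[1,[0,0,6],[0,0,0]],[1,[0,0,7.5],[0,0,0]],[1,[0,0,8],[0,0,0]]]}}

```text
time_s: 38.0
ee_pos: [417.9, -227.8, -0.1]
ee_rot: [180.0, 0.0, 90.5]
force: [-0.9, -0.4, -1.4]
gripper_width: 20.0
```

Request:
{"name": "drive_tool", "arguments": {"series": [[0.4,[0,0,0],[0,0,0]],[0.4,[0,0,0],[0,0,0]],[0.4,[0,0,0],[0,0,0]],[0.4,[0,0,0],[0,0,0]],[0.4,[0,0,0],[0,0,0]]]}}

```text
time_s: 38.5
ee_pos: [417.9, -227.8, -0.0]
ee_rot: [180.0, 0.0, 90.5]
force: [-0.4, 0.3, -0.1]
gripper_width: 54.0
```

Request:
{"name": "drive_tool", "arguments": {"series": [[0.4,[0,0,-20],[0,0,0]],[0.4,[0,0,-50],[0,0,0]],[0.4,[0,0,-90],[0,0,0]],[0.4,[0,0,-125],[0,0,0]],[0.4,[0,0,-150],[0,0,0]]]}}

```text
time_s: 39.0
ee_pos: [418.5, -228.1, 152.4]
ee_rot: [179.8, 0.1, 90.5]
force: [0.1, -0.5, -0.4]
gripper_width: 54.7
```

```bash
python3 - <<'E'
from h import *
sidecrop('s33',320,120,460,280,4)
C=Cam('top0'); 
go(593,-369,180,0.5)
E
```

```text
39.05 [ 420.6 -229.3  155.8] [179.5   0.3  90.5] [ 2.3 -0.6  2.4] 54.7
t 39.0 pos [ 420.6 -229.3  155.8] rot [179.5   0.3  90.5] F [ 2.3 -0.6  2.4] w 54.7
shift [-141.2, 171.5, -22.0] turn [0.011, -0.003, 1.57] tgt [ 5.93e+02 -3.69e+02  1.80e+02  5.00e-01]
```

View pics/s33_c.png

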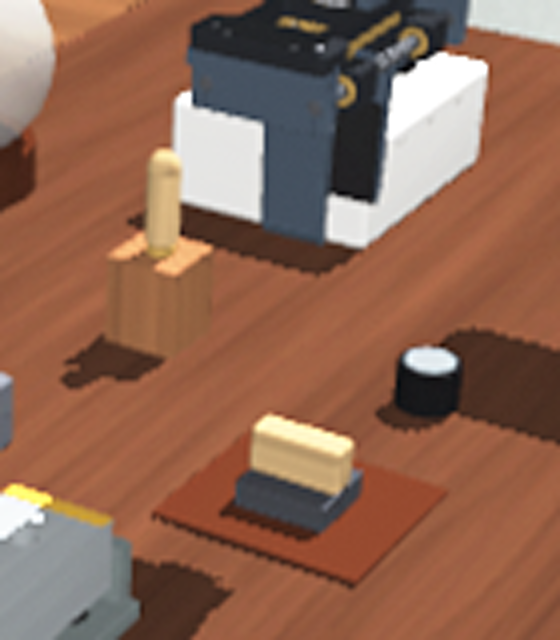

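Request:
{"name": "drive_tool", "arguments": {"series": [[0.4,[-28,-34,0],[0,0,0]],[0.4,[-56,-70,0],[0,0,0]],[0.4,[-84,-104,0],[0,0,0]],[0.4,[-112,-140,0],[0,0,0]],[0.4,[-140,-174,0],[0,0,0]]]}}

```text
time_s: 39.55
ee_pos: [247.6, -366.9, 149.7]
ee_rot: [-179.5, 0.3, 89.9]
force: [0.7, -1.2, 0.3]
gripper_width: 54.6
```

```bash
python3 - <<'E'
from h import *
go(593,-368.5,115,90.5)
E
```

```text
t 39.5 pos [ 247.6 -366.9  149.7] rot [-179.5    0.3   89.9] F [ 0.7 -1.2  0.3] w 54.6
shift [-0.5, 345.6, 31.9] turn [-0.008, 0.006, -0.011] tgt [ 593.  -368.5  115.    90.5]
```

Request:
{"name": "drive_tool", "arguments": {"series": [[0.4,[0,35,0],[0,0,0]],[0.4,[0,75,0],[0,0,0]],[0.4,[0,120,0],[0,0,0]],[0.4,[0,165,0],[0,0,0]],[0.4,[0,210,0],[0,0,0]]]}}

```text
time_s: 40.05
ee_pos: [461.3, -365.7, 147.8]
ee_rot: [-179.5, 0.3, 90.0]
force: [0.0, 0.1, 0.5]
gripper_width: 54.8
```

```bash
python3 - <<'E'
from h import *
go(593,-368.5,130,90.5)
E
```

```text
t 40.0 pos [ 461.3 -365.7  147.8] rot [-179.5    0.3   90. ] F [0.  0.1 0.5] w 54.8
shift [-2.7, 131.9, 16.8] turn [-0.008, 0.005, -0.008] tgt [ 593.  -368.5  130.    90.5]
```

Request:
{"name": "drive_tool", "arguments": {"series": [[0.4,[-1,35,3],[0,0,0]],[0.4,[-2,75,6],[-0.008,0.005,-0.008]],[0.4,[-3,110,10],[-0.008,0.005,-0.008]],[0.4,[-3,131,15],[-0.008,0.005,-0.008]],[0.4,[-3,131,15],[-0.008,0.005,-0.008]]]}}

```text
time_s: 40.55
ee_pos: [592.6, -368.1, 129.9]
ee_rot: [-180.0, -0.1, 90.6]
force: [-0.8, 0.4, -0.2]
gripper_width: 54.5
```

Request:
{"name": "drive_tool", "arguments": {"series": [[0.4,[0,0,0],[0,0,0]],[0.4,[0,0,0],[0,0,0]],[0.4,[0,0,0],[0,0,0]],[0.4,[0,0,0],[0,0,0]],[0.4,[0,0,0],[0,0,0]]]}}

```text
time_s: 41.05
ee_pos: [590.2, -369.1, 132.7]
ee_rot: [180.0, 0.0, 90.5]
force: [-0.1, -0.5, -0.5]
gripper_width: 54.6
```

```bash
python3 - <<'E'
from h import *
go(593,-368.5,80,90.5)
sidecrop('s34',290,80,440,230,5)
E
```

```text
t 41.0 pos [ 590.2 -369.1  132.7] rot [180.    0.   90.5] F [-0.1 -0.5 -0.5] w 54.6
shift [0.6, 2.8, 52.7] turn [0.001, 0.001, -0.001] tgt [ 593.  -368.5   80.    90.5]
41.1 [ 590.3 -369.1  132.6] [180.    0.   90.5] [ 0.  -0.2 -0.1] 55.2
```

View pics/s34_c.png

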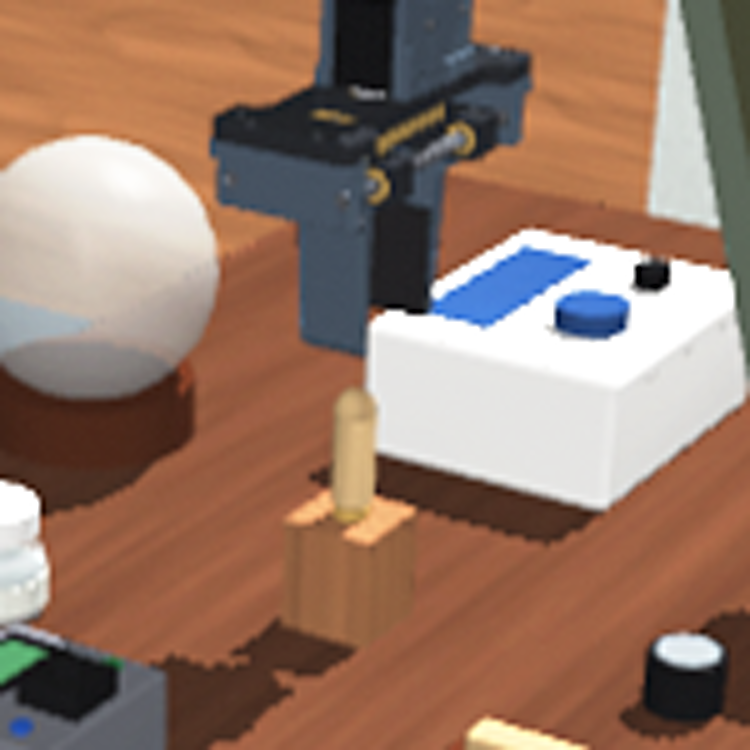

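Request:
{"name": "drive_tool", "arguments": {"series": [[0.4,[0.6,2.8,15],[0,0,0]],[0.4,[0.6,2.8,30],[0,0,0]],[0.4,[0.6,2.8,40],[0,0,0]],[0.4,[0.6,2.8,45],[0,0,0]],[0.4,[0.6,2.8,45],[0,0,0]]]}}

```text
time_s: 41.6
ee_pos: [593.0, -367.9, 85.9]
ee_rot: [-179.9, -0.1, 90.5]
force: [-0.4, 0.4, 0.8]
gripper_width: 54.7
```

```bash
python3 - <<'E'
from h import *
go(593,-368.5,56,90.5)
sidecrop('s35',310,110,430,220,6)
E
```

```text
t 41.6 pos [ 593.  -367.9   85.9] rot [-1.799e+02 -1.000e-01  9.050e+01] F [-0.4  0.4  0.8] w 54.7
shift [-0.6, 0.0, 29.9] turn [-0.001, -0.001, -0.0] tgt [ 593.  -368.5   56.    90.5]
41.65 [ 593.4 -368.2   86.8] [-180.    -0.    90.5] [ 0.6  0.5 -0.1] 54.5
```

View pics/s35_c.png

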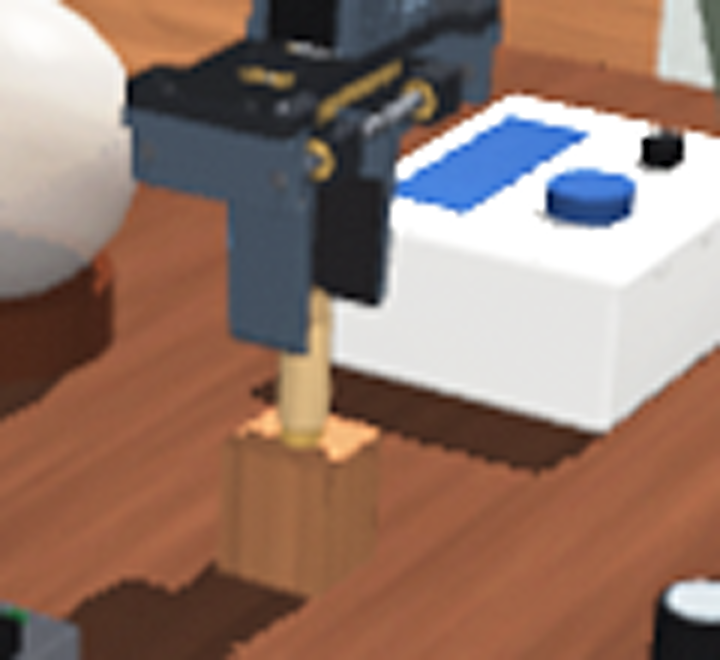

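Request:
{"name": "drive_tool", "arguments": {"series": [[0.4,[-0.6,0,10],[0,0,0]],[0.4,[-0.6,0,20],[0,0,0]],[0.4,[-0.6,0,29],[0,0,0]],[0.6,[-0.6,0,29],[0,0,0]],[1,[-0.6,0,29],[0,0,0]]], "squeeze": 40}}

```text
time_s: 42.15
ee_pos: [593.3, -368.8, 57.7]
ee_rot: [-180.0, -0.0, 90.5]
force: [0.2, 0.8, -0.1]
gripper_width: 41.5
```

Request:
{"name": "drive_tool", "arguments": {"series": [[1,[0,0,0],[0,0,0]],[1,[0,0,0],[0,0,0]],[1,[0,0,0],[0,0,0]],[1,[0,0,0],[0,0,0]],[1,[0,0,0],[0,0,0]]]}}

```text
time_s: 42.65
ee_pos: [593.7, -369.0, 58.7]
ee_rot: [179.9, 0.0, 90.5]
force: [0.7, -0.2, 1.6]
gripper_width: 21.0
```

```bash
python3 - <<'E'
from h import *
go(593,-368.5,56,90.5)
sidecrop('s36',310,110,430,220,6)
E
```

```text
t 42.6 pos [ 593.7 -369.    58.7] rot [179.9   0.   90.5] F [ 0.7 -0.2  1.6] w 21.0
shift [0.5, -0.7, 2.7] turn [0.001, 0.001, -0.0] tgt [ 593.  -368.5   56.    90.5]
42.7 [ 593.7 -369.    58.6] [179.9   0.   90.5] [0.8 0.3 1.8] 21.6
```

View pics/s36_c.png

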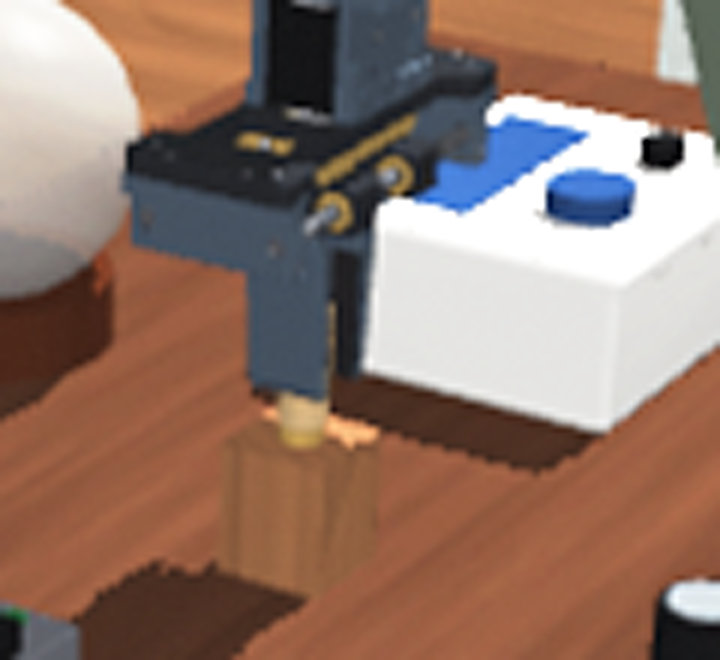

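Request:
{"name": "drive_tool", "arguments": {"series": [[1,[0,0,-12],[0,0,0]],[1,[0,0,-30],[0,0,0]],[1,[0,0,-50],[0,0,0]],[1,[0,0,-72],[0,0,0]],[1,[0,0,-90],[0,0,0]]]}}

```text
time_s: 43.2
ee_pos: [593.6, -369.0, 150.1]
ee_rot: [179.9, 0.0, 90.5]
force: [0.8, -0.1, -0.6]
gripper_width: 21.2
```

```bash
python3 - <<'E'
from h import *
go(613,-148.5,135,90.5)
sidecrop('s37',290,80,430,220,5)
E
```

```text
t 43.2 pos [ 593.6 -369.   150.1] rot [179.9   0.   90.5] F [ 0.8 -0.1 -0.6] w 21.2
shift [220.3, 21.3, 14.9] turn [0.001, 0.001, -0.0] tgt [ 613.  -148.5  135.    90.5]
43.25 [ 595.  -369.9  153.6] [179.6   0.2  90.5] [ 1.3 -0.3  1.3] 21.3
```

View pics/s37_c.png

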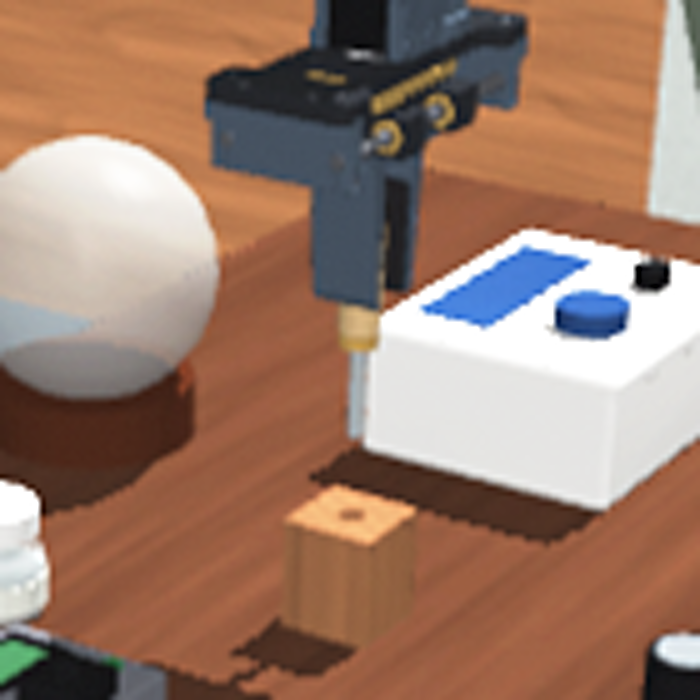

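Request:
{"name": "drive_tool", "arguments": {"series": [[1,[44,4,0],[0,0,0]],[1,[90,8,0],[0,0,0]],[1,[135,12,0],[0,0,0]],[1,[180,17,0],[0,0,0]],[1,[220,21,0],[0,0,0]]]}}

```text
time_s: 43.75
ee_pos: [612.2, -146.5, 148.1]
ee_rot: [-180.0, -0.0, 90.5]
force: [-0.0, 0.2, -0.8]
gripper_width: 21.2
```

Request:
{"name": "drive_tool", "arguments": {"series": [[1,[0,0,5],[0,0,0]],[1,[0,0,15],[0,0,0]],[1,[0,0,25],[0,0,0]],[1,[0,0,25],[0,0,0]],[1,[0,0,25],[0,0,0]]]}}

```text
time_s: 44.25
ee_pos: [612.1, -149.8, 122.3]
ee_rot: [-179.9, -0.0, 90.4]
force: [1.1, 0.6, -0.2]
gripper_width: 21.5
```

```bash
python3 - <<'E'
from h import *
go(613.4,-148.7,110,90.5)
s=env.state(); e=s['ee_pos']-[.8,-.5,48.7]
k=[e,e+[0,0,50],(612.6,-148.2,59),(607.6,-148.2,59),(617.6,-148.2,59)]
sidecrop('s38',240,130,360,240,6,pts=k)
sidecrop('t38',350,90,470,190,6,name='top',pts=k)
E
```

```text
t 44.2 pos [ 612.1 -149.8  122.3] rot [-179.9   -0.    90.4] F [ 1.1  0.6 -0.2] w 21.5
shift [1.1, 1.3, 12.3] turn [-0.001, -0.0, -0.002] tgt [ 613.4 -148.7  110.    90.5]
44.3 [ 612.5 -149.8  122.9] [180.    0.   90.4] [ 1.  -0.1 -1.3] 21.0
44.35 [ 612.7 -149.6  123.2] [180.    0.   90.4] [ 0.4 -0.5  0. ] 21.2
```

View pics/s38_c.png

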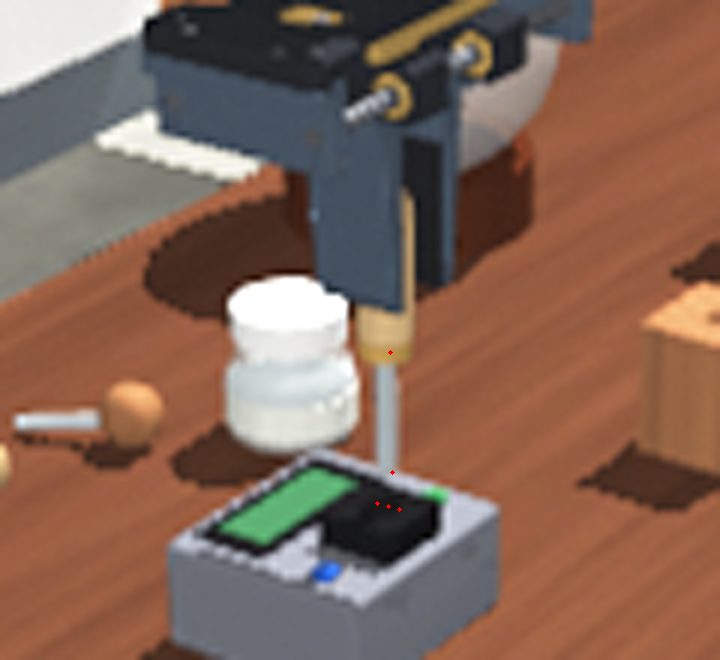

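View pics/t38_c.png

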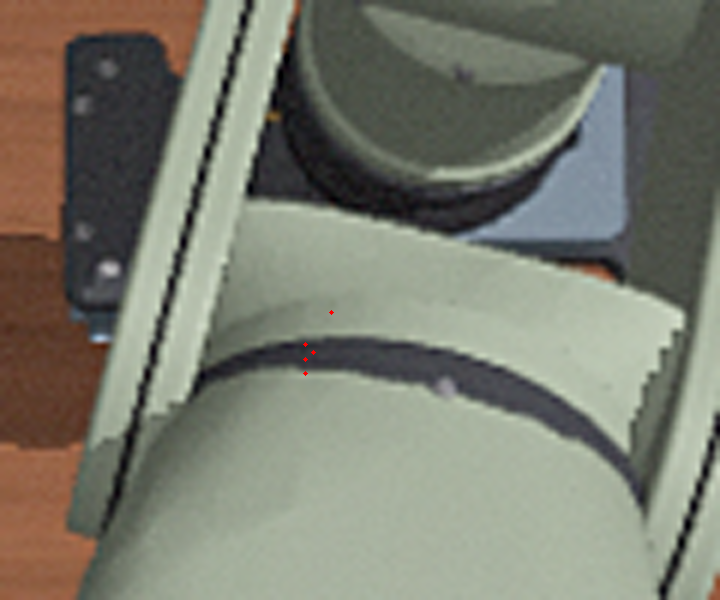

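```bash
python3 - <<'E'
from h import *
C=Cam('s38')
im=cv2.imread('pics/s38.png')[200:235,285:325].astype(float)
im=np.clip(im*3.5,0,255).astype(np.uint8)
a=cv2.resize(im,None,fx=16,fy=16,interpolation=cv2.INTER_CUBIC)
def pl(P):
    p=((C.proj(P)-[285,200]+.5)*16).astype(int); cv2.polylines(a,[p],True,(0,0,255),1)
c=np.array([612.6,-148.2]); t=np.linspace(0,6.28,24)
pl(place([(17,17,59),(17,-17,59),(-17,-17,59),(-17,17,59)],c,0))
pl(place(np.c_[7.5*np.cos(t),7.5*np.sin(t),59+0*t],c,0))
cv2.imwrite('pics/x38.png',a)
C=Cam('top0'); im=cv2.imread('pics/top0.png')[130:170,380:420].astype(float)
a=cv2.resize(np.clip(im*2,0,255).astype(np.uint8),None,fx=14,fy=14,interpolation=cv2.INTER_CUBIC)
def pl(P):
    p=((C.proj(P)-[380,130]+.5)*14).astype(int); cv2.polylines(a,[p],True,(0,255,255),1)
pl(place([(17,17,59),(17,-17,59),(-17,-17,59),(-17,17,59)],c,0))
pl(place(np.c_[7.5*np.cos(t),7.5*np.sin(t),59+0*t],c,0));pl(place(np.c_[5.5*np.cos(t),5.5*np.sin(t),51+0*t],c,0))
cv2.imwrite('pics/x38b.png',a)
E
```

```text
(no output)
```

View pics/x38.png

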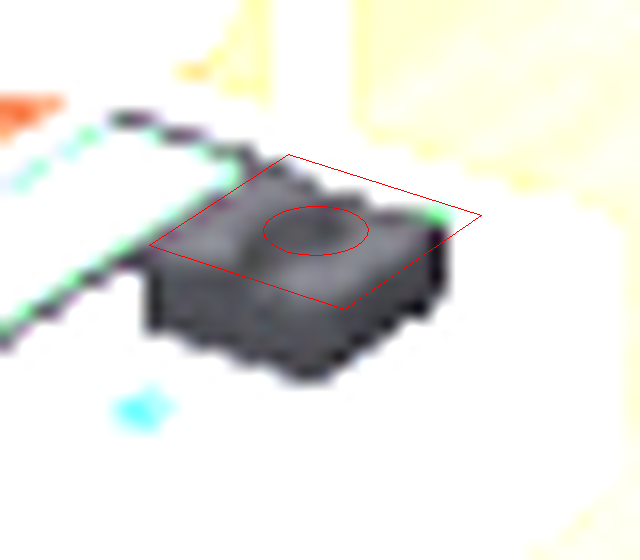

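View pics/x38b.png

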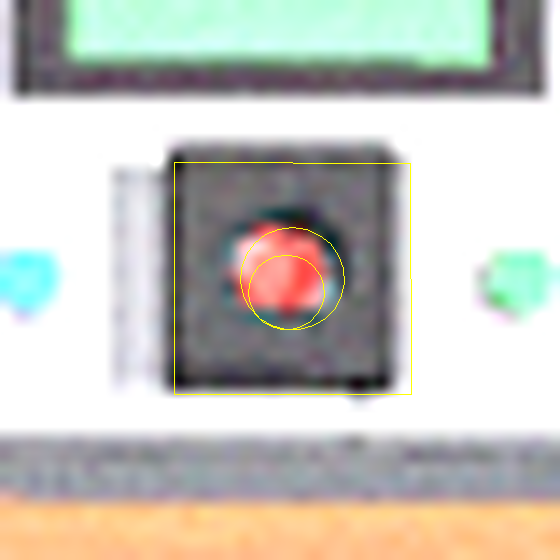

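Request:
{"name": "drive_tool", "arguments": {"series": [[1,[2,2.5,3],[0,0,0]],[1,[2,2.5,6],[0,0,0]],[1,[2,2.5,9],[0,0,0]],[1,[2,2.5,11],[0,0,0]],[1,[2,2.5,11],[0,0,0]]]}}

```text
time_s: 44.85
ee_pos: [614.7, -146.5, 111.7]
ee_rot: [-180.0, -0.0, 90.5]
force: [-1.3, -0.2, -0.7]
gripper_width: 21.1
```

```bash
python3 - <<'E'
from h import *
go(615,-147.7,106,90.5)
snap('side','s39')
im=cv2.imread('pics/s39.png')[185:235,280:330].astype(float)
a=cv2.resize(np.clip(im*2.5,0,255).astype(np.uint8),None,fx=12,fy=12,interpolation=cv2.INTER_CUBIC)
cv2.imwrite('pics/x39.png',a)
E
```

```text
t 44.9 pos [ 614.7 -146.5  111.7] rot [-180.    -0.    90.5] F [-1.3 -0.2 -0.7] w 21.1
shift [-1.2, 0.3, 5.7] turn [-0.001, -0.0, 0.0] tgt [ 615.  -147.7  106.    90.5]
```

View pics/x39.png

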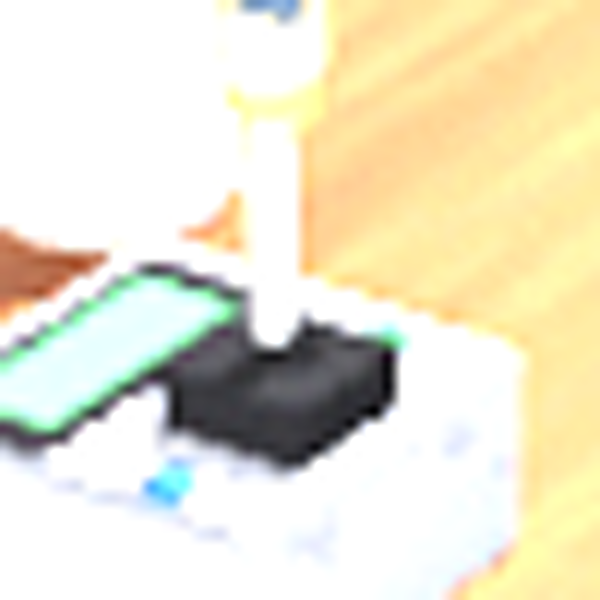

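Request:
{"name": "drive_tool", "arguments": {"series": [[1,[-1,0,0],[0,0,0]],[1,[-2.2,0,0],[0,0,0]],[1,[-2.2,0,1],[0,0,0]],[1,[-2.2,0,1],[0,0,0]],[1,[-2.2,0,1],[0,0,0]]]}}

```text
time_s: 45.4
ee_pos: [615.0, -148.9, 111.1]
ee_rot: [180.0, 0.0, 90.5]
force: [-0.2, 0.8, -1.4]
gripper_width: 21.3
```

```bash
python3 - <<'E'
from h import *
go(615,-148.7,106,90.5)
snap('side','s40')
im=cv2.imread('pics/s40.png')[185:235,280:330].astype(float)
a=cv2.resize(np.clip(im*2.5,0,255).astype(np.uint8),None,fx=12,fy=12,interpolation=cv2.INTER_CUBIC)
cv2.imwrite('pics/x40.png',a)
E
```

```text
t 45.4 pos [ 615.  -148.9  111.1] rot [180.    0.   90.5] F [-0.2  0.8 -1.4] w 21.3
shift [0.2, 0.0, 5.1] turn [0.0, 0.0, -0.0] tgt [ 615.  -148.7  106.    90.5]
```

View pics/x40.png

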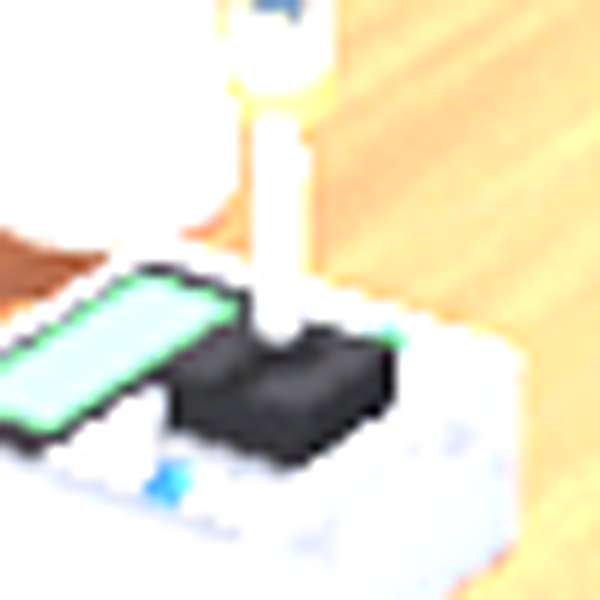

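Request:
{"name": "drive_tool", "arguments": {"series": [[1,[0,0,1],[0,0,0]],[1,[0,0,2],[0,0,0]],[1,[0,0,3],[0,0,0]],[1,[0,0,4],[0,0,0]],[1,[0,0,5],[0,0,0]]]}}

```text
time_s: 45.95
ee_pos: [615.0, -148.9, 106.0]
ee_rot: [180.0, 0.0, 90.5]
force: [-0.3, -0.0, -0.2]
gripper_width: 21.2
```

Request:
{"name": "drive_tool", "arguments": {"series": [[1,[0,0,1],[0,0,0]],[1,[0,0,2],[0,0,0]],[1,[0,0,3],[0,0,0]],[1,[0,0,3],[0,0,0]],[1,[0,0,3],[0,0,0]]]}}

```text
time_s: 46.45
ee_pos: [615.0, -148.9, 103.1]
ee_rot: [180.0, 0.0, 90.5]
force: [0.4, -1.3, -0.6]
gripper_width: 21.0
```

Request:
{"name": "drive_tool", "arguments": {"series": [[1,[0,0,1],[0,0,0]],[1,[0,0,2],[0,0,0]],[1,[0,0,3],[0,0,0]],[1,[0,0,4],[0,0,0]],[1,[0,0,5],[0,0,0]]]}}

```text
time_s: 46.95
ee_pos: [615.1, -148.9, 98.3]
ee_rot: [180.0, 0.0, 90.5]
force: [0.0, -0.4, 0.7]
gripper_width: 21.3
```

Request:
{"name": "drive_tool", "arguments": {"series": [[1,[0,0,0.5],[0,0,0]],[1,[0,0,1],[0,0,0]],[1,[0,0,1.5],[0,0,0]],[1,[0,0,2],[0,0,0]],[1,[0,0,2],[0,0,0]]]}}

```text
time_s: 47.45
ee_pos: [615.2, -148.9, 96.4]
ee_rot: [180.0, 0.0, 90.5]
force: [0.4, 0.4, 2.7]
gripper_width: 21.2
```

Spring contact: the force is rising as it should. I'll press on to the end of travel.

Request:
{"name": "drive_tool", "arguments": {"series": [[1,[0,0,0.5],[0,0,0]],[1,[0,0,1],[0,0,0]],[1,[0,0,1.5],[0,0,0]],[1,[0,0,1.5],[0,0,0]],[1,[0,0,1.5],[0,0,0]]]}}

```text
time_s: 47.95
ee_pos: [615.3, -148.9, 95.0]
ee_rot: [179.9, 0.0, 90.5]
force: [-0.5, 0.7, 5.1]
gripper_width: 21.5
```

Request:
{"name": "drive_tool", "arguments": {"series": [[1,[0,0,0.5],[0,0,0]],[1,[0,0,1],[0,0,0]],[1,[0,0,1],[0,0,0]],[1,[0,0,1],[0,0,0]],[1,[0,0,1],[0,0,0]]]}}

```text
time_s: 48.45
ee_pos: [615.5, -148.9, 94.9]
ee_rot: [179.9, 0.0, 90.5]
force: [-1.2, 0.9, 8.2]
gripper_width: 21.1
```

Request:
{"name": "drive_tool", "arguments": {"series": [[1,[0,0,-4],[0,0,0]],[1,[0,0,-12],[0,0,0]],[1,[0,0,-25],[0,0,0]],[1,[0,0,-40],[0,0,0]],[1,[0,0,-55],[0,0,0]]]}}

```text
time_s: 48.95
ee_pos: [614.9, -148.9, 149.4]
ee_rot: [-180.0, 0.0, 90.5]
force: [-0.8, 0.7, -0.8]
gripper_width: 21.2
```

```bash
python3 - <<'E'
from h import *
go(593.7,-369,140,90.5)
E
```

```text
t 49.0 pos [ 614.9 -148.9  149.4] rot [-180.     0.    90.5] F [-0.8  0.7 -0.8] w 21.2
shift [-219.9, -23.1, 9.4] turn [-0.0, 0.0, -0.0] tgt [ 593.7 -369.   140.    90.5]
```

Request:
{"name": "drive_tool", "arguments": {"series": [[1,[-44,-5,0],[0,0,0]],[1,[-88,-9,0],[0,0,0]],[1,[-132,-14,0],[0,0,0]],[1,[-176,-18,0],[0,0,0]],[1,[-220,-23,0],[0,0,0]]]}}

```text
time_s: 49.45
ee_pos: [593.6, -370.8, 149.1]
ee_rot: [180.0, 0.0, 90.5]
force: [0.5, -0.2, -1.3]
gripper_width: 21.2
```

Request:
{"name": "drive_tool", "arguments": {"series": [[1,[0,0,5],[0,0,0]],[1,[0,0,15],[0,0,0]],[1,[0,0,25],[0,0,0]],[1,[0,0,25],[0,0,0]],[1,[0,0,25],[0,0,0]]]}}

```text
time_s: 49.95
ee_pos: [594.1, -367.6, 123.3]
ee_rot: [-180.0, -0.0, 90.6]
force: [0.5, 0.7, -1.0]
gripper_width: 21.5
```

```bash
python3 - <<'E'
from h import *
go(593.7,-369,115,90.5)
e=env.state()['ee_pos']-[.8,-.5,48.7]
sidecrop('s41',300,100,420,220,6,pts=[e,e+[0,0,50]])
E
```

```text
t 50.0 pos [ 594.1 -367.6  123.3] rot [-180.    -0.    90.6] F [ 0.5  0.7 -1. ] w 21.5
shift [-1.4, -0.4, 8.3] turn [-0.001, -0.001, 0.002] tgt [ 593.7 -369.   115.    90.5]
50.0 [ 594.4 -368.   123.9] [180.    0.   90.6] [ 0.4  0.9 -1. ] 20.8
```

View pics/s41_c.png

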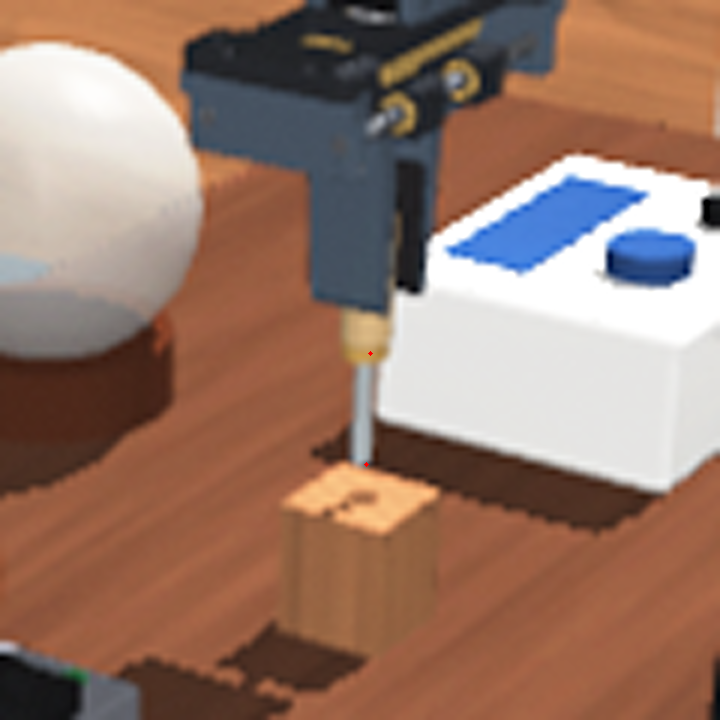

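Request:
{"name": "drive_tool", "arguments": {"series": [[1,[-1.2,0.6,0],[0,0,0]],[1,[-1.2,0.6,4],[0,0,0]],[1,[-1.2,0.6,8],[0,0,0]],[1,[-1.2,0.6,12],[0,0,0]],[1,[-1.2,0.6,12],[0,0,0]]]}}

```text
time_s: 50.5
ee_pos: [594.0, -370.0, 110.6]
ee_rot: [-179.9, -0.0, 90.5]
force: [0.7, 0.9, -1.2]
gripper_width: 21.1
```

```bash
python3 - <<'E'
from h import *
go(593.7,-369,58.7,90.5)
sidecrop('s42',330,140,400,220,9)
E
```

```text
t 50.5 pos [ 594.  -370.   110.6] rot [-179.9   -0.    90.5] F [ 0.7  0.9 -1.2] w 21.1
shift [0.9, -0.2, 51.9] turn [-0.001, -0.001, -0.0] tgt [ 593.7 -369.    58.7   90.5]
50.55 [ 594.2 -370.1  111. ] [-180.    -0.    90.5] [0.3 0.2 0.5] 21.1
```

View pics/s42_c.png

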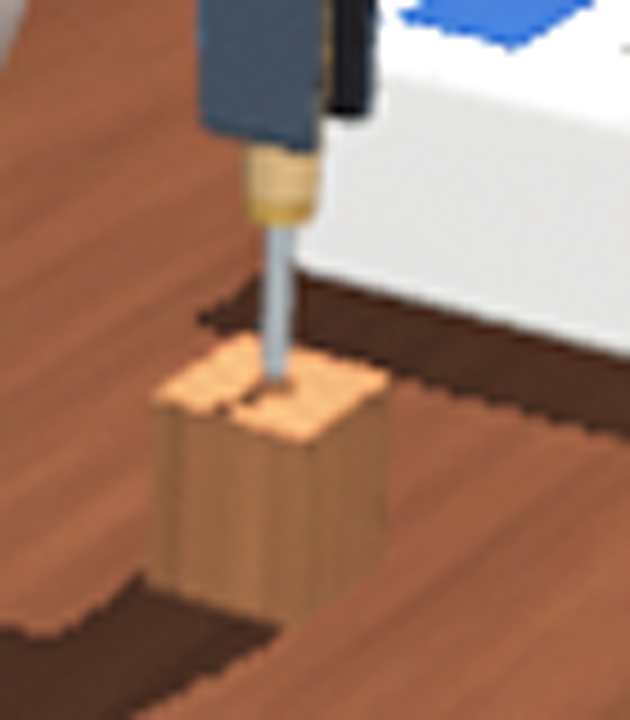

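Aligned with the hole. I'm descending in stages.

Request:
{"name": "drive_tool", "arguments": {"series": [[1,[1,0,2],[0,0,0]],[1,[1,0,4],[0,0,0]],[1,[1,0,6],[0,0,0]],[1,[1,0,8],[0,0,0]],[1,[1,0,10],[0,0,0]]]}}

```text
time_s: 51.05
ee_pos: [594.5, -369.3, 101.5]
ee_rot: [180.0, 0.0, 90.5]
force: [-0.6, -0.2, -0.7]
gripper_width: 21.1
```

Request:
{"name": "drive_tool", "arguments": {"series": [[1,[0,0,5],[0,0,0]],[1,[0,0,11],[0,0,0]],[1,[0,0,17],[0,0,0]],[1,[0,0,23],[0,0,0]],[1,[0,0,28],[0,0,0]]]}}

```text
time_s: 51.55
ee_pos: [594.3, -369.1, 72.8]
ee_rot: [-180.0, -0.0, 90.5]
force: [0.2, -0.2, -0.3]
gripper_width: 21.3
```

```bash
python3 - <<'E'
from h import *
go(593.7,-369,58.7,90.5)
E
```

```text
t 51.5 pos [ 594.3 -369.1   72.8] rot [-180.    -0.    90.5] F [ 0.2 -0.2 -0.3] w 21.3
shift [0.1, -0.6, 14.1] turn [-0.0, -0.0, -0.0] tgt [ 593.7 -369.    58.7   90.5]
```

Request:
{"name": "drive_tool", "arguments": {"series": [[1,[0,-0.5,4],[0,0,0]],[1,[0,-0.5,8],[0,0,0]],[1,[0,-0.5,11],[0,0,0]],[1,[0,-0.5,13],[0,0,0]],[1,[0,-0.5,14],[0,0,0]]]}}

```text
time_s: 52.05
ee_pos: [594.0, -369.3, 59.5]
ee_rot: [180.0, 0.0, 90.5]
force: [0.2, -0.4, -1.0]
gripper_width: 21.3
```

Request:
{"name": "drive_tool", "arguments": {"series": [[0.4,[0,0,0],[0,0,0]],[0.4,[0,0,0],[0,0,0]],[0.4,[0,0,0],[0,0,0]],[0.4,[0,0,0],[0,0,0]],[0.4,[0,0,0],[0,0,0]]]}}

```text
time_s: 52.55
ee_pos: [594.1, -369.3, 59.9]
ee_rot: [180.0, 0.0, 90.5]
force: [0.1, -0.4, -0.1]
gripper_width: 54.5
```

Request:
{"name": "drive_tool", "arguments": {"series": [[0.4,[0,0,-20],[0,0,0]],[0.4,[0,0,-45],[0,0,0]],[0.4,[0,0,-80],[0,0,0]],[0.4,[0,0,-110],[0,0,0]],[0.4,[0,0,-140],[0,0,0]]]}}

```text
time_s: 53.05
ee_pos: [594.0, -369.2, 201.2]
ee_rot: [180.0, 0.0, 90.5]
force: [-0.9, 0.2, -0.6]
gripper_width: 54.5
```

```bash
python3 - <<'E'
from h import *
go(300,-450,200,90.5)
snap('side','s43');snap('top','t43')
E
```

```text
t 53.0 pos [ 594.  -369.2  201.2] rot [180.    0.   90.5] F [-0.9  0.2 -0.6] w 54.5
shift [-78.3, -294.7, 1.0] turn [0.001, 0.0, -0.0] tgt [ 300.  -450.   200.    90.5]
```

View pics/s43.png

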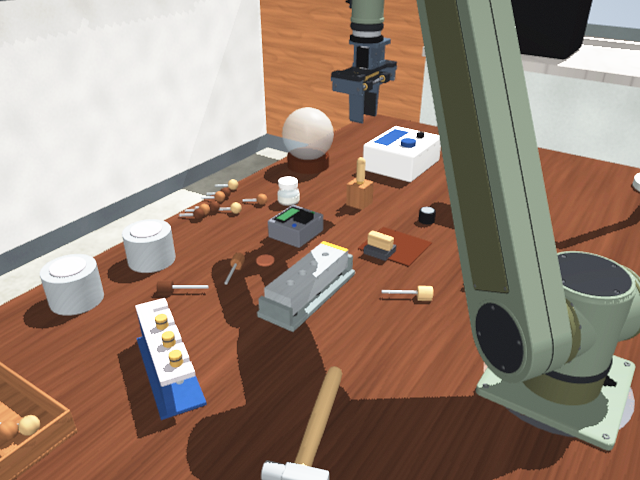

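View pics/t43.png

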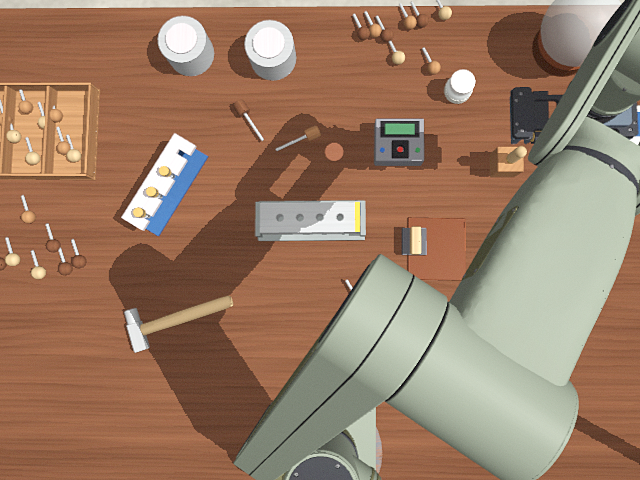

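```bash
python3 - <<'E'
from h import *
for n,b in(('t43',(385,205,475,290)),('s43',(340,210,440,280))):
    im=cv2.imread(f'pics/{n}.png'); x0,y0,x1,y1=b
    cv2.imwrite(f'pics/x_{n}.png',cv2.resize(im[y0:y1,x0:x1],None,fx=7,fy=7,interpolation=cv2.INTER_CUBIC))
E
```

```text
(no output)
```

View pics/x_t43.png

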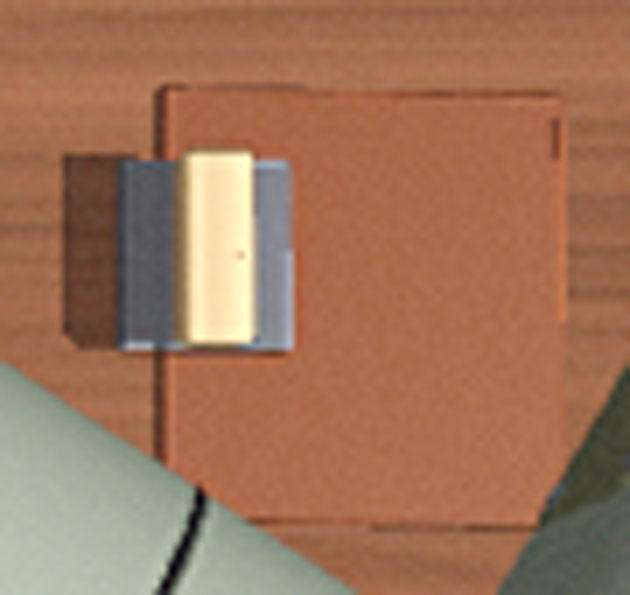

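View pics/x_s43.png

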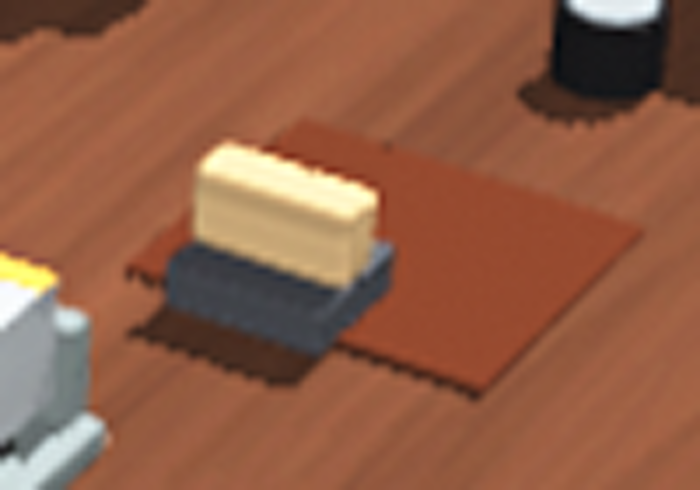

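```bash
python3 - <<'E'
from h import *
C=Cam('t43');d=np.array
print(C.ray(d([(219,248)])/7+d([385,205]),48), fit2d([(28,10),(28,-10),(-28,-10),(-28,10)],C.ray(d([(185,152),(252,152),(254,344),(188,344)])/7+d([385,205]),48)))
go(430,-175,150,90.5)
E
```

```text
[[ 429.33106537 -180.81192669   48.        ]] (array([ 429.395572  , -181.02293633]), np.float64(0.46359592876594397), array([0.55659858, 0.56799166, 0.71439298, 0.7078918 ]))
t 53.1 pos [ 596.2 -370.7  205.3] rot [179.5   0.3  90.5] F [0.1 0.5 1.2] w 54.7
shift [197.4, -164.9, 52.7] turn [0.009, 0.006, -0.0] tgt [ 430.  -175.   150.    90.5]
```

Request:
{"name": "drive_tool", "arguments": {"series": [[0.4,[38,-33,0],[0,0,0]],[0.4,[76,-66,0],[0,0,0]],[0.4,[114,-98,0],[0,0,0]],[0.4,[152,-130,20],[0,0,0]],[0.4,[190,-163,50],[0,0,0]]]}}

```text
time_s: 53.65
ee_pos: [435.4, -187.4, 155.7]
ee_rot: [179.8, 0.1, 90.5]
force: [0.1, -0.1, -0.4]
gripper_width: 54.7
```

Request:
{"name": "drive_tool", "arguments": {"series": [[0.4,[0,0,20],[0,0,0]],[0.4,[0,0,50],[0,0,0]],[0.4,[0,0,80],[0,0,0]],[0.4,[0,0,90],[0,0,0]],[0.4,[0,0,90],[0,0,0]]]}}

```text
time_s: 54.15
ee_pos: [435.2, -188.1, 64.4]
ee_rot: [-179.8, -0.1, 90.5]
force: [-0.6, 0.4, -0.3]
gripper_width: 54.5
```

```bash
python3 - <<'E'
from h import *
go(429.8,-181,15,90.5)
sidecrop('s44',330,150,450,270,6)
E
```

```text
t 54.1 pos [ 435.2 -188.1   64.4] rot [-1.798e+02 -1.000e-01  9.050e+01] F [-0.6  0.4 -0.3] w 54.5
shift [7.1, -5.2, 49.4] turn [-0.003, -0.002, -0.0] tgt [ 429.8 -181.    15.    90.5]
54.2 [ 436.4 -188.7   65.7] [-180.    -0.    90.5] [1.  0.1 0.3] 54.7
```

View pics/s44_c.png

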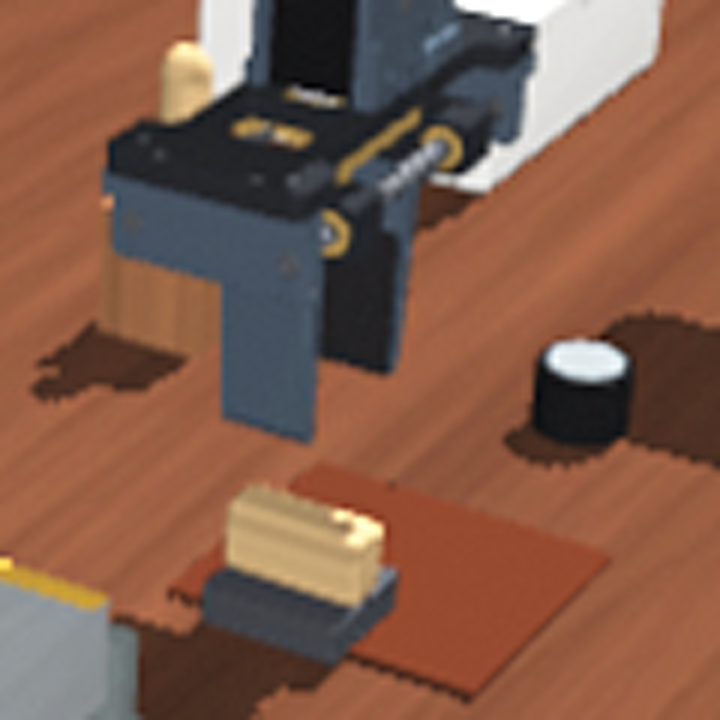

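Request:
{"name": "drive_tool", "arguments": {"series": [[0.4,[7.5,-6,8],[0,0,0]],[0.4,[7.5,-6,18],[0,0,0]],[0.4,[7.5,-6,28],[0,0,0]],[0.4,[7.5,-6,38],[0,0,0]],[0.4,[7.5,-6,42],[0,0,0]]]}}

```text
time_s: 54.7
ee_pos: [429.9, -181.0, 22.6]
ee_rot: [-179.9, -0.0, 90.5]
force: [1.6, -0.4, -0.6]
gripper_width: 54.7
```

```bash
python3 - <<'E'
from h import *
go(429.8,-181,0,90.5)
sidecrop('s45',330,150,450,270,6)
E
```

```text
t 54.7 pos [ 429.9 -181.    22.6] rot [-179.9   -0.    90.5] F [ 1.6 -0.4 -0.6] w 54.7
shift [0.0, -0.0, 22.6] turn [-0.001, -0.001, -0.0] tgt [ 429.8 -181.     0.    90.5]
54.75 [ 429.7 -181.    22.4] [-179.9   -0.    90.5] [-0.7 -0.3 -0.7] 54.7
```

View pics/s45_c.png

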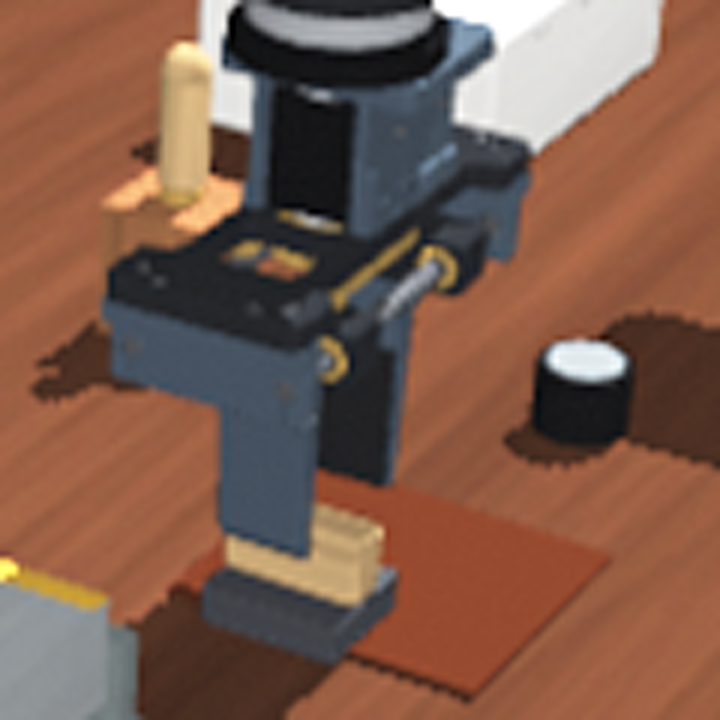

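Good. Down 22, grip, lift, and move it to pad centre.

Request:
{"name": "drive_tool", "arguments": {"series": [[0.4,[0,0,7],[0,0,0]],[0.4,[0,0,14],[0,0,0]],[0.4,[0,0,22],[0,0,0]],[0.4,[0,0,22],[0,0,0]],[1,[0,0,22],[0,0,0]]], "squeeze": 30}}

```text
time_s: 55.25
ee_pos: [430.4, -181.3, 1.6]
ee_rot: [-180.0, -0.0, 90.5]
force: [0.1, 0.3, -0.1]
gripper_width: 49.5
```

Request:
{"name": "drive_tool", "arguments": {"series": [[1,[0,0,0],[0,0,0]],[1,[0,0,0],[0,0,0]],[1,[0,0,0],[0,0,0]],[1,[0,0,0],[0,0,0]],[1,[0,0,0],[0,0,0]]]}}

```text
time_s: 55.75
ee_pos: [430.6, -181.3, 2.1]
ee_rot: [180.0, 0.0, 90.5]
force: [-0.4, 0.7, 1.7]
gripper_width: 19.8
```

```bash
python3 - <<'E'
from h import *
go(417,-228.5,30,90.5)
E
```

```text
t 55.8 pos [ 430.6 -181.3    2.1] rot [180.    0.   90.5] F [-0.4  0.7  1.7] w 19.8
shift [-47.1, -14.0, -27.9] turn [0.001, 0.0, -0.0] tgt [ 417.  -228.5   30.    90.5]
```

Request:
{"name": "drive_tool", "arguments": {"series": [[1,[0,0,-10],[0,0,0]],[1,[0,0,-20],[0,0,0]],[1,[-16,-5,-20],[0,0,0]],[1,[-32,-10,-20],[0,0,0]],[1,[-47,-14,-20],[0,0,0]]]}}

```text
time_s: 56.25
ee_pos: [416.9, -229.0, 22.8]
ee_rot: [179.9, 0.0, 90.5]
force: [0.7, 0.5, -2.0]
gripper_width: 19.9
```

Request:
{"name": "drive_tool", "arguments": {"series": [[1,[0,0,0],[0,0,0]],[1,[0,0,6],[0,0,0]],[1,[0,0,12],[0,0,0]],[1,[0,0,17],[0,0,0]],[1,[0,0,17],[0,0,0]]]}}

```text
time_s: 56.75
ee_pos: [416.2, -227.5, 3.9]
ee_rot: [-179.9, -0.1, 90.5]
force: [0.7, 0.5, -2.0]
gripper_width: 19.9
```

```bash
python3 - <<'E'
from h import *
go(417,-228.5,2.2,90.5)
E
```

```text
t 56.8 pos [ 416.2 -227.5    3.9] rot [-1.799e+02 -1.000e-01  9.050e+01] F [ 0.7  0.5 -2. ] w 19.9
shift [-1.0, 0.8, 1.7] turn [-0.002, -0.001, 0.001] tgt [ 417.  -228.5    2.2   90.5]
```

Request:
{"name": "drive_tool", "arguments": {"series": [[1,[0,0,1],[0,0,0]],[1,[0,0,2],[0,0,0]],[1,[0,0,2.5],[0,0,0]],[1,[0,0,2.5],[0,0,0]],[1,[0,0,2.5],[0,0,0]]]}}

```text
time_s: 57.25
ee_pos: [416.9, -228.5, 2.4]
ee_rot: [180.0, 0.0, 90.5]
force: [-0.9, 1.2, -1.7]
gripper_width: 19.5
```

Request:
{"name": "drive_tool", "arguments": {"series": [[0.4,[0,0,0],[0,0,0]],[0.4,[0,0,0],[0,0,0]],[0.4,[0,0,0],[0,0,0]],[0.4,[0,0,0],[0,0,0]],[0.4,[0,0,0],[0,0,0]]]}}

```text
time_s: 57.75
ee_pos: [416.9, -228.4, 2.4]
ee_rot: [180.0, 0.0, 90.5]
force: [-0.2, 0.7, -0.2]
gripper_width: 54.1
```

Request:
{"name": "drive_tool", "arguments": {"series": [[0.4,[0,0,-20],[0,0,0]],[0.4,[0,0,-50],[0,0,0]],[0.4,[0,0,-90],[0,0,0]],[0.4,[0,0,-130],[0,0,0]],[0.4,[0,0,-170],[0,0,0]]]}}

```text
time_s: 58.25
ee_pos: [416.5, -228.2, 174.0]
ee_rot: [180.0, 0.0, 90.5]
force: [1.3, -0.8, -0.3]
gripper_width: 54.4
```

```bash
python3 - <<'E'
from h import *
go(300,-300,190,90.5)
E
```

```text
t 58.2 pos [ 416.5 -228.2  174. ] rot [180.    0.   90.5] F [ 1.3 -0.8 -0.3] w 54.4
shift [-70.8, -117.1, -16.0] turn [0.0, 0.0, -0.0] tgt [ 300.  -300.   190.    90.5]
```

Back off so the cameras can see everything.

Request:
{"name": "drive_tool", "arguments": {"series": [[0.4,[-30,-24,0],[0,0,0]],[0.4,[-60,-48,-5],[0,0,0]],[0.4,[-90,-72,-10],[0,0,0]],[0.4,[-120,-96,-15],[0,0,0]],[0.4,[-150,-117,-16],[0,0,0]]]}}

```text
time_s: 58.75
ee_pos: [300.0, -380.6, 189.1]
ee_rot: [179.9, 0.1, 90.5]
force: [1.0, -1.1, -0.1]
gripper_width: 54.9
```

Request:
{"name": "drive_tool", "arguments": {"series": [[0.4,[0,0,0],[0,0,0]],[0.4,[0,0,0],[0,0,0]],[0.4,[0,0,0],[0,0,0]],[0.4,[0,0,0],[0,0,0]],[0.4,[0,0,0],[0,0,0]]]}}

```text
time_s: 59.25
ee_pos: [301.7, -378.6, 188.3]
ee_rot: [180.0, 0.0, 90.6]
force: [0.0, 0.1, -0.2]
gripper_width: 54.8
```

```bash
python3 - <<'E'
from h import *
print(env.state()['ee_pos'],env.state()['qvel'].round(2))
snap('side','s50');snap('top','t50')
a=cv2.imread('pics/s50.png')
cv2.imwrite('pics/x50.png',np.hstack([cv2.resize(a[280:420,120:220],(400,560)),cv2.resize(a[150:290,310:410],(400,560))]))
E
```

```text
[ 301.71525865 -378.62997866  188.32381245] [-0.18  0.03 -0.02 -0.13  0.01 -0.05]
```

View pics/t50.png

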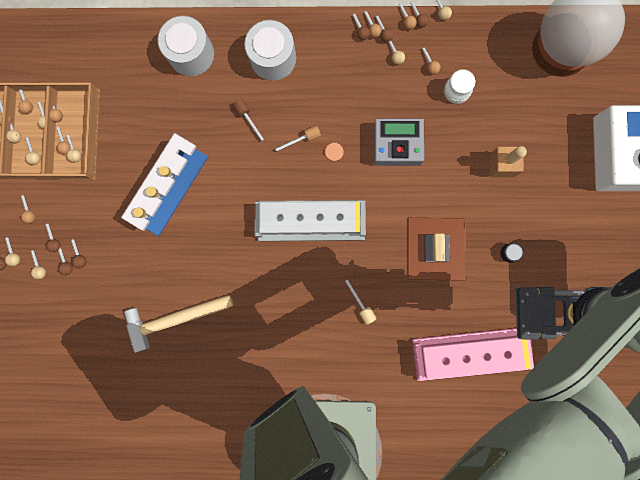

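View pics/x50.png

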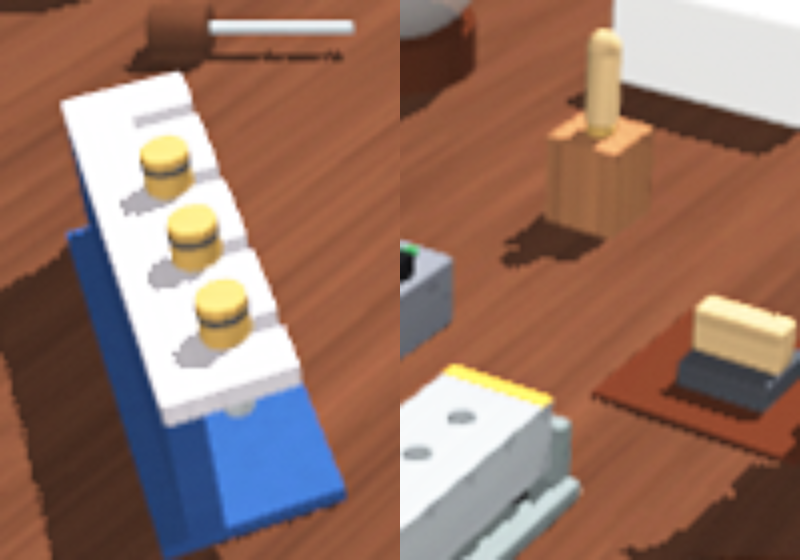

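```bash
python3 - <<'E'
from h import *
C=Cam('t50')
for y in(-24,24,72): print(C.proj([list(rl(-4.5,y))+[95]]).round(1))
print(env.job_done())
E
```

```text
[[164.1 170.2]]
[[151.1 190.9]]
[[138.  211.8]]
the job is handed in; nothing more can be done
None
```

The job is done and handed in at about 59 s of the 210 s allowed; the hand-in gave no verdict.

- **Pins:** three were present (pin0, pin1 and pin2). All now hang upright in three rail notches. In the last pictures their heads sit within about 1 px of where the home points should appear.
- **Lapping pass:** I swept the block once, from about −74 mm to +70 mm along the die, pressing with about 7 N. From the force I estimate a dip of 3–3.5 mm. Sideways force stayed under 4 N and the block stayed flat.
- **Zero button:** pressed until it stopped, about 4 mm of travel with 6–9 N at the end. The stylus is back upright in its stand.
- **Lapping block on the pad:** it was put back flat, then knocked about 50 mm aside while I was working with the stylus. I picked it up again and set it at the centre of the pad, and the last pictures show it flat there.

**Checks that disagreed:**
- The fingertips sit about 27–28 mm above the TCP height the robot reports. My first grasp on pin2 closed on nothing, with no harm done, and I corrected for the offset from then on.
- One move on the way to the stylus went the wrong way because I wrote a sign wrong. It stayed high up in clear space and touched nothing.

The last top picture shows the other bench items in place and the gripper clear of everything.

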